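# Coffee jug and tea tin onto the serving tray

## Task

The coffee is ready: take the jug by its handle out of the coffee machine, keeping it upright and without bumping the machine, and set it down gently in the tray's far left corner as seen from the robot, right up against both rims, with its handle turned straight back towards the tray's near rim. Then stand the square tea tin on the tray beside the jug, flat and right up against the far rim and right up against the jug, so that neither can slide when the tray is carried. Leave the mugs and the tub where they are.

Things in the scene. Friction and masses are not known exactly. Their poses are not given: they have to be found in the camera images.
- machine: Filter-coffee machine, steel and black, fixed, 200 mm wide, 300 deep, 380 high. Origin on the table under the jug stand's centre, z up; front open along its -x, sides open. Stand: deck 42 mm above the table inside a 5 mm lip (front, sides; 120 between lips): lift the jug over it. Brew head above: underside at 230 mm, front edge at x = -0.078, almost over the handle; column behind from x = 0.07.
- jug_center (a point): Insulated steel jug with grey lid on the machine's stand: straight round wall 108 mm in diameter up to 120 mm, 157 mm high over the lid (thumb lever 162), about 0.42 kg. The point lies on its axis 78 mm above its underside; z up, its -x points to the handle.
- jug_handle (a point): Middle of the jug's handle: upright bar 20 mm wide (along the jug's y), 22 deep, 86 from the jug's axis along its -x; this point 85 above the underside. Bar free from 40 to 110 mm up, 21 clear of the wall; arms at top (to 128) and bottom join it. Axes as the jug's. In the machine the brew head blocks a gripper straight down; one leaning 30 to 45 degrees, body out to the front, has room.
- tray: Wooden serving tray, fixed on the table, 260 mm (x) by 360 mm (y), with a rim 8 mm thick and 30 mm high all round; its floor is 6 mm above the table. Origin at the centre of its underside, z up; +x points to its far long rim, +y to its left rim.
- tray_corner (a point): Inner corner of the tray between the far and the left rim, at floor height (in the tray's frame x = 0.122, y = 0.172, z = 0.006). Axes as for the tray. The jug's place is here: its axis 54 mm from either rim. The tin's place is to the right of it, against the far rim and the jug.
- tin_center (a point): Square tea tin, white with a steel lid, 64 mm by 64 mm by 121 mm high, about 0.3 kg, standing on the table right of the tray. The point lies at its centre, half-way up; z up, x and y square to its faces.
- mug_a_center (a point): White mug standing in the tray's near right part, 76 mm in diameter, 90 mm high, handle along its y; the point is on its axis, half-way up. To be left alone.
- mug_b_center (a point): Another such mug, on the table beyond the tray's right end. To be left alone.
- tub_center (a point): White lidded tub with a green band, 109 mm in diameter, 79 mm high, on the table near the tray's near right corner; the point is on its axis, 40 mm up. To be left alone.

How it is judged:
By the outcome, as a careful person would: the job done as asked, in the order asked, and still so for the second after the job is handed in, with the robot touching nothing.
It also fails if it takes over 72 s, if anything falls off the work surface, if the arm or the gripper's body presses on something with over 40 N, if the wrist force passes 120 N, or if a joint passes its speed limit or range.

## Robot

A 6-joint arm with a two-finger parallel gripper is mounted at the origin on the work surface. World frame = base frame: x ahead of the robot, y to its left, z up, the work surface at z = 0. Lengths are in mm, angles in rad, forces in N, time in s.
With the tool pointing down it reaches from about 350 to 975 mm from the base axis. Payload 7.1 kg.
Tool frame: the origin (TCP) lies at the very end of the fingers, on their centre line; the grasp point (between the pads) lies 19 mm behind it (ctrl.grip_point_offset is the distance from the TCP to the grasp point, in mm); x points along the fingers, y is the direction in which the jaws open and shut, and the axes are right-handed (so a half turn about x gives the same grasp; the last joint's range is limited). The gripper opens to 88 mm and grips with 3 to 60 N. Pads are 20 mm wide; open, the fingers measure 115 mm over their backs; the gripper's body (75 mm by 178 mm) begins 61 mm behind the grasp point.
Start: joints at [-1.293, 0.423, 1.63, -0, 1.089, -0.019], TCP at [182.806, -597.651, 184.575] pointing down, gripper open.
Joint ranges: [-3, 3], [-0.9, 2.11], [0.09, 2.58], [-1.31, 4.45], [0.11, 2.69], [-2.54, 2.54]. Speed limits (rad/s): [2.39, 2.39, 3.01, 3.14, 3.14, 3.14].

## Interface

Orientations are given as a rotation vector (axis times angle).
In Python, from workcell import ctrl, vision, workorder gives the robot as it stands.
- The arm moves only by the shell command python3 -m crank 'ROWS'. ROWS is JSON, a list of rows, each a list of 3 entries, a list of its own where there are three numbers: the shift along the tool's x, y, z in m, then the turn, a rotation vector about the tool's x, y, z in rad, then the finger opening in m, from 0 to 0.0878. In form: [[[dx, dy, dz], [wx, wy, wz], jaw], ...]. A call has exactly 8 rows; each row shifts and turns the commanded pose from where the row before left it, along the tool's axes as they then stand; what a row does not reach is not made up. A row lasts 1/12 s, in which the tool goes at most 41.7 mm and 7.16 degrees, less where a joint would pass 70% of its speed; a pose out of reach is approached as far as the arm can. A call with a gripper value outside its range is refused whole. The fingers move at their own pace and stop on an object; the grip force is fixed at half the most. Time passes only in rows, so rows that do not move let the fingers close, or fill a call up. It gives the time, the measured TCP pose, the force and the opening at its end, in the units of the state.
- ctrl.get_obs(): the state, without advancing time (a new reading comes with each control period).
- vision.get_image(name): name is "side" or "top" or "wrist"; returns a dict with "img" (420x560x3 uint8, blue, green, red), "mtx" (3x3 intrinsics, pixels), "rvec" (rotation vector, rad) and "tvec" (3), from world to camera coordinates, as OpenCV has them; the wrist camera has in their place "hand_eye" (4x4, takes a point from camera to tool coordinates, whose origin is the TCP and whose axes are the tool frame's). Camera axes: x right, y down, z forward; pixel columns grow to the right and rows downward; lengths in mm; the calibration is good to about 2 mm. The wrist camera is an equidistant fisheye: a pixel r from the principal point sees the ray r / f radians off the axis. A picture is of the moment at which its call begins: read the wrist's pose just before it. There is no depth.
- workorder.close_job(): hands the job in, once; it reports no verdict.
The state is a dict: "t": time; "qpos": joint angles; "qvel": joint speeds; "joint_torque": joint torques, N m; "ee_pos": TCP position; "orientation": TCP orientation; "ft_force": force on the tool from outside, world axes, zero at the start; "moment": the same for the moment, N m; "width": finger opening in mm.
Only numpy, scipy, OpenCV 4.12 (cv2) and the standard library are available. Lean on these libraries where they do the work, as an engineer would, in place of code of your own. Each camera call takes 0.05 s, during which the arm holds its last target.

## Working session

There is one attempt and no reset: what is moved stays moved. The work goes in short steps, Python scripts to look and compute and a shell command to move; the robot and the scene stay as the last step left them, time stands still between calls to the robot, and variables do not carry over. Pictures are saved under pics/ and viewed, and the job is handed in when it is done.

```bash
ls; mkdir -p pics; python3 - <<'E'
from workcell import ctrl, vision, workorder
import cv2
print(ctrl.get_obs())
for n in ("side","top","wrist"):
    d=vision.get_image(n); cv2.imwrite(f"pics/{n}0.png",d["img"])
    print(n,{k:v for k,v in d.items() if k!="img"})
E
```

```text
pics
{'t': 0.0, 'qpos': array([-1.29300938e+00,  4.23830839e-01,  1.63067080e+00,  6.83320913e-06,
        1.08862068e+00, -1.89949934e-02]), 'qvel': array([-0.00140546, -0.00018565, -0.00040849, -0.0004806 , -0.0007492 ,
       -0.0008987 ]), 'joint_torque': array([ 1.56622060e-03, -5.44619393e+01, -2.73663980e+01,  6.43969118e-02,
        2.26450141e-02, -1.01585624e-04]), 'ee_pos': array([ 182.63953676, -597.07914283,  183.81554183]), 'orientation': array([ 2.06228056,  0.30989892, -2.06267966]), 'ft_force': array([ 0.50391642, -0.74937845, -0.02780258]), 'moment': array([-0.03187046, -0.00465497,  0.01253334]), 'width': 87.70828834032996}
side {'mtx': array([[495.63964477,   0.        , 278.90822158],
       [  0.        , 495.63964477, 214.38512309],
       [  0.        ,   0.        ,   1.        ]]), 'rvec': array([ 1.26115437, -2.32488845,  0.8685024 ]), 'tvec': array([ 308.08403253,  385.49947442, 1164.2134708 ])}
top {'mtx': array([[451.24885551,   0.        , 279.49728581],
       [  0.        , 451.24885551, 221.28685549],
       [  0.        ,   0.        ,   1.        ]]), 'rvec': array([ 2.12592803, -2.10532399,  0.21180837]), 'tvec': array([  14.81080303,  512.17324566, 1246.1364951 ])}
wrist {'mtx': array([[325.1922621 ,   0.        , 282.82980047],
       [  0.        , 325.1922621 , 205.16916576],
       [  0.        ,   0.        ,   1.        ]]), 'hand_eye': array([[-6.88751638e-04, -2.92553457e-01,  9.56248922e-01,
        -2.00520728e+02],
       [ 9.99999744e-01, -1.69312956e-05,  7.15083841e-04,
         3.40873173e-01],
       [-1.93009717e-04,  9.56249170e-01,  2.92553394e-01,
        -8.04728739e+01],
       [ 0.00000000e+00,  0.00000000e+00,  0.00000000e+00,
         1.00000000e+00]])}
```

View pics/side0.png

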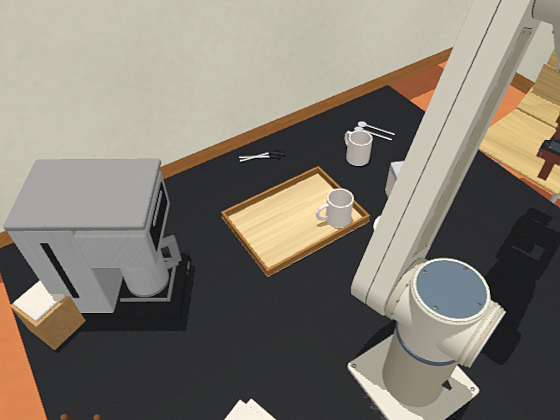

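View pics/top0.png

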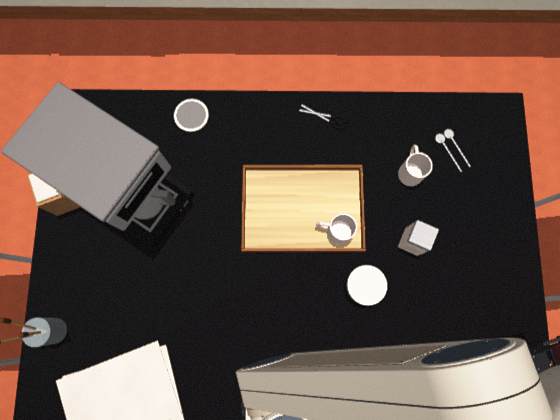

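View pics/wrist0.png

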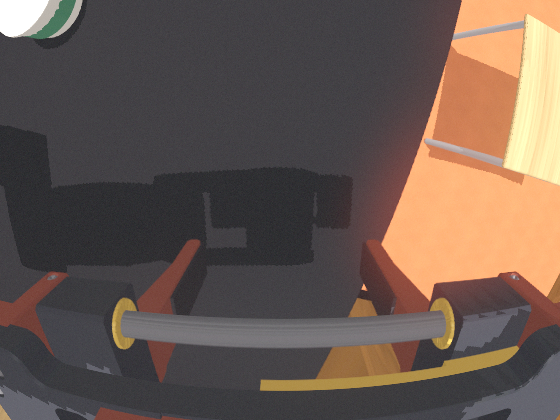

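Overview: the machine is at far left (top px ~90,160), its front facing lower right. The tray is at the top-image centre, the tin at (420,237), and the jug is partly under the head. I'll enlarge the relevant regions.

```bash
cat > h.py <<'E'
import numpy as np, cv2
from scipy.spatial.transform import Rotation as R
from workcell import ctrl, vision
def crop(img,x0,y0,x1,y1,f,fn):
    c=cv2.resize(img[y0:y1,x0:x1],None,fx=f,fy=f,interpolation=cv2.INTER_CUBIC)
    for x in range((x0+9)//10*10,x1,10):
        cv2.line(c,(int((x-x0)*f),0),(int((x-x0)*f),4 if x%50 else 12),(0,255,255),1)
        if x%20==0: cv2.putText(c,str(x),(int((x-x0)*f)-8,20),0,.35,(0,255,255),1)
    for y in range((y0+9)//10*10,y1,10):
        cv2.line(c,(0,int((y-y0)*f)),(4,int((y-y0)*f)),(0,255,255),1)
        if y%20==0: cv2.putText(c,str(y),(6,int((y-y0)*f)+4),0,.35,(0,255,255),1)
    cv2.imwrite(fn,c)
def cam(n):
    d=vision.get_image(n); return d
def proj(d,P):
    return cv2.projectPoints(np.asarray(P,float).reshape(-1,3),d["rvec"],d["tvec"],d["mtx"],None)[0].reshape(-1,2)
def ray(d,px):
    px=np.atleast_2d(np.asarray(px,float)); Rm=cv2.Rodrigues(d["rvec"])[0]
    c=-Rm.T@d["tvec"]
    v=np.c_[(px-d["mtx"][[0,1],[2,2]])/d["mtx"][0,0],np.ones(len(px))]@Rm
    return c,v
def onz(d,px,z):
    c,v=ray(d,px); return c+v*((z-c[2])/v[:,2])[:,None]
def wproj(d,T,P):  # wrist fisheye; T 4x4 tool->world
    M=np.linalg.inv(T@d["hand_eye"]); p=np.asarray(P,float).reshape(-1,3)@M[:3,:3].T+M[:3,3]
    rho=np.hypot(p[:,0],p[:,1]); th=np.arctan2(rho,p[:,2])
    return d["mtx"][[0,1],[2,2]]+(p[:,:2]/rho[:,None])*th[:,None]*d["mtx"][0,0]
def wonz(d,T,px,z):
    q=(np.atleast_2d(np.asarray(px,float))-d["mtx"][[0,1],[2,2]])/d["mtx"][0,0]
    th=np.hypot(q[:,0],q[:,1]); v=np.c_[q/th[:,None]*np.sin(th)[:,None],np.cos(th)]
    W=T@d["hand_eye"]; v=v@W[:3,:3].T; c=W[:3,3]
    return c+v*((z-c[2])/v[:,2])[:,None]
def Tool(o=None):
    o=o or ctrl.get_obs(); T=np.eye(4); T[:3,:3]=R.from_rotvec(o["orientation"]).as_matrix(); T[:3,3]=o["ee_pos"]; return T
E
python3 - <<'E'
from h import *
s=cv2.imread("pics/side0.png");t=cv2.imread("pics/top0.png")
crop(s,0,140,210,330,3.1,"pics/s1.png"); crop(t,0,70,210,270,3,"pics/t1.png"); crop(t,230,140,450,320,3.5,"pics/t2.png"); 
E
```

```text
(no output)
```

View pics/s1.png

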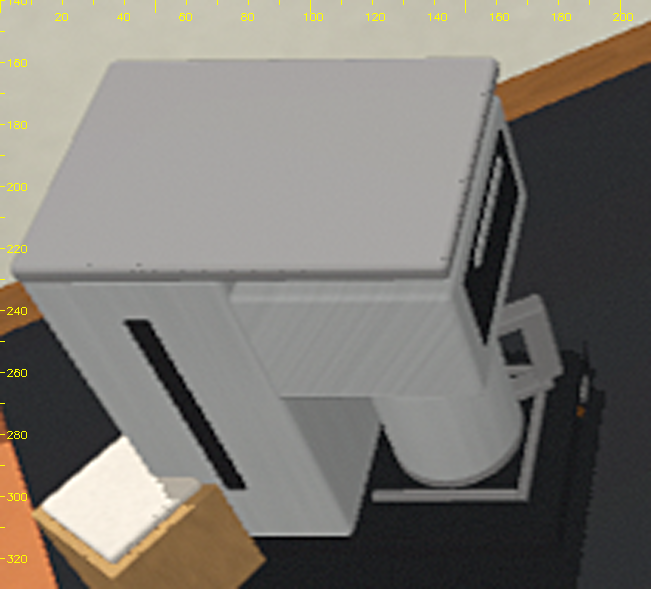

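View pics/t1.png

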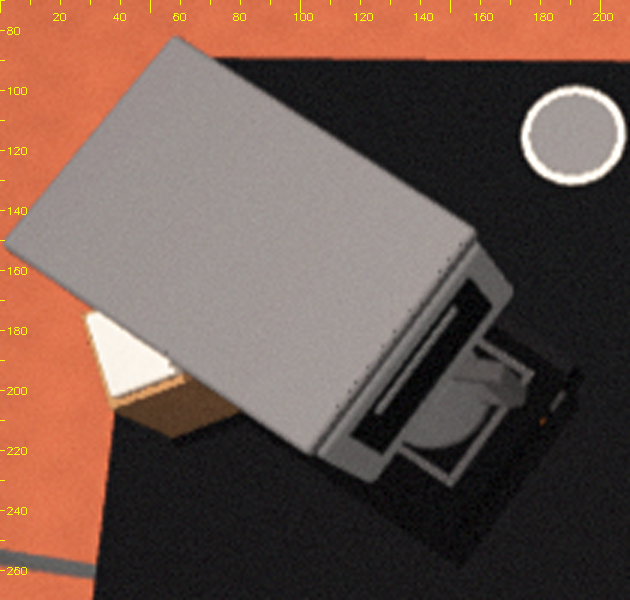

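View pics/t2.png

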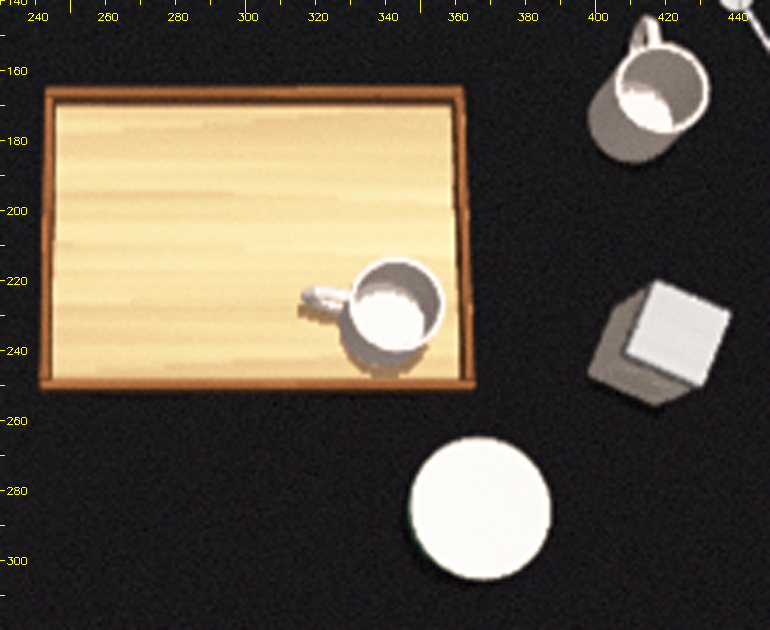

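```bash
python3 - <<'E'
from h import *
d=cam("top"); s=cam("side")
from scipy.optimize import least_squares
np.set_printoptions(precision=1,suppress=True)
tr=[(243.1,164.9),(362.6,164.9),(365.4,251.1),(241.4,251.1)]
print("tray",onz(d,tr,30)[:,:2])
trs=[(221.5,213),(319,167),(369,215.5),(268,275)]
print("tray side z30",onz(s,trs,30)[:,:2])
tin=[(418,220.5),(438.3,230),(430.5,250.5),(409,241.5)]
print("tin",onz(d,tin,121)[:,:2])
print("lip",onz(d,[(177.3,195),(150,231.7)],47)[:,:2])
print("lip side",onz(s,[(170,300.5),(120,299.5)],47)[:,:2])
print("mtop",onz(d,[(58.5,82),(1.5,151)],380)[:,:2])
print("mug",onz(d,[(343,227)],90),onz(d,[(420,165)],90),onz(d,[(367,285)],79))
c,v=ray(d,[(200,100)]);print(c);c,v=ray(s,[(200,100)]);print(c)
E
```

```text
tray [[ 687.9  130.7]
 [ 691.4 -227.8]
 [ 431.  -228.9]
 [ 427.5  128.9]]
tray side z30 [[ 681.2  132.8]
 [ 682.5 -226.2]
 [ 430.6 -226.6]
 [ 414.7  134.4]]
tin [[ 503.7 -356.9]
 [ 478.  -410.6]
 [ 421.9 -386.3]
 [ 445.7 -329.7]]
lip [[588.3 319. ]
 [478.8 391.4]]
lip side [[475.4 390.1]
 [548.7 496.3]]
mtop [[763.7 525.1]
 [597.3 632.9]]
mug [[ 489.7 -157.    90. ]] [[ 672.4 -380.7   90. ]] [[ 330.9 -221.3   79. ]]
[ 253.8   17.5 1323.1]
[-252.6  502.6 1132.5]
```

```bash
cat >> h.py <<'E'
def pose(p,xa,ya):
    xa=np.array(xa,float);xa/=np.linalg.norm(xa);ya=np.array(ya,float);ya-=xa*(ya@xa);ya/=np.linalg.norm(ya)
    T=np.eye(4);T[:3,:3]=np.c_[xa,ya,np.cross(xa,ya)];T[:3,3]=p;return T
def expo(d,w):
    M=np.eye(4);M[:3,:3]=R.from_rotvec(w).as_matrix();M[:3,3]=np.array(d)*1000;return M
from scipy.linalg import fractional_matrix_power as fmp
def plan(A,B,n,q=4):
    M=fmp(np.linalg.inv(A)@B,1/n).real; d=np.round(M[:3,3]/1000,q); w=np.round(R.from_matrix(M[:3,:3]).as_rotvec(),q)
    T=A.copy(); P=[]
    for i in range(n): T=T@expo(d,w); P.append(T[:3,3])
    print("n",n,"row",d.tolist(),w.tolist(),"|d|mm %.1f |w|deg %.2f"%(np.linalg.norm(d)*1e3,np.degrees(np.linalg.norm(w))))
    print("  path",np.round(P[::max(1,n//4)]).astype(int).tolist(),"end err",np.round(T[:3,3]-B[:3,3],1))
    return T
def handle_pose(jc,yaw,h,alpha,back=0,z0=42):
    "TCP pose grasping handle: jug axis xy, yaw of jug x, h above underside, lean alpha"
    c,s=np.cos(yaw),np.sin(yaw); xj=np.array([c,s,0]); yj=np.array([-s,c,0]); z=np.array([0,0,1.])
    xa=np.sin(alpha)*xj-np.cos(alpha)*z
    g=np.array([jc[0],jc[1],z0+h])-86*xj
    return pose(g+xa*(19-back),xa,yj)
E
python3 - <<'E'
from h import *
np.set_printoptions(precision=3,suppress=True)
o=ctrl.get_obs();T=Tool(o);q=o["qpos"];print(T)
Y=lambda a:R.from_euler('y',a);Z=lambda a:R.from_euler('z',a)
M=(Z(q[0])*Y(q[1]+q[2])*Z(q[3])*Y(q[4])*Z(q[5])).as_matrix();print(M)
E
```

```text
[[  -0.       0.292   -0.956  182.714]
 [   0.001   -0.956   -0.292 -597.371]
 [  -1.      -0.001   -0.     184.194]
 [   0.       0.       0.       1.   ]]
[[-0.292  0.956 -0.   ]
 [ 0.956  0.292  0.001]
 [ 0.001  0.    -1.   ]]
```

```bash
cat >> h.py <<'E'
def wristq(T,q1,q23):
    "q4,q5,q6 for tool R given q1,q2+q3"
    Rt=T[:3,:3]; M=np.c_[-Rt[:,1],-Rt[:,2],Rt[:,0]]
    W=(R.from_euler('z',q1)*R.from_euler('y',q23)).inv()*R.from_matrix(M)
    a=W.as_euler('ZYZ'); return a,np.array([a[0]+np.pi,-a[1],a[2]+np.pi])
E
python3 - <<'E'
from h import *
np.set_printoptions(precision=2,suppress=True)
for al in (30,40,45):
  B=handle_pose((567,407),0.99,85,np.radians(al),160)
  w=B[:3,3]-B[:3,0]*250; q1=np.arctan2(w[1],w[0])
  B2=B@np.diag([1,-1,-1,1.])
  for q23 in (1.6,2.1):
    print(al,B[:3,3],w,q1,"y+",wristq(B,q1,q23)[0],"y-",wristq(B2,q1,q23)[0])
E
```

```text
30 [481.13 276.16 249.11] [412.54 171.66 465.62] 0.39430655017160887 y+ [ 0.32  1.12 -2.24] y- [0.32 1.12 0.9 ]
30 [481.13 276.16 249.11] [412.54 171.66 465.62] 0.39430655017160887 y+ [ 0.48  0.65 -2.49] y- [0.48 0.65 0.65]
40 [470.08 259.33 235.01] [381.91 124.98 426.52] 0.3162731472642034 y+ [ 0.49  1.02 -2.39] y- [0.49 1.02 0.75]
40 [470.08 259.33 235.01] [381.91 124.98 426.52] 0.3162731472642034 y+ [ 0.78  0.61 -2.8 ] y- [0.78 0.61 0.34]
45 [465.11 251.75 226.7 ] [368.11 103.96 403.48] 0.27524197978140247 y+ [ 0.59  0.98 -2.48] y- [0.59 0.98 0.66]
45 [465.11 251.75 226.7 ] [368.11 103.96 403.48] 0.27524197978140247 y+ [ 0.94  0.61 -2.96] y- [0.94 0.61 0.18]
```

```bash
python3 - <<'E'
from h import *
A=Tool()
F=np.diag([1,-1,-1,1.])
B=handle_pose((567,407),0.99,85,np.radians(40),160)@F
# stage: rotate base
for ang,dz,n in ((97,70,32),(90,70,32)):
    C=np.eye(4);C[:3,:3]=R.from_euler('z',ang,degrees=True).as_matrix()
    M=C@A; M[2,3]+=dz
    E_=plan(A,M,n); plan(E_,B,8); plan(E_,B,16)
E
```

```text
n 32 row [-0.0022, -0.0009, -0.033] [-0.0529, -0.0, -0.0] |d|mm 33.1 |w|deg 3.03
  path [[214, -587, 186], [436, -447, 204], [581, -229, 222], [623, 30, 240]] end err [-0.9 -0.6  0.9]
n 8 row [0.0019, -0.0132, 0.0] [0.1196, 0.0797, 0.0436] |d|mm 13.3 |w|deg 8.61
  path [[558, 248, 253], [532, 243, 248], [506, 244, 242], [482, 253, 237]] end err [ 0.3  0.3 -0.2]
n 16 row [0.0009, -0.0066, 0.0002] [0.0598, 0.0398, 0.0218] |d|mm 6.7 |w|deg 4.30
  path [[564, 251, 254], [539, 243, 249], [513, 243, 243], [488, 250, 238]] end err [ 0.5  0.6 -0.5]
n 32 row [-0.0022, -0.0008, -0.0307] [-0.0491, -0.0, -0.0] |d|mm 30.8 |w|deg 2.81
  path [[212, -588, 186], [421, -461, 204], [565, -265, 222], [624, -28, 240]] end err [-0.6  1.8  0.9]
n 8 row [0.0041, -0.0173, -0.0075] [0.1051, 0.0814, 0.0383] |d|mm 19.3 |w|deg 7.93
  path [[578, 187, 251], [542, 198, 243], [509, 217, 237], [482, 244, 235]] end err [0.1 0.2 0.1]
n 16 row [0.002, -0.0088, -0.0035] [0.0526, 0.0407, 0.0192] |d|mm 9.7 |w|deg 3.97
  path [[587, 185, 253], [551, 194, 245], [517, 212, 239], [488, 237, 235]] end err [-0.4  0.4  0.7]
```

```bash
python3 -m crank '[[[-0.003,-0.0013,-0.041],[-0.0655,0,0],0.06],[[-0.003,-0.0013,-0.041],[-0.0655,0,0],0.06],[[-0.003,-0.0013,-0.041],[-0.0655,0,0],0.06],[[-0.003,-0.0013,-0.041],[-0.0655,0,0],0.06],[[-0.003,-0.0013,-0.041],[-0.0655,0,0],0.06],[[-0.003,-0.0013,-0.041],[-0.0655,0,0],0.06],[[-0.003,-0.0013,-0.041],[-0.0655,0,0],0.06],[[-0.003,-0.0013,-0.041],[-0.0655,0,0],0.06]]'
```

```text
t: 0.92
ee_pos: [459.7, -424.7, 208.6]
orientation: [1.735, 0.758, -1.734]
ft_force: [0.4, -0.9, -0.1]
width: 60.0
```

```bash
python3 -m crank '[[[-0.003,-0.0013,-0.041],[-0.0655,0,0],0.06],[[-0.003,-0.0013,-0.041],[-0.0655,0,0],0.06],[[-0.003,-0.0013,-0.041],[-0.0655,0,0],0.06],[[-0.003,-0.0013,-0.041],[-0.0655,0,0],0.06],[[-0.003,-0.0013,-0.041],[-0.0655,0,0],0.06],[[-0.003,-0.0013,-0.041],[-0.0655,0,0],0.06],[[-0.003,-0.0013,-0.041],[-0.0655,0,0],0.06],[[-0.003,-0.0013,-0.041],[-0.0655,0,0],0.06]]'; python3 -m crank '[[[-0.003,-0.0013,-0.041],[-0.0655,0,0],0.06],[[-0.003,-0.0013,-0.041],[-0.0655,0,0],0.06],[[-0.003,-0.0013,-0.041],[-0.0655,0,0],0.06],[[-0.003,-0.0013,-0.041],[-0.0655,0,0],0.06],[[-0.003,-0.0013,-0.041],[-0.0655,0,0],0.06],[[-0.003,-0.0013,-0.041],[-0.0655,0,0],0.06],[[-0.003,-0.0013,-0.041],[-0.0655,0,0],0.06],[[-0.003,-0.0013,-0.041],[-0.0655,0,0],0.06]]'; python3 - <<'E'
from h import *
A=Tool();print(A)
F=np.diag([1,-1,-1,1.])
B=handle_pose((567,407),0.99,85,np.radians(40),160)@F
plan(A,B,16);plan(A,B,8)
print(ctrl.get_obs()["qpos"])
d=vision.get_image("wrist");cv2.imwrite("pics/w1.png",d["img"])
E
```

```text
t: 1.58
ee_pos: [611.2, -137.6, 232.6]
orientation: [1.371, 1.095, -1.371]
ft_force: [0.5, 0.2, -0.7]
width: 60.0
t: 2.25
ee_pos: [598.8, 186.8, 256.6]
orientation: [0.985, 1.337, -0.984]
ft_force: [0.8, -0.5, -0.1]
width: 60.1
[[ 1.05684153e-04  9.54968840e-01  2.96706091e-01  5.98830197e+02]
 [ 1.62204707e-05  2.96706091e-01 -9.54968845e-01  1.86815379e+02]
 [-9.99999994e-01  1.05737786e-04  1.58670878e-05  2.56576919e+02]
 [ 0.00000000e+00  0.00000000e+00  0.00000000e+00  1.00000000e+00]]
n 16 row [0.0021, -0.0089, -0.0033] [0.0528, 0.0407, 0.0192] |d|mm 9.7 |w|deg 3.97
  path [[589, 187, 254], [552, 195, 246], [518, 212, 239], [488, 237, 235]] end err [-0.   0.1 -0.4]
n 8 row [0.0042, -0.0176, -0.0072] [0.1056, 0.0814, 0.0384] |d|mm 19.5 |w|deg 7.95
  path [[580, 188, 252], [543, 199, 244], [510, 218, 238], [482, 244, 235]] end err [-0.3  0.4 -0.1]
[ 2.83435634e-01  3.56303078e-01  1.55690837e+00 -1.48441983e-05
  1.22827521e+00 -1.78009463e-02]
```

View pics/w1.png

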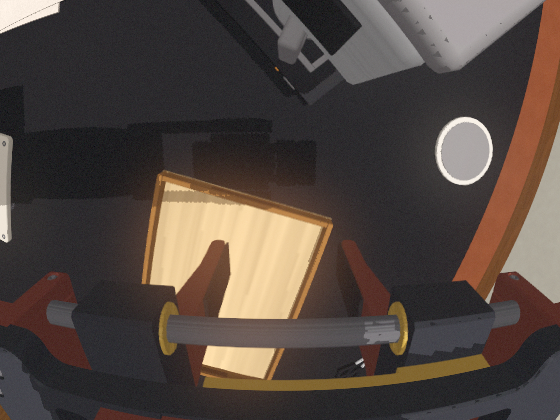

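The wrist view shows the tray's left end (corners near (162,175) and (330,222)) and the machine's stand and handle at the top (300,45). Moving on to the leaning pre-grasp view.

```bash
python3 -m crank '[[[0.0021,-0.0089,-0.0033],[0.0528,0.0407,0.0192],0.06],[[0.0021,-0.0089,-0.0033],[0.0528,0.0407,0.0192],0.06],[[0.0021,-0.0089,-0.0033],[0.0528,0.0407,0.0192],0.06],[[0.0021,-0.0089,-0.0033],[0.0528,0.0407,0.0192],0.06],[[0.0021,-0.0089,-0.0033],[0.0528,0.0407,0.0192],0.06],[[0.0021,-0.0089,-0.0033],[0.0528,0.0407,0.0192],0.06],[[0.0021,-0.0089,-0.0033],[0.0528,0.0407,0.0192],0.06],[[0.0021,-0.0089,-0.0033],[0.0528,0.0407,0.0192],0.06]]'; python3 -m crank '[[[0.0021,-0.0089,-0.0033],[0.0528,0.0407,0.0192],0.06],[[0.0021,-0.0089,-0.0033],[0.0528,0.0407,0.0192],0.06],[[0.0021,-0.0089,-0.0033],[0.0528,0.0407,0.0192],0.06],[[0.0021,-0.0089,-0.0033],[0.0528,0.0407,0.0192],0.06],[[0.0021,-0.0089,-0.0033],[0.0528,0.0407,0.0192],0.06],[[0.0021,-0.0089,-0.0033],[0.0528,0.0407,0.0192],0.06],[[0.0021,-0.0089,-0.0033],[0.0528,0.0407,0.0192],0.06],[[0.0021,-0.0089,-0.0033],[0.0528,0.0407,0.0192],0.06]]'; cat >> h.py <<'E'
def snap(n,fn):
    T=Tool(); d=vision.get_image(n); d["T"]=T; cv2.imwrite(f"pics/{fn}.png",d["img"]); np.save(f"pics/{fn}.npy",d,allow_pickle=True); return d
def load(fn): return np.load(f"pics/{fn}.npy",allow_pickle=True).item()
E
python3 - <<'E'
from h import *
print(ctrl.get_obs()["qpos"]); d=snap("wrist","w2"); print(d["T"])
d=snap("top","t3");snap("side","s3")
E
```

```text
t: 2.97
ee_pos: [526.4, 205.1, 240.6]
orientation: [1.607, 1.312, -1.043]
ft_force: [-0.0, 0.8, -0.7]
width: 59.9
t: 3.63
ee_pos: [470.5, 257.5, 234.7]
orientation: [2.235, 1.197, -1.041]
ft_force: [-0.1, -0.3, 0.8]
width: 60.2
[ 0.16855587  0.06198987  2.21488242  1.00741368  0.58758897 -0.03235617]
[[ 3.56319835e-01  8.32365714e-01 -4.24503819e-01  4.70466218e+02]
 [ 5.36054933e-01 -5.54226378e-01 -6.36771726e-01  2.57454931e+02]
 [-7.65298167e-01 -6.62969605e-04 -6.43675599e-01  2.34690972e+02]
 [ 0.00000000e+00  0.00000000e+00  0.00000000e+00  1.00000000e+00]]
```

View pics/w2.png

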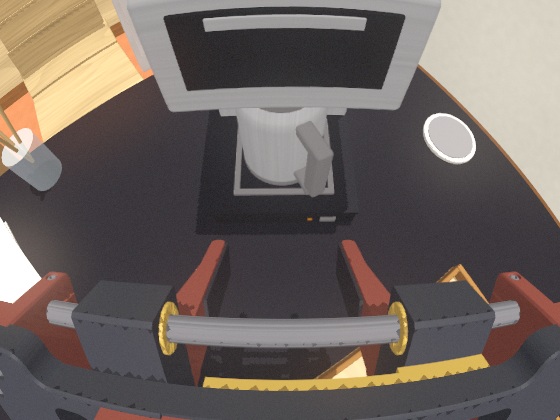

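View pics/s3.png

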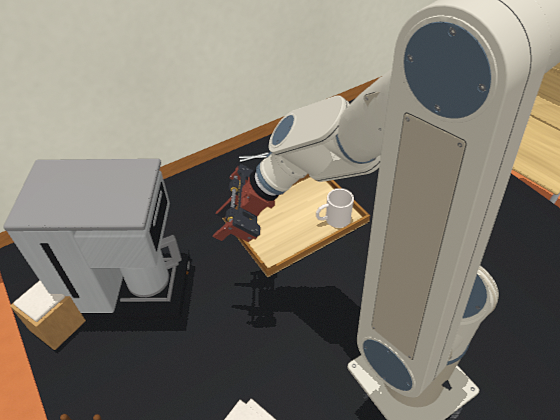

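```bash
python3 - <<'E'
from h import *
d=load("w2"); crop(d["img"],190,90,370,235,4.4,"pics/w2c.png")
E
```

```text
(no output)
```

View pics/w2c.png

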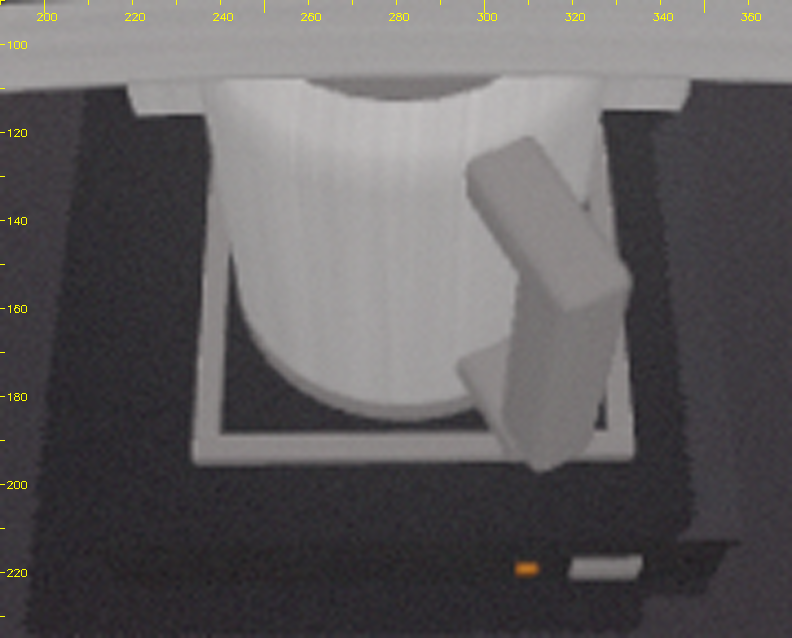

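```bash
python3 - <<'E'
from h import *
np.set_printoptions(precision=1,suppress=True)
d=load("w2");T=d["T"]
lip=wonz(d,T,[(234,195),(334,193.5)],47);print("lip",lip, np.linalg.norm(lip[1]-lip[0]), np.degrees(np.arctan2(lip[0,1]-lip[1,1],lip[0,0]-lip[1,0]))-90)
lt=wonz(d,T,[(239.5,188.5),(328.5,188.3)],47);print("lip inner",lt,np.linalg.norm(lt[1]-lt[0]))
hc=wonz(d,T,[(318.5,160.5),(333,152)],170);print("hcorn",hc,np.linalg.norm(hc[1]-hc[0]),np.degrees(np.arctan2(hc[0,1]-hc[1,1],hc[0,0]-hc[1,0]))-90)
ht=wonz(d,T,[(296.5,127),(310,121)],170);print("inner top",ht)
b=wonz(d,T,[(252,172),(260,179.5),(270,183.7),(281,185.3),(291,184.3),(296,183)],42)[:,:2];print("bottom",b)
from scipy.optimize import least_squares
f=least_squares(lambda p:np.hypot(*(b-p).T)-54,[567,407]);print("centre R54",f.x,f.fun)
f=least_squares(lambda p:np.hypot(*(b-p).T)-52,[567,407]);print("R52",f.x,f.fun)
c=f.x
m=hc[:,:2].mean(0);print("dist corner mid",np.linalg.norm(m-c),np.degrees(np.arctan2(*(c-m)[::-1])))
E
```

```text
lip [[479.6 388.9  47. ]
 [592.7 316.3  47. ]] 134.4325255780839 57.312955439567475
lip inner [[490.7 393.1  47. ]
 [591.2 326.6  47. ]] 120.42818232601542
hcorn [[551.8 316.7 170. ]
 [569.9 316.8 170. ]] 18.049065133317423 -269.8494646269503
inner top [[557.  361.6 170. ]
 [573.4 360.5 170. ]]
bottom [[519.1 407.9]
 [522.2 391.6]
 [530.2 378.4]
 [541.4 368. ]
 [553.6 361.6]
 [560.5 359.5]]
centre R54 [572.6 412.1] [-0.4  0.4  0.1  0.  -0.2 -0.1]
R52 [570.9 410.6] [-0.1  0.3 -0.1 -0.1 -0.1  0.1]
dist corner mid 94.37674298979259 83.86709339003397
```

```bash
cat >> h.py <<'E'
from scipy.optimize import least_squares
Q_DATA=[([-1.29300938,0.423830839,1.63067080,0,1.08862068,-.0189949],[182.7,-597.3,184.2]),
([.283435634,.356303078,1.55690837,0,1.22827521,-.0178],[598.83,186.82,256.58]),
([0.16855587,0.06198987,2.21488242,1.00741368,0.58758897,-0.03235617],[470.47,257.45,234.69])]
def fk(q,p):
    h,a1,L1,L2,dt,off=p
    r0=R.from_euler('z',q[0]); r1=r0*R.from_euler('y',q[1]); r2=r1*R.from_euler('y',q[2]); r3=r2*R.from_euler('z',q[3])*R.from_euler('y',q[4]); r4=r3*R.from_euler('z',q[5])
    P=np.array([0,0,h])+r0.apply([a1,0,0])+r1.apply([0,0,L1])+r2.apply([off,0,L2])+r3.apply([0,0,dt])
    M=r4.as_matrix(); T=np.eye(4); T[:3,:3]=np.c_[M[:,2],-M[:,0],-M[:,1]]; T[:3,3]=P; return T
def fitfk():
    f=least_squares(lambda p:np.r_[np.concatenate([fk(q,p)[:3,3]-x for q,x in Q_DATA]),(p-[350,0,450,450,300,0])*1e-3],[350,0,450,450,300,0.]); return f.x,f.fun
LO=np.array([-3,-.9,.09,-1.31,.11,-2.54]);HI=np.array([3,2.11,2.58,4.45,2.69,2.54])
def ik(T,q0,p):
    def e(q):
        F=fk(q,p); return np.r_[(F[:3,3]-T[:3,3])/100,R.from_matrix(F[:3,:3].T@T[:3,:3]).as_rotvec()]
    f=least_squares(e,np.clip(q0,LO+1e-3,HI-1e-3),bounds=(LO,HI)); return f.x,np.abs(f.fun).max()
E
python3 - <<'E'
from h import *
np.set_printoptions(precision=2,suppress=True)
p,r=fitfk();print(p,r)
F=np.diag([1,-1,-1,1.])
for al in (35,40,45,50):
  for back in (0,100,150):
    B=handle_pose((572.5,412),np.radians(84),82,np.radians(al),back)
    for nm,BB in (("y-",B@F),("y+",B)):
      best=min((ik(BB,q0,p) for q0 in ([.2,.1,2.2,1,.6,0],[.2,.3,1.9,1.5,.8,-1],[.2,.1,2.2,1,.6,2],[.2,.1,2.2,3,.6,0],[.2,.1,2.2,-1,.6,2])),key=lambda a:a[1])
      print(al,back,nm,best[0],round(best[1],3))
E
```

```text
[329.97 -28.77 581.93 509.33 371.53  79.32] [-11.58  -2.78  -2.42   3.52 -11.37   1.5    0.42  -0.68   0.92  -0.02
  -0.03   0.13   0.06   0.07   0.08]
35 0 y- [ 0.23  0.52  1.85  0.9   0.77 -0.34] 0.0
35 0 y+ [0.19 0.53 1.92 1.1  0.74 2.54] 0.089
35 100 y- [ 0.13  0.38  1.85  0.78  0.92 -0.26] 0.0
35 100 y+ [0.06 0.39 1.94 1.01 0.88 2.54] 0.132
35 150 y- [ 0.07  0.32  1.84  0.73  1.   -0.23] 0.0
35 150 y+ [-0.    0.33  1.93  0.97  0.97  2.54] 0.151
40 0 y- [ 0.19  0.54  1.88  1.03  0.8  -0.49] 0.0
40 0 y+ [0.17 0.55 1.9  1.11 0.79 2.54] 0.039
40 100 y- [ 0.07  0.41  1.88  0.9   0.94 -0.41] 0.0
40 100 y+ [0.03 0.42 1.93 1.03 0.93 2.54] 0.076
40 150 y- [ 0.01  0.35  1.87  0.84  1.03 -0.38] 0.0
40 150 y+ [-0.04  0.36  1.92  0.98  1.02  2.54] 0.093
45 0 y- [ 0.15  0.57  1.89  1.15  0.85 -0.63] 0.0
45 0 y+ [0.15 0.57 1.89 1.15 0.85 2.51] 0.0
45 100 y- [ 0.02  0.44  1.9   1.    0.98 -0.55] 0.0
45 100 y+ [0.01 0.45 1.91 1.04 0.98 2.54] 0.022
45 150 y- [-0.05  0.39  1.89  0.94  1.06 -0.51] 0.0
45 150 y+ [-0.07  0.39  1.91  0.99  1.06  2.54] 0.037
50 0 y- [ 0.11  0.6   1.91  1.25  0.91 -0.75] 0.0
50 0 y+ [0.11 0.6  1.91 1.25 0.91 2.39] 0.0
50 100 y- [-0.03  0.49  1.92  1.1   1.03 -0.67] 0.0
50 100 y+ [-0.03  0.49  1.92  1.1   1.03  2.47] 0.0
50 150 y- [-0.11  0.43  1.91  1.03  1.11 -0.64] 0.0
50 150 y+ [-0.11  0.43  1.91  1.03  1.11  2.5 ] 0.0
```

```bash
python3 - <<'E'
from h import *
F=np.diag([1,-1,-1,1.])
A=Tool(); B=handle_pose((572.5,412),np.radians(84),80,np.radians(45),110)@F
print(B[:3,3]); plan(A,B,8)
E
```

```text
[556.78448871 262.47689796 186.34671709]
n 8 row [0.0075, 0.0101, 0.0006] [-0.0441, 0.0109, -0.0403] |d|mm 12.6 |w|deg 3.48
  path [[480, 256, 228], [502, 254, 216], [524, 255, 204], [546, 259, 192]] end err [ 0.3 -0.1 -0.2]
```

```bash
python3 -m crank '[[[0.0075,0.0101,0.0006],[-0.0441,0.0109,-0.0403],0.06],[[0.0075,0.0101,0.0006],[-0.0441,0.0109,-0.0403],0.06],[[0.0075,0.0101,0.0006],[-0.0441,0.0109,-0.0403],0.06],[[0.0075,0.0101,0.0006],[-0.0441,0.0109,-0.0403],0.06],[[0.0075,0.0101,0.0006],[-0.0441,0.0109,-0.0403],0.06],[[0.0075,0.0101,0.0006],[-0.0441,0.0109,-0.0403],0.06],[[0.0075,0.0101,0.0006],[-0.0441,0.0109,-0.0403],0.06],[[0.0075,0.0101,0.0006],[-0.0441,0.0109,-0.0403],0.06]]'; python3 - <<'E'
from h import *
print(ctrl.get_obs()["qpos"]); d=snap("wrist","w3"); print(d["T"])
crop(d["img"],170,40,410,225,3.3,"pics/w3c.png")
E
```

```text
t: 4.45
ee_pos: [559.9, 261.4, 186.3]
orientation: [1.861, 1.679, -0.769]
ft_force: [0.5, -0.7, 0.7]
width: 59.9
[ 0.00923973  0.4350048   1.8978762   0.99442568  0.99322057 -0.54193429]
[[ 7.32395359e-02  9.94792684e-01 -7.08765621e-02  5.59901901e+02]
 [ 7.03147425e-01 -1.01904951e-01 -7.03703830e-01  2.61353968e+02]
 [-7.07262094e-01  1.70226983e-03 -7.06949385e-01  1.86257880e+02]
 [ 0.00000000e+00  0.00000000e+00  0.00000000e+00  1.00000000e+00]]
```

View pics/w3.png

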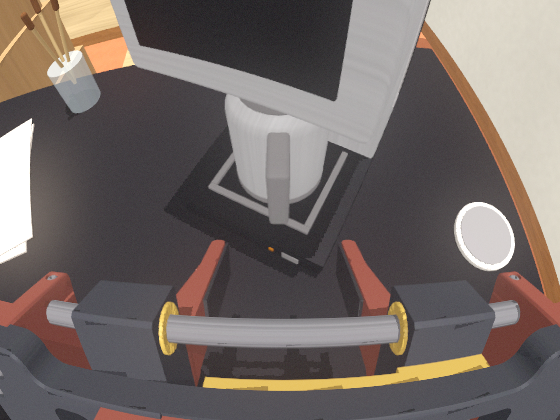

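View pics/w3c.png

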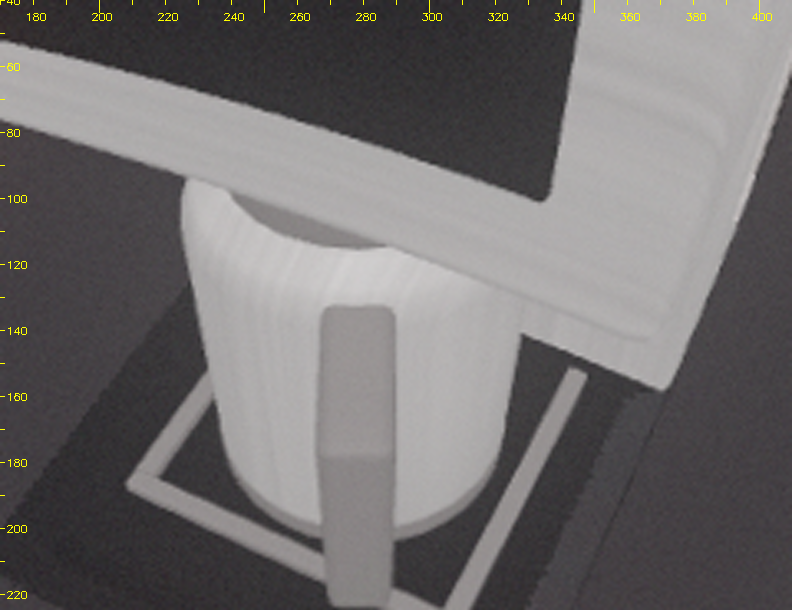

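```bash
python3 - <<'E'
from h import *
np.set_printoptions(precision=1,suppress=True)
d=load("w3");T=d["T"]
hc=wonz(d,T,[(266.3,178),(289.3,178)],170)[:,:2]; ht=wonz(d,T,[(267,135),(289.3,135)],170)[:,:2]
print(hc,ht); m=hc.mean(0);mt=ht.mean(0);print(m,mt,np.degrees(np.arctan2(*(mt-m)[::-1])), np.degrees(np.arctan2(*(hc[0]-hc[1])[::-1]))-90)
b=wonz(d,T,[(240,180),(247,191),(256,199),(265,203),(293,203.5),(305,200),(315,191),(319,184)],42)[:,:2]
for r in (54,52):
  f=least_squares(lambda p:np.hypot(*(b-p).T)-r,[567,407]);print(r,f.x,f.fun, np.linalg.norm(f.x-m),np.degrees(np.arctan2(*(f.x-m)[::-1])))
# silhouette of wall: project cylinder for check
c=np.array([572.5,412]);
for z in (42,100,162):
  a=np.linspace(0,2*np.pi,361);P=np.c_[c[0]+54*np.cos(a),c[1]+54*np.sin(a),np.full(361,z)];u=wproj(d,T,P);print(z,u[:,0].min(),u[u[:,0].argmin(),1],u[:,0].max(),u[u[:,0].argmax(),1],u[:,1].max())
l=wonz(d,T,[(208,187),(344,152)],47);print("lip corner/..",l)
print("tool y dir yaw",np.degrees(np.arctan2(T[1,1],T[0,1]))+90)
E
```

```text
[[552.5 315.8]
 [570.5 314. ]] [[556.3 359.9]
 [575.5 357.9]]
[561.5 314.9] [565.9 358.9] 84.26222571639633 84.19537404504698
54 [573.  411.5] [ 0.1 -0.5  0.1  0.  -0.6  1.1  0.1 -0.7] 97.29497254159982 83.2212081239544
52 [572.6 408.9] [ 1.3 -0.2 -0.1 -0.4 -1.   0.9  0.6  0.2] 94.67966528819161 83.24139343029422
42 238.24106430483715 170.293819052815 322.46835469948655 170.56262763967428 205.12699065629332
100 232.5673440561012 142.42965551919266 327.75824372079154 142.0446761840177 178.99122957630115
162 225.0878046334024 104.6772644885916 334.74948480632963 104.22573243131193 141.26172520376653
lip corner/.. [[480.4 389.8  47. ]
 [658.3 426.2  47. ]]
tool y dir yaw 84.15111491399811
```

```bash
python3 - <<'E'
from h import *
np.set_printoptions(precision=1,suppress=True)
d=load("w3");T=d["T"]
e=wonz(d,T,[(371,157),(170,75)],230);print("head lower front",e)
A=Tool();print(A[:3,3])
F=np.diag([1,-1,-1,1.])
yaw=np.radians(84.0); g=np.array([563.2,326]); jc=g+86*np.array([np.cos(yaw),np.sin(yaw)])
B=handle_pose(jc,yaw,80,np.radians(45),0)@F
print(B[:3,3]); plan(A,B,8)
# body edge corners in final pose, tool frame: x from -80 (61+19) , y +-89, z +-37.5 
xm=np.array([np.cos(np.radians(57.1)),np.sin(np.radians(57.1))]);ym=np.array([-xm[1],xm[0]])
mid=np.array([536,353.3]) # front lip mid outer
for y in (-89,-60,-30,0,30,60,89):
  for x in (-80,-110,-140,-200):
    P=B@np.array([x,y,-37.5,1]); Q=P[:3]-np.r_[e[0,:2],230]; print(y,x,"out front of head edge: %.0f along %.0f z %.0f"%(-(Q[:2]@xm),Q[:2]@ym,P[2]))
E
```

```text
head lower front [[616.3 286.4 230. ]
 [483.8 381.9 230. ]]
[562.8 261.4 185.4]
[564.6 339.4 108.6]
n 8 row [0.0137, -0.0008, -0.0001] [0.0007, -0.0, 0.0001] |d|mm 13.7 |w|deg 0.04
  path [[563, 271, 176], [563, 291, 157], [564, 310, 137], [564, 330, 118]] end err [-0.   0.3 -0.1]
-89 -80 out front of head edge: 51 along 138 z 192
-89 -110 out front of head edge: 70 along 128 z 213
-89 -140 out front of head edge: 89 along 119 z 234
-89 -200 out front of head edge: 126 along 100 z 277
-60 -80 out front of head edge: 38 along 112 z 192
-60 -110 out front of head edge: 56 along 102 z 213
-60 -140 out front of head edge: 75 along 93 z 234
-60 -200 out front of head edge: 113 along 74 z 277
-30 -80 out front of head edge: 24 along 85 z 192
-30 -110 out front of head edge: 43 along 76 z 213
-30 -140 out front of head edge: 62 along 66 z 234
-30 -200 out front of head edge: 100 along 47 z 277
0 -80 out front of head edge: 10 along 59 z 192
0 -110 out front of head edge: 29 along 49 z 213
0 -140 out front of head edge: 48 along 39 z 234
0 -200 out front of head edge: 86 along 20 z 277
30 -80 out front of head edge: -3 along 32 z 192
30 -110 out front of head edge: 16 along 22 z 213
30 -140 out front of head edge: 35 along 13 z 234
30 -200 out front of head edge: 73 along -7 z 277
60 -80 out front of head edge: -17 along 5 z 192
60 -110 out front of head edge: 2 along -5 z 213
60 -140 out front of head edge: 21 along -14 z 234
60 -200 out front of head edge: 59 along -33 z 277
89 -80 out front of head edge: -30 along -21 z 192
89 -110 out front of head edge: -11 along -30 z 213
89 -140 out front of head edge: 8 along -40 z 234
89 -200 out front of head edge: 46 along -59 z 277
```

```bash
python3 - <<'E'
from h import *
np.set_printoptions(precision=2,suppress=True)
for i in range(5):
    o=ctrl.get_obs();print(o["t"],o["ee_pos"],o["orientation"],o["qvel"]); d=snap("wrist","w4")
crop(d["img"],170,40,410,225,3.3,"pics/w4c.png")
E
```

```text
4.5 [562.84 261.35 185.42] [ 1.86  1.68 -0.77] [ 0.01 -0.06  0.09  0.04 -0.08  0.08]
4.55 [561.53 261.41 185.67] [ 1.86  1.68 -0.77] [ 0.01 -0.06  0.08  0.02 -0.03  0.04]
4.6 [559.87 261.63 185.91] [ 1.86  1.68 -0.77] [ 0.01 -0.04  0.06  0.02 -0.01  0.01]
4.65 [558.65 261.89 186.21] [ 1.86  1.68 -0.77] [ 0.01 -0.03  0.04  0.01 -0.   -0.  ]
4.7 [557.93 262.13 186.57] [ 1.87  1.68 -0.77] [ 0.01 -0.02  0.02  0.01 -0.   -0.  ]
```

View pics/w4c.png

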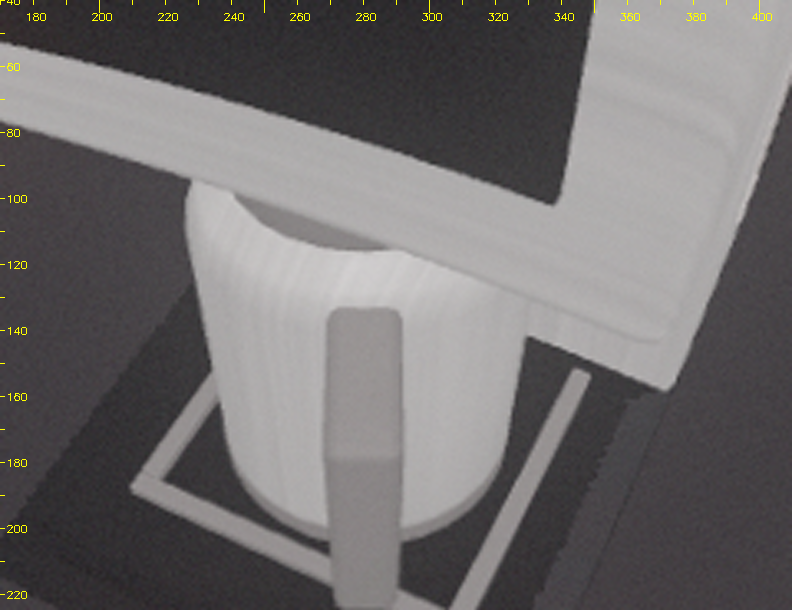

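The arm settles over about 0.3 s, which matters here. The handle is at columns 268–292 with its outer top edge at row 178. I'll remeasure from this settled view.

```bash
python3 - <<'E'
from h import *
np.set_printoptions(precision=1,suppress=True)
d=load("w4");T=d["T"];print(T[:3,3])
hc=wonz(d,T,[(268.3,178.5),(292,178.5)],170)[:,:2]; ht=wonz(d,T,[(269.3,135),(291.6,135)],170)[:,:2]
m=hc.mean(0);mt=ht.mean(0);print(m,mt,np.degrees(np.arctan2(*(mt-m)[::-1])), np.degrees(np.arctan2(*(hc[0]-hc[1])[::-1]))-90)
b=wonz(d,T,[(241,180),(248,191),(256,198.5),(265,202.8),(293,203.5),(305,200),(315,192),(321,184)],42)[:,:2]
f=least_squares(lambda p:np.hypot(*(b-p).T)-54,[567,407]);print(f.x,f.fun, np.linalg.norm(f.x-m),np.degrees(np.arctan2(*(f.x-m)[::-1])))
A=Tool();print(A[:3,3], np.degrees(np.arctan2(A[1,1],A[0,1]))+90,A[2,0:2])
F=np.diag([1,-1,-1,1.])
yaw=np.radians(84.0); g=m+11*np.array([np.cos(yaw),np.sin(yaw)]); jc=g+86*np.array([np.cos(yaw),np.sin(yaw)])
B=handle_pose(jc,yaw,80,np.radians(45),0)@F
print(g,jc,B[:3,3]); plan(A,B,8);plan(A,B,16)
E
```

```text
[557.9 262.1 186.6]
[561.5 315.2] [566.3 359.7] 83.8464426820506 83.91728854167243
[572.8 412.4] [ 0.3 -0.4  0.3  0.3 -0.9  0.4 -0.   0.4] 97.77419445275528 83.38849054744563
[557.6 262.3 186.9] 83.91551094467557 [-0.7  0. ]
[562.7 326.2] [571.7 411.7] [564.1 339.5 108.6]
n 8 row [0.0138, -0.0002, 0.0001] [-0.0001, -0.0, -0.0002] |d|mm 13.8 |w|deg 0.01
  path [[558, 272, 177], [560, 291, 157], [562, 311, 138], [563, 330, 118]] end err [ 0.1  0.  -0.3]
n 16 row [0.0069, -0.0001, 0.0] [-0.0, -0.0, -0.0001] |d|mm 6.9 |w|deg 0.01
  path [[558, 267, 182], [560, 287, 162], [561, 306, 143], [563, 326, 123]] end err [0.2 0.6 0.3]
```

```bash
python3 -m crank '[[[0.010,-0.0003,0],[0,0,0],0.06],[[0.016,-0.0003,0],[0,0,0],0.06],[[0.016,-0.0003,0],[0,0,0],0.06],[[0.016,-0.0003,0],[0,0,0],0.06],[[0.016,-0.0003,0],[0,0,0],0.06],[[0.014,0,0],[0,0,0],0.06],[[0.010,0,0],[0,0,0],0.06],[[0.006,0,0],[0,0,0],0.06]]'; python3 -m crank '[[[0.003,0,0],[0,0,0],0.06],[[0.002,0,0],[0,0,0],0.06],[[0.001,0,0],[0,0,0],0.06],[[0,0,0],[0,0,0],0.06],[[0,0,0],[0,0,0],0.06],[[0,0,0],[0,0,0],0.06],[[0,0,0],[0,0,0],0.06],[[0,0,0],[0,0,0],0.06]]';  python3 - <<'E'
from h import *
np.set_printoptions(precision=2,suppress=True)
d=snap("wrist","w5"); print(d["T"]);snap("side","s5")
E
```

```text
t: 5.42
ee_pos: [563.7, 337.1, 111.6]
orientation: [1.864, 1.679, -0.772]
ft_force: [0.2, -0.1, 0.1]
width: 60.3
t: 6.08
ee_pos: [565.2, 339.9, 109.3]
orientation: [1.866, 1.676, -0.77]
ft_force: [1.1, -0.1, 0.8]
width: 60.2
[[  0.08   0.99  -0.07 565.18]
 [  0.7   -0.11  -0.7  339.86]
 [ -0.71   0.    -0.71 109.33]
 [  0.     0.     0.     1.  ]]
```

View pics/w5.png

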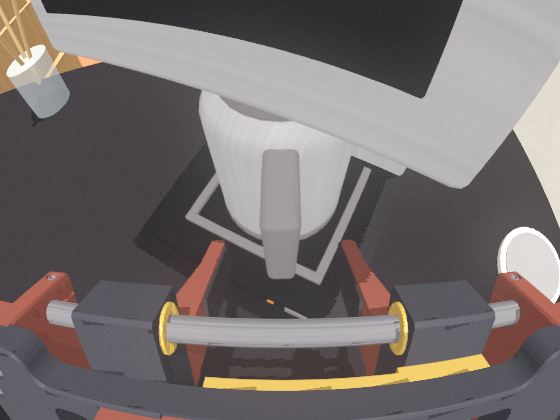

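View pics/s5.png

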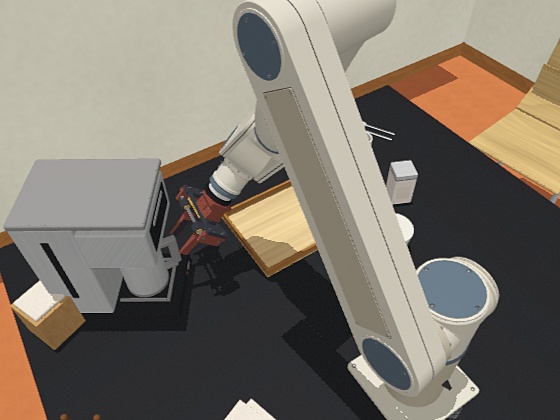

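```bash
python3 - <<'E'
from h import *
np.set_printoptions(precision=1,suppress=True)
d=load("w5");T=d["T"]; s=load("s5")
pts=[(T@np.array([x,y,0,1]))[:3] for x,y in ((0,0),(-19,0),(0,40),(0,-40),(-80,0))]
print(wproj(d,T,pts)); print(proj(s,pts))
crop(s["img"],130,170,270,290,5.5,"pics/s5c.png")
# handle top corner: where in w5?
hp=[(562,315,170),(563,326,127)]
print(wproj(d,T,hp),proj(s,hp))
m=wonz(d,T,[(264,210),(299,210)],170);print(m)
E
```

```text
[[282.8 232.6]
 [282.8 244.2]
 [342.3 232.4]
 [223.2 232.3]
 [282.8 300. ]]
[[169.  253.5]
 [173.  248.4]
 [164.3 242.7]
 [174.  264.7]
 [186.3 231.8]]
[[281.9 230.9]
 [281.7 242.5]] [[174.2 235.4]
 [173.  247.5]]
[[554.6 326.7 170. ]
 [571.3 324.9 170. ]]
```

View pics/s5c.png

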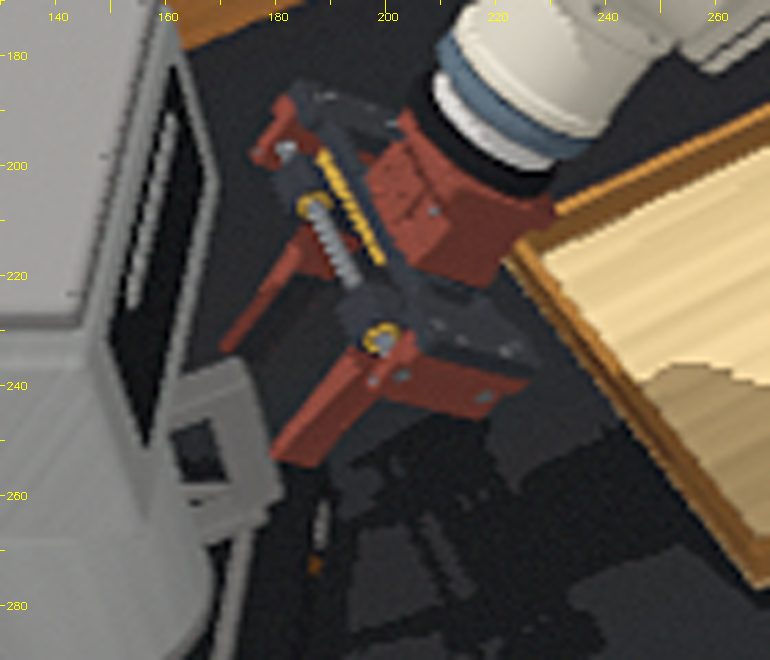

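```bash
python3 - <<'E'
from h import *
np.set_printoptions(precision=1,suppress=True)
d=load("w5");T=d["T"]
print(wproj(d,T,[(T@np.array([x,y,z,1]))[:3] for x,y,z in ((0,40,-10),(0,30,-10),(0,30,10),(-19,30,-10),(0,40,10))]))
crop(d["img"],180,130,400,330,3.4,"pics/w5c.png")
t=snap("top","t5"); print(proj(t,[(T@np.array([x,y,z,1]))[:3] for x,y,z in ((0,40,0),(0,-40,0),(0,0,0),(-80,89,0),(-80,-89,0))]),proj(t,[(562,315,170)]))
crop(t["img"],100,110,250,250,5,"pics/t5c.png")
print(wproj(d,T,[(480,390,47),(590,317.5,47),(562,315,170)]))
E
```

```text
[[343.2 218.3]
 [328.3 218.4]
 [326.9 246.1]
 [332.5 228.8]
 [341.3 245.9]]
[[166.7 183.5]
 [161.9 211.2]
 [164.3 197.3]
 [185.4 162.5]
 [174.7 227.1]] [[167.9 192.7]]
[[184.7 217.5]
 [315.5 284. ]
 [281.9 230.9]]
```

View pics/w5c.png

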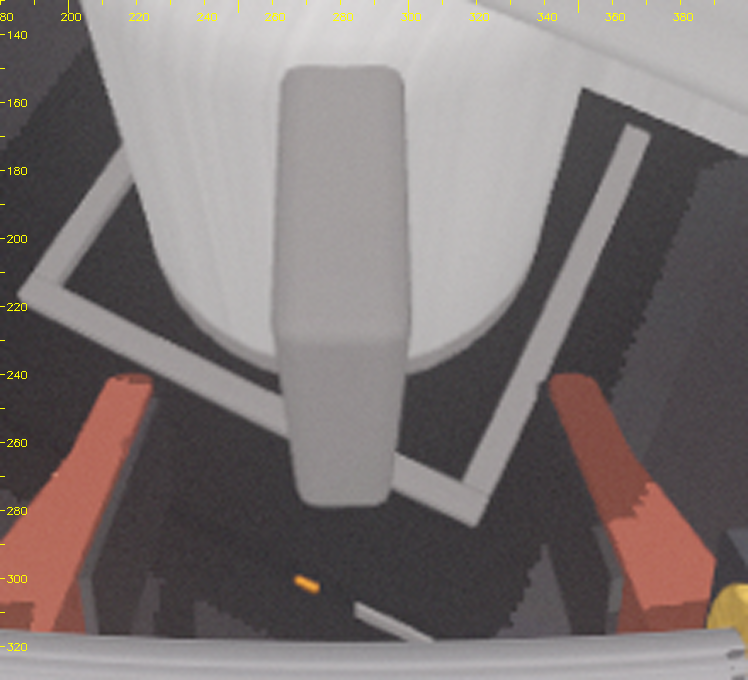

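View pics/t5c.png

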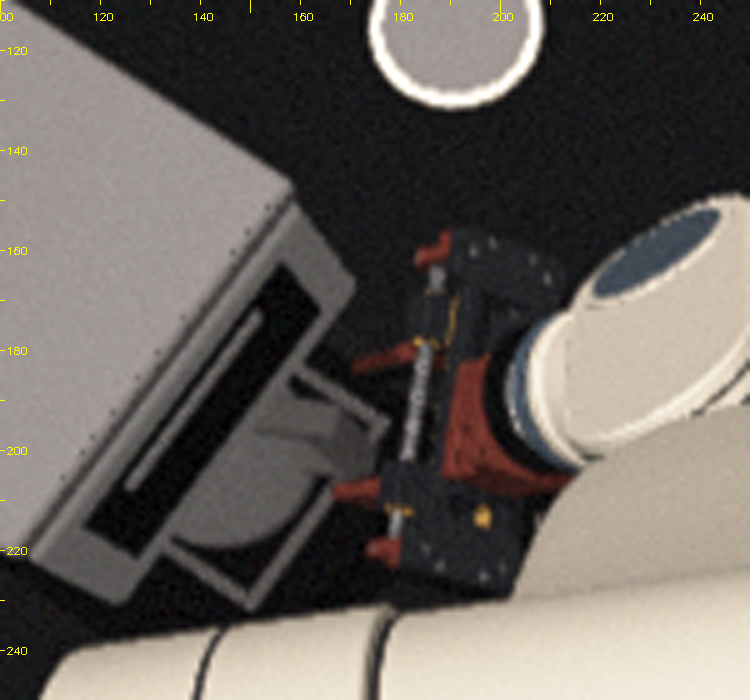

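```bash
cat >> h.py <<'E'
def wray(d,px):
    q=(np.atleast_2d(np.asarray(px,float))-d["mtx"][[0,1],[2,2]])/d["mtx"][0,0]
    th=np.hypot(q[:,0],q[:,1]); v=np.c_[q/th[:,None]*np.sin(th)[:,None],np.cos(th)]
    W=d["T"]@d["hand_eye"]; return W[:3,3],v@W[:3,:3].T
def tri(*rs):
    A=np.zeros((3,3));b=np.zeros(3)
    for c,v in rs:
        v=np.ravel(v)/np.linalg.norm(v);M=np.eye(3)-np.outer(v,v);A+=M;b+=M@c
    X=np.linalg.solve(A,b)
    return X,[np.linalg.norm((np.eye(3)-np.outer(np.ravel(v),np.ravel(v))/(np.ravel(v)@np.ravel(v)))@(X-c)) for c,v in rs]
E
python3 - <<'E'
from h import *
np.set_printoptions(precision=1,suppress=True)
w5=load("w5");s=load("s5");t=load("t5");w4=load("w4");w2=load("w2")
hm_t=(172.3,201.5);hm_s=(177.5,236.5)
for z in (150,170,185,200): print(z,onz(t,[(172.5,200)],z)[0,:2],onz(s,[(177,236)],z)[0,:2],wonz(w5,w5["T"],[(280,231)],z)[0,:2],wonz(w4,w4["T"],[(280,178.5)],z)[0,:2],wonz(w2,w2["T"],[(326,157)],z)[0,:2])
# tips: right finger (from top at lower) 
print("tri wrist",tri(wray(w5,(280,231)),wray(w4,(280,178.5)),wray(w2,(326,157))))
print("tri ts",tri(ray(t,(172.5,200)),ray(s,(177,236))))
# finger tips in top/side: tip a (171,184)t (171,233)s ; tip b (166.5,208.5)t (182,254)s
print("tipA",tri(ray(t,(170,184)),ray(s,(171,233))));print("tipB",tri(ray(t,(166.5,208.5)),ray(s,(181,254))))
T=w5["T"];print((T@np.array([0,38,0,1]))[:3],(T@np.array([0,-38,0,1]))[:3])
E
```

```text
150 [547.4 306.8] [573.  305.9] [561.9 323.7] [562.6 328. ] [569.8 324.4]
170 [542.4 301.8] [556.2 309.9] [561.1 315. ] [561.4 315.2] [560.4 315.9]
185 [538.6 298.1] [543.6 312.9] [560.6 308.5] [560.5 305.7] [553.4 309.6]
200 [534.9 294.4] [531.  315.9] [560.  302.1] [559.7 296.1] [546.3 303.2]
tri wrist (array([561.4, 316.4, 168. ]), [np.float64(0.4839236311355292), np.float64(0.20307957573911295), np.float64(0.36610982892180455)])
tri ts (array([545.5, 306.2, 175.7]), [np.float64(6.9779807367108395), np.float64(6.977980736710942)])
tipA (array([591.1, 315.2, 150.4]), [np.float64(0.8210484461354283), np.float64(0.8210484461354757)])
tipB (array([524.4, 321.9, 140.2]), [np.float64(2.5122916008396214), np.float64(2.5122916008396086)])
[603.  335.8 109.4] [527.4 343.9 109.3]
```

The wrist triangulation is self-consistent: the handle's outer top is at (561,316,168), with residuals under 0.5 mm. The side and top pictures make the finger ends look short of it. I'll close slowly on the spot; the stopping width will show whether the bar is between the pads.

```bash
python3 -m crank '[[[0,-0.001,0],[0,0,0],0.05],[[0,0,0],[0,0,0],0.04],[[0,0,0],[0,0,0],0.03],[[0,0,0],[0,0,0],0.024],[[0,0,0],[0,0,0],0.02],[[0,0,0],[0,0,0],0.016],[[0,0,0],[0,0,0],0.012],[[0,0,0],[0,0,0],0.01]]';  python3 - <<'E'
from h import *
np.set_printoptions(precision=2,suppress=True)
d=snap("wrist","w6"); o=ctrl.get_obs();print(o["width"],o["ee_pos"],o["ft_force"],o["moment"])
E
```

```text
t: 6.9
ee_pos: [563.9, 340.2, 109.0]
orientation: [1.865, 1.677, -0.771]
ft_force: [-0.3, 0.2, -0.4]
width: 17.5
17.607149302327485 [563.98 340.17 109.  ] [ 0.59 -0.45  0.18] [-0.31 -0.01  0.  ]
```

View pics/w6.png

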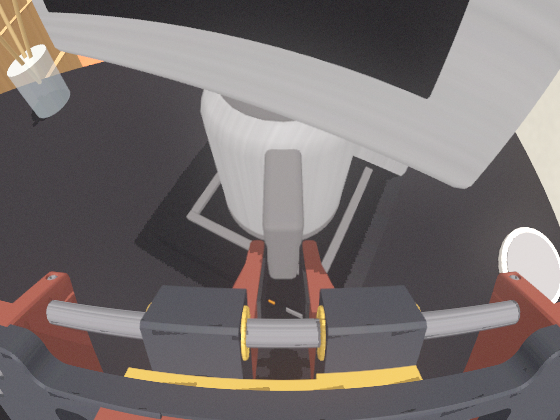

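```bash
python3 -m crank '[[[0,0,0],[0,0,0],0.005],[[0,0,0],[0,0,0],0.002],[[0,0,0],[0,0,0],0],[[0,0,0],[0,0,0],0],[[0,0,0],[0,0,0],0],[[0,0,0],[0,0,0],0],[[0,0,0],[0,0,0],0],[[0,0,0],[0,0,0],0]]';  python3 - <<'E'
from h import *
np.set_printoptions(precision=2,suppress=True)
d=snap("wrist","w7"); o=ctrl.get_obs();print(o["width"],o["ee_pos"],o["ft_force"],o["moment"])
crop(d["img"],180,130,400,330,3.4,"pics/w7c.png")
E
```

```text
t: 7.62
ee_pos: [564.0, 340.2, 109.0]
orientation: [1.865, 1.677, -0.771]
ft_force: [0.1, 0.3, 0.1]
width: 17.2
17.342057416062687 [563.94 340.19 109.01] [ 0.25 -0.38  0.18] [-0.31 -0.07  0.04]
```

View pics/w7c.png

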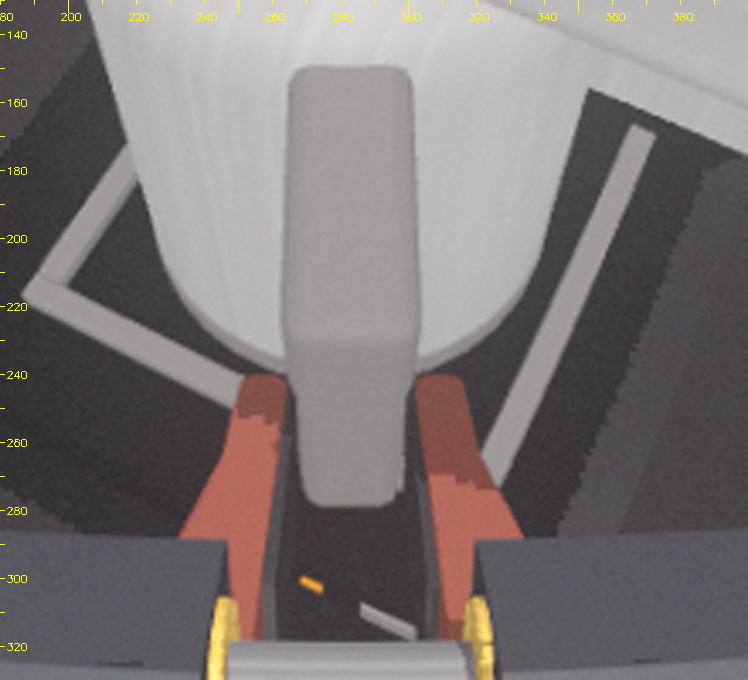

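```bash
python3 - <<'E'
from h import *
np.set_printoptions(precision=1,suppress=True)
print(ctrl.grip_point_offset)
s=snap("side","s7");t=snap("top","t7"); T=s["T"]
crop(s["img"],130,180,230,290,7,"pics/s7c.png");crop(t["img"],120,140,220,240,6,"pics/t7c.png")
pts=[(T@np.array([x,y,z,1]))[:3] for x,y,z in ((0,0,0),(0,12,0),(0,-12,0),(-40,12,0),(-40,-12,0))]
print(proj(s,pts),proj(t,pts))
E
```

```text
18.700000000000003
[[169.1 253.9]
 [167.7 250.6]
 [170.6 257.2]
 [176.1 240. ]
 [179.2 246.5]] [[164.2 197.7]
 [164.9 193.6]
 [163.5 201.9]
 [172.6 192. ]
 [171.2 200.6]]
```

View pics/s7c.png

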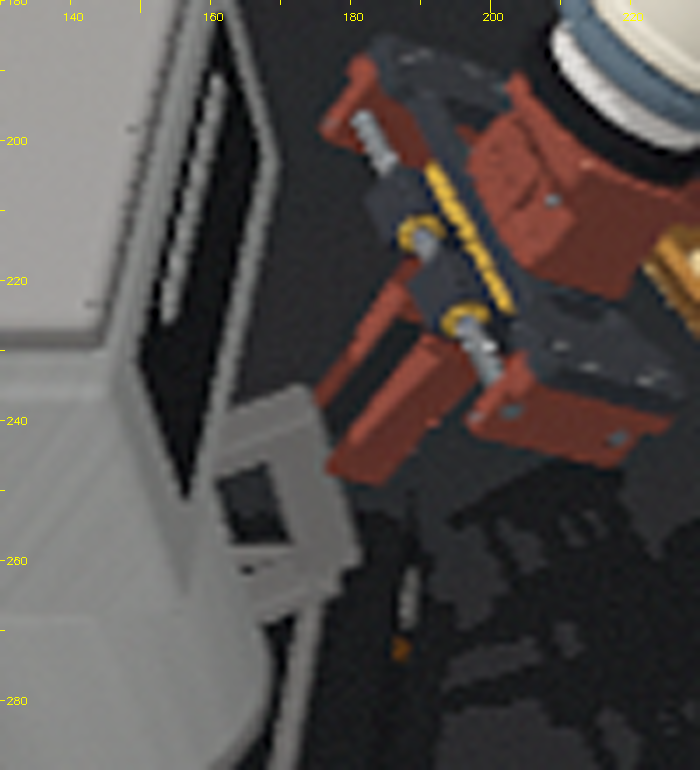

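View pics/t7c.png

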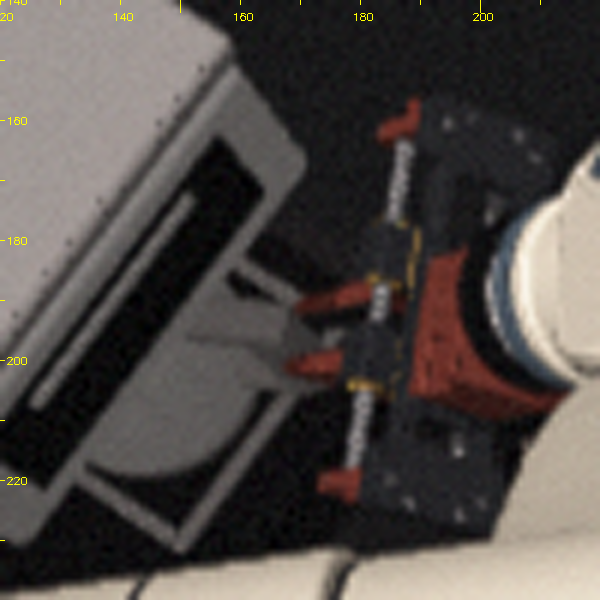

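The side view (tips at (176,238) and (178,247)) shows the fingers pinching only the bar's rounded outer edge, which explains the 17 mm width. The finger ends really sit about 40 mm behind the reported TCP. I'll open, move in by that amount and look again.

```bash
python3 -m crank '[[[0,0,0],[0,0,0],0.02],[[0,0,0],[0,0,0],0.03],[[0,0,0],[0,0,0],0.045],[[0,0,0],[0,0,0],0.045],[[0.004,0,0],[0,0,0],0.045],[[0.008,0,0],[0,0,0],0.045],[[0.008,0,0],[0,0,0],0.045],[[0.006,0,0],[0,0,0],0.045]]'; python3 -m crank '[[[0.004,0,0],[0,0,0],0.045],[[0.002,0,0],[0,0,0],0.045],[[0.001,0,0],[0,0,0],0.045],[[0,0,0],[0,0,0],0.045],[[0,0,0],[0,0,0],0.045],[[0,0,0],[0,0,0],0.045],[[0,0,0],[0,0,0],0.045],[[0,0,0],[0,0,0],0.045]]';  python3 - <<'E'
from h import *
np.set_printoptions(precision=2,suppress=True)
d=snap("wrist","w8"); s=snap("side","s8");o=ctrl.get_obs();print(o["width"],o["ee_pos"],o["ft_force"],o["moment"])
crop(s["img"],130,180,230,290,7,"pics/s8c.png")
E
```

```text
t: 8.43
ee_pos: [565.7, 359.2, 89.7]
orientation: [1.865, 1.677, -0.771]
ft_force: [-0.1, -0.4, 0.5]
width: 44.8
t: 9.1
ee_pos: [566.7, 363.2, 85.9]
orientation: [1.866, 1.677, -0.771]
ft_force: [-0.6, -0.8, -0.3]
width: 44.9
45.13340760088525 [566.6  363.27  85.87] [-0.09  0.46 -0.39] [-0.38 -0.08 -0.05]
```

View pics/s8c.png

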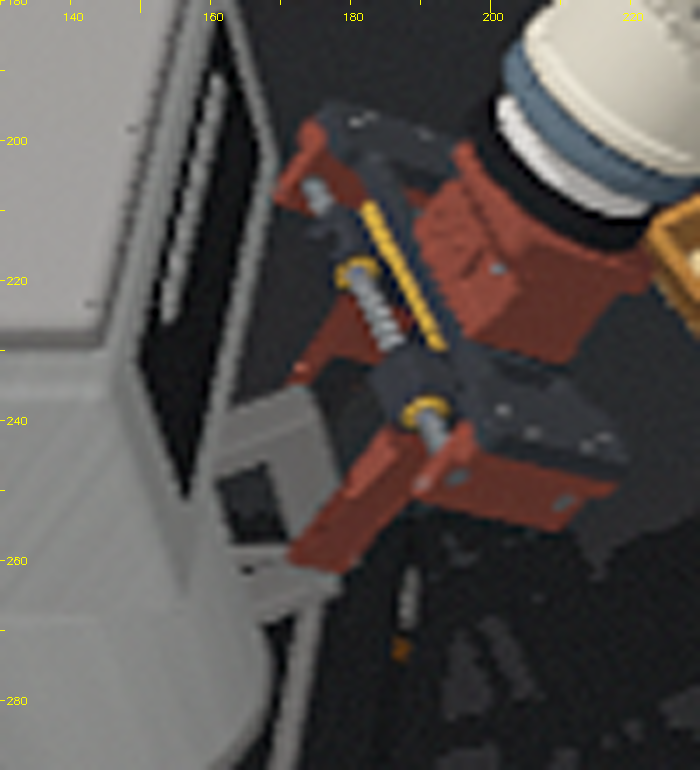

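View pics/w8.png

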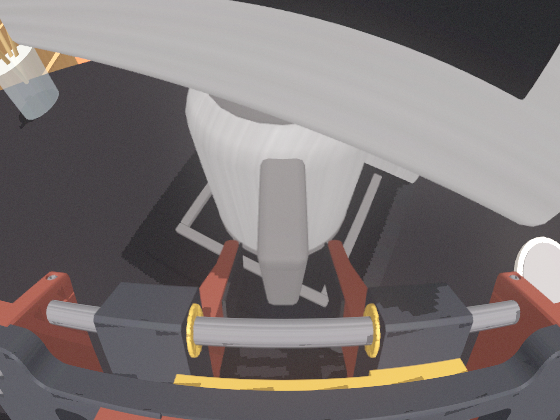

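Now the near finger clearly covers the bar in the side view (tip (172,260)) and the bar lies between the pads. Closing.

```bash
python3 -m crank '[[[0,0,0],[0,0,0],0.035],[[0,0,0],[0,0,0],0.028],[[0,0,0],[0,0,0],0.024],[[0,0,0],[0,0,0],0.021],[[0,0,0],[0,0,0],0.018],[[0,0,0],[0,0,0],0.014],[[0,0,0],[0,0,0],0.008],[[0,0,0],[0,0,0],0]]'; python3 -m crank '[[[0,0,0],[0,0,0],0],[[0,0,0],[0,0,0],0],[[0,0,0],[0,0,0],0],[[0,0,0],[0,0,0],0],[[0,0,0],[0,0,0],0],[[0,0,0],[0,0,0],0],[[0,0,0],[0,0,0],0],[[0,0,0],[0,0,0],0]]';  python3 - <<'E'
from h import *
np.set_printoptions(precision=3,suppress=True)
d=snap("wrist","w9"); s=snap("side","s9");o=ctrl.get_obs();print(o["width"],o["ee_pos"],o["ft_force"],o["moment"]);print(Tool())
crop(s["img"],130,180,230,290,6,"pics/s9c.png")
E
```

```text
t: 9.87
ee_pos: [566.4, 363.4, 85.7]
orientation: [1.865, 1.677, -0.771]
ft_force: [-0.3, 0.2, 0.1]
width: 19.7
t: 10.53
ee_pos: [566.4, 363.4, 85.7]
orientation: [1.865, 1.677, -0.771]
ft_force: [0.1, -0.1, 0.8]
width: 19.6
19.899324985084455 [566.396 363.396  85.688] [ 0.136 -1.156  0.094] [-0.286  0.136  0.179]
[[  0.075   0.994  -0.074 566.396]
 [  0.704  -0.106  -0.702 363.396]
 [ -0.706   0.001  -0.708  85.688]
 [  0.      0.      0.      1.   ]]
```

View pics/s9c.png

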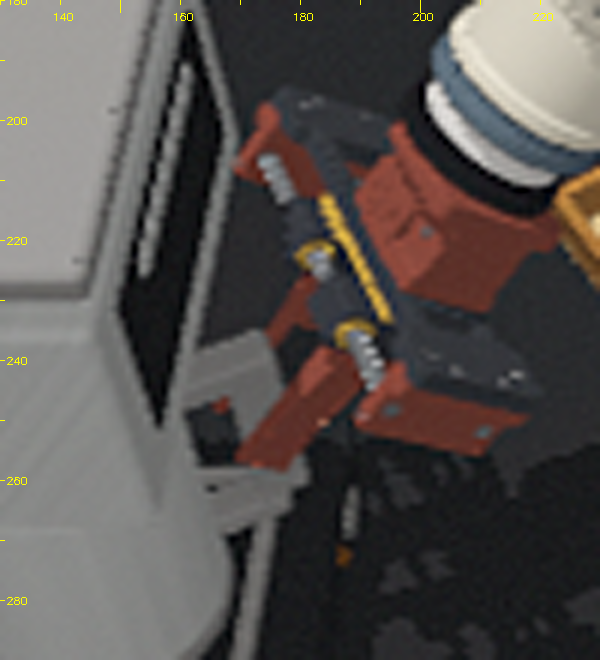

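View pics/w9.png

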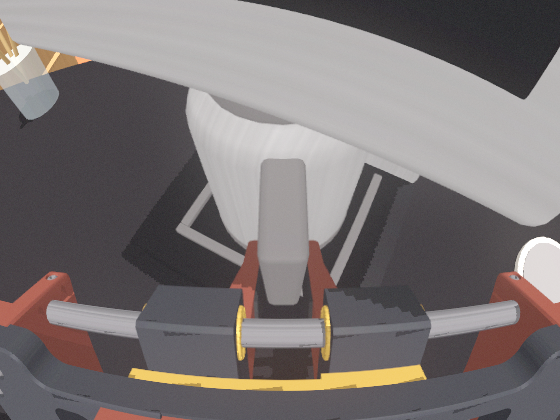

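Gripped at 19.7 mm, with the fingertips visible through the handle gap at (166,247). Lifting 14 mm straight up.

```bash
python3 -m crank '[[[-0.0007,0,-0.0007],[0,0,0],0],[[-0.0014,0,-0.0014],[0,0,0],0],[[-0.0018,0,-0.0018],[0,0,0],0],[[-0.0018,0,-0.0018],[0,0,0],0],[[-0.0018,0,-0.0018],[0,0,0],0],[[-0.0014,0,-0.0014],[0,0,0],0],[[-0.001,0,-0.001],[0,0,0],0],[[0,0,0],[0,0,0],0]]';  python3 - <<'E'
from h import *
np.set_printoptions(precision=3,suppress=True)
d=snap("wrist","w10"); s=snap("side","s10");o=ctrl.get_obs();print(o["width"],o["ee_pos"],o["ft_force"],o["moment"]);print(Tool())
crop(s["img"],90,180,230,310,5,"pics/s10c.png")
E
```

```text
t: 11.3
ee_pos: [566.6, 363.4, 100.1]
orientation: [1.866, 1.677, -0.77]
ft_force: [0.3, -0.9, -4.1]
width: 20.1
20.372400756694024 [566.458 363.37   99.798] [-0.454 -0.185 -5.592] [-1.237  0.075  0.02 ]
[[  0.076   0.994  -0.074 566.458]
 [  0.704  -0.106  -0.703 363.37 ]
 [ -0.706   0.001  -0.708  99.798]
 [  0.      0.      0.      1.   ]]
```

View pics/s10c.png

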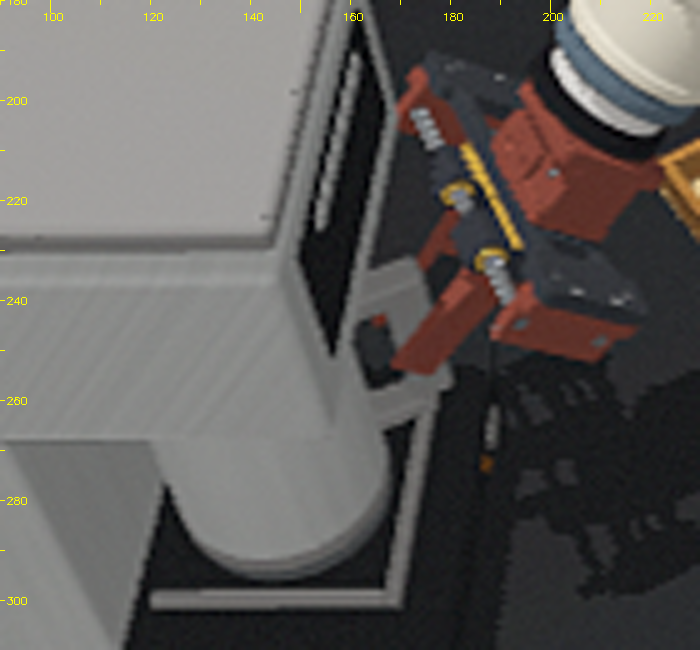

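View pics/w10.png

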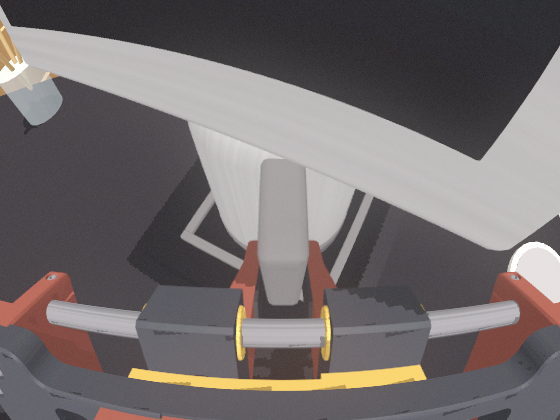

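```bash
python3 - <<'E'
from h import *
np.set_printoptions(precision=1,suppress=True)
img=cv2.imread("pics/top0.png").astype(int); t=load("t3")
# intensity profiles
for u in (260,300,340): print("col",u,[tuple(img[v,u]) for v in range(161,174)])
for v in (185,205,225): print("row",v,[tuple(img[v,u]) for u in range(238,251)])
E
```

```text
col 260 [(np.int64(27), np.int64(26), np.int64(23)), (np.int64(24), np.int64(22), np.int64(23)), (np.int64(27), np.int64(25), np.int64(29)), (np.int64(35), np.int64(45), np.int64(67)), (np.int64(52), np.int64(88), np.int64(143)), (np.int64(64), np.int64(110), np.int64(173)), (np.int64(41), np.int64(74), np.int64(119)), (np.int64(25), np.int64(46), np.int64(73)), (np.int64(42), np.int64(64), np.int64(95)), (np.int64(96), np.int64(142), np.int64(181)), (np.int64(158), np.int64(215), np.int64(246)), (np.int64(157), np.int64(215), np.int64(243)), (np.int64(161), np.int64(217), np.int64(245))]
col 300 [(np.int64(25), np.int64(24), np.int64(22)), (np.int64(24), np.int64(23), np.int64(24)), (np.int64(25), np.int64(21), np.int64(23)), (np.int64(31), np.int64(44), np.int64(66)), (np.int64(55), np.int64(93), np.int64(143)), (np.int64(58), np.int64(103), np.int64(164)), (np.int64(44), np.int64(74), np.int64(121)), (np.int64(20), np.int64(35), np.int64(67)), (np.int64(47), np.int64(69), np.int64(100)), (np.int64(99), np.int64(143), np.int64(185)), (np.int64(157), np.int64(215), np.int64(247)), (
[... 1797 characters left out ...]
), (np.int64(176), np.int64(232), np.int64(251)), (np.int64(178), np.int64(233), np.int64(251))]
row 225 [(np.int64(25), np.int64(24), np.int64(24)), (np.int64(27), np.int64(25), np.int64(25)), (np.int64(27), np.int64(26), np.int64(25)), (np.int64(33), np.int64(41), np.int64(60)), (np.int64(62), np.int64(105), np.int64(169)), (np.int64(59), np.int64(104), np.int64(167)), (np.int64(52), np.int64(81), np.int64(119)), (np.int64(171), np.int64(231), np.int64(255)), (np.int64(174), np.int64(231), np.int64(252)), (np.int64(177), np.int64(230), np.int64(250)), (np.int64(171), np.int64(229), np.int64(250)), (np.int64(170), np.int64(228), np.int64(249)), (np.int64(173), np.int64(230), np.int64(250))]
```

```bash
cat >> h.py <<'E'
def Jpose(x,y,yaw,z): 
    J=np.eye(4);J[:3,:3]=R.from_euler('z',yaw).as_matrix();J[:3,3]=[x,y,z];return J
# jug (underside centre) in tool frame, at grasp
TG=pose([566.4,363.4,85.7],[.0755,.704,-.706],[.994,-.106,.001])
JT=np.linalg.inv(TG)@Jpose(572.3,412,np.radians(83.9),42)
def Tjug(x,y,yaw,z): return Jpose(x,y,yaw,z)@np.linalg.inv(JT)
def jug(T): return T@JT
E
python3 - <<'E'
from h import *
np.set_printoptions(precision=2,suppress=True)
p,_=fitfk(); q=ctrl.get_obs()["qpos"];print(q); A=Tool(); J=jug(A);print("jug",J[:3,3])
F=fk(q,p);print("fk err",F[:3,3]-A[:3,3])
ym=np.radians(57.1)
for nm,(x,y,yaw,z) in dict(now=(572.3,412,1.464,56),out=(572.3-160*np.cos(ym),412-160*np.sin(ym),1.464,56),out2=(480,280,1.2,100),mid=(560,180,.6,90),above=(620,63,.009,60)).items():
    B=Tjug(x,y,yaw,z); q,e=ik(B,q,p); print(nm,B[:3,3],q,round(e,3))
B=Tjug(572.3-160*np.cos(ym),412-160*np.sin(ym),1.464,56); plan(A,B,16)
C=Tjug(620,63,.009,60); plan(B,C,16);plan(B,C,24)
E
```

```text
[ 0.19  0.6   1.88  1.2   0.81 -0.64]
jug [572.36 411.95  56.08]
fk err [-0.46  4.17 -4.17]
now [566.38 363.4   99.7 ] [ 0.19  0.59  1.88  1.19  0.82 -0.63] 0.0
out [479.48 229.06  99.7 ] [-0.07  0.51  2.08  1.12  0.91 -0.85] 0.0
out2 [461.61 234.63 143.7 ] [-0.03  0.34  2.25  1.32  0.76 -0.76] 0.0
mid [519.2  152.94 133.7 ] [ 0.01  0.3   2.37  2.06  0.46 -0.97] 0.0
above [571.04  63.26 103.7 ] [ 0.2   0.39  2.36  3.48  0.41 -1.75] 0.0
n 16 row [-0.0063, -0.0045, 0.0063] [0.0, 0.0, 0.0] |d|mm 10.0 |w|deg 0.00
  path [[561, 355, 100], [539, 321, 100], [518, 288, 100], [496, 254, 100]] end err [ 0.3  0.2 -0.1]
n 16 row [-0.0027, 0.0124, 0.0023] [0.0642, -0.0001, 0.0644] |d|mm 12.9 |w|deg 5.21
  path [[491, 224, 100], [533, 195, 101], [562, 152, 102], [574, 102, 103]] end err [-0.4  0.7  0.6]
n 24 row [-0.0017, 0.0083, 0.0015] [0.0428, -0.0, 0.0429] |d|mm 8.6 |w|deg 3.47
  path [[487, 226, 100], [530, 198, 101], [560, 156, 102], [573, 106, 102]] end err [-0.8  0.3 -0.6]
```

```bash
python3 -m crank '[[[-0.002,-0.0014,0.002],[0,0,0],0],[[-0.004,-0.003,0.004],[0,0,0],0],[[-0.006,-0.0043,0.006],[0,0,0],0],[[-0.007,-0.005,0.007],[0,0,0],0],[[-0.007,-0.005,0.007],[0,0,0],0],[[-0.007,-0.005,0.007],[0,0,0],0],[[-0.007,-0.005,0.007],[0,0,0],0],[[-0.007,-0.005,0.007],[0,0,0],0]]'; python3 -m crank '[[[-0.007,-0.005,0.007],[0,0,0],0],[[-0.007,-0.005,0.007],[0,0,0],0],[[-0.007,-0.005,0.007],[0,0,0],0],[[-0.007,-0.005,0.007],[0,0,0],0],[[-0.007,-0.005,0.007],[0,0,0],0],[[-0.007,-0.005,0.007],[0,0,0],0],[[-0.006,-0.0043,0.006],[0,0,0],0],[[-0.004,-0.003,0.004],[0,0,0],0]]'; python3 - <<'E'
from h import *
np.set_printoptions(precision=2,suppress=True)
d=snap("wrist","w11"); s=snap("side","s11");o=ctrl.get_obs();print(o["width"],o["qpos"],o["ft_force"],o["moment"]);print(Tool(),jug(Tool())[:3,3])
crop(s["img"],90,160,290,310,4,"pics/s11c.png")
E
```

```text
t: 12.07
ee_pos: [525.3, 299.6, 99.7]
orientation: [1.866, 1.676, -0.771]
ft_force: [-0.3, -0.2, -4.7]
width: 19.8
t: 12.73
ee_pos: [480.4, 230.7, 99.5]
orientation: [1.866, 1.677, -0.771]
ft_force: [0.3, -1.2, -4.5]
width: 19.6
20.01421675235193 [-0.06  0.51  2.1   1.14  0.89 -0.87] [-0.11 -0.19 -4.88] [-1.24  0.01 -0.03]
[[  0.08   0.99  -0.08 480.69]
 [  0.7   -0.11  -0.7  230.85]
 [ -0.71   0.    -0.71  99.47]
 [  0.     0.     0.     1.  ]] [486.62 279.42  55.74]
```

View pics/s11c.png

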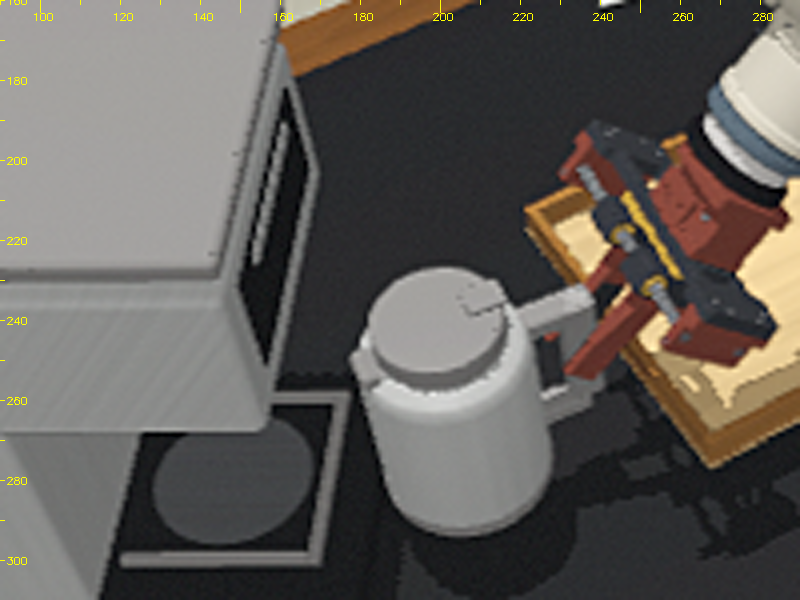

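View pics/w11.png

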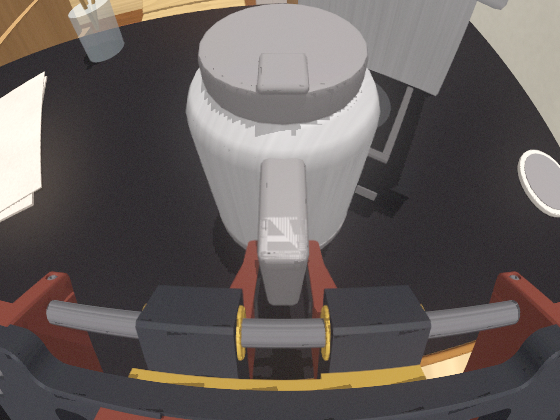

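```bash
python3 - <<'E'
from h import *
w=load("w11");s=load("s11");T=w["T"];J=jug(T)
a=np.linspace(0,2*np.pi,73)
def circ(r,z): return (J@np.c_[r*np.cos(a),r*np.sin(a),np.full(73,z),np.ones(73)].T).T[:,:3]
bx=[(-97,-10,128),(-97,10,128),(-97,10,25),(-97,-10,25),(-97,-10,128)]
B=(J@np.c_[np.array(bx,float),np.ones(5)].T).T[:,:3]
for nm,d,f in (("w",w,lambda P:wproj(w,T,P)),("s",s,lambda P:proj(s,P))):
    im=cv2.resize(d["img"],None,fx=3,fy=3,interpolation=cv2.INTER_CUBIC)
    for P,c in ((circ(54,0),(0,0,255)),(circ(54,120),(0,255,0)),(circ(46,157),(255,0,0)),(B,(0,255,255))):
        cv2.polylines(im,[np.int32(f(P)*3+1)],False,c,1)
    im=im[0:960,500:1250] if nm=="w" else im[630:960,480:780]
    if nm=="s": im=cv2.resize(im,None,fx=2,fy=2)
    cv2.imwrite(f"pics/ov_{nm}.png",im if nm=="s" else cv2.resize(im,None,fx=.62,fy=.62))
E
```

```text
(no output)
```

View pics/ov_w.png

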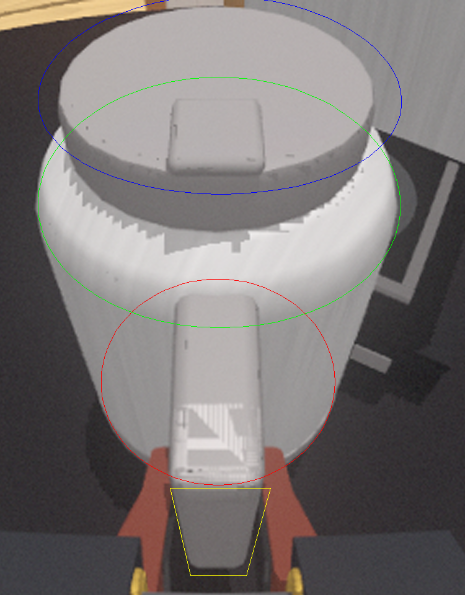

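View pics/ov_s.png

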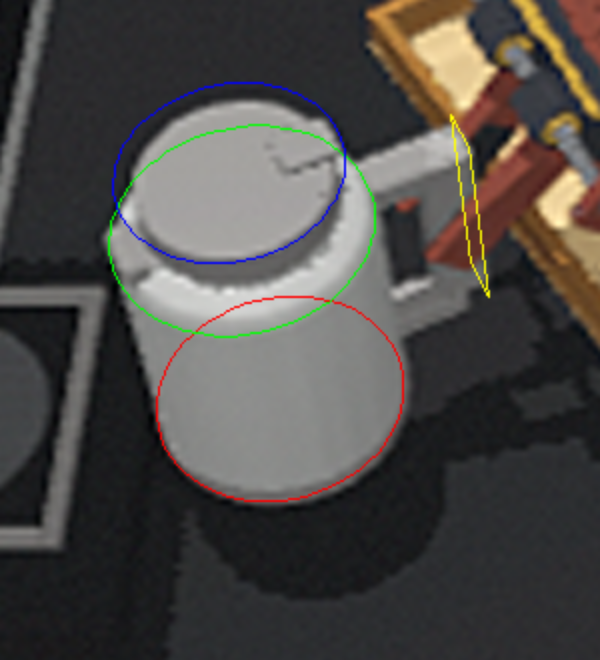

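```bash
python3 - <<'E'
from h import *
np.set_printoptions(precision=1,suppress=True)
for n in ("w5","w8","w9","w10","w11"):
    d=load(n); T=d["T"]; print(n,T[:3,3],wproj(d,T,[(552.3,316.5,170),(571.7,314.4,170),(480,390,47),(590,317.5,47)]).tolist())
a=load("w8")["img"];b=load("w9")["img"]
crop(np.hstack([a[140:320,170:380],b[140:320,170:380]]),0,0,420,180,1.9,"pics/c89.png")
crop(load("w11")["img"],170,140,380,320,3.5,"pics/c11.png")
E
```

```text
w5 [565.2 339.9 109.3] [[260.7446465450025, 229.87866002397084], [302.7879667189829, 229.98324412278436], [184.7140346586101, 217.54088262321926], [315.50687020266776, 283.96782498507713]]
w8 [566.7 363.2  85.9] [[257.9418593737247, 262.39153339705183], [310.6912499396636, 262.4790632660486], [174.8889614129215, 230.68237735566495], [320.90985624383364, 306.7093296383033]]
w9 [566.4 363.4  85.7] [[258.41695103674374, 262.53026576799357], [311.2848095575095, 262.62066174412007], [175.1020103081513, 230.6761144615367], [321.2853944820624, 306.810842895082]]
w10 [566.6 363.4 100.1] [[260.3922102263685, 273.3091617743775], [307.94193577991877, 273.40154041505826], [179.63106414275126, 237.38556803680208], [318.83964385629747, 310.09039848964454]]
w11 [480.4 230.7  99.5] [[376.03192529397677, 60.41913973509281], [402.960968950001, 63.09965071670047], [266.40082103902944, 113.8909897490962], [383.93233254054826, 160.93599665969026]]
```

View pics/c89.png

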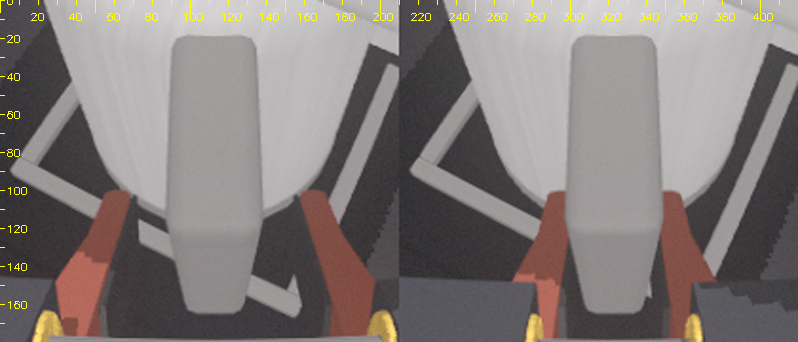

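View pics/c11.png

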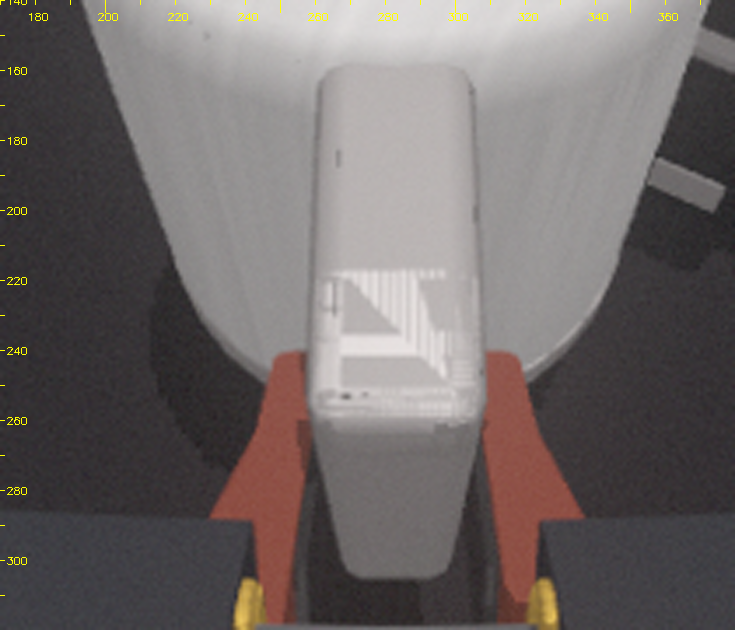

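```bash
python3 - <<'E'
from h import *
A=Tool(); C=Tjug(617,60,.009,62); print(C[:3,3]); plan(A,C,24);
E
```

```text
[568.04388107  60.26157147 105.7       ]
n 24 row [-0.002, 0.0084, 0.0016] [0.0428, -0.0, 0.0429] |d|mm 8.8 |w|deg 3.47
  path [[489, 227, 100], [532, 197, 101], [561, 154, 103], [573, 103, 105]] end err [ 0.3 -0.9  0.6]
```

```bash
R='[-0.002,0.0084,0.0016],[0.0428,0,0.0429],0'; python3 -m crank '[[[-0.002,0.0084,0.0016],[0.0428,0,0.0429],0],[[-0.002,0.0084,0.0016],[0.0428,0,0.0429],0],[[-0.002,0.0084,0.0016],[0.0428,0,0.0429],0],[[-0.002,0.0084,0.0016],[0.0428,0,0.0429],0],[[-0.002,0.0084,0.0016],[0.0428,0,0.0429],0],[[-0.002,0.0084,0.0016],[0.0428,0,0.0429],0],[[-0.002,0.0084,0.0016],[0.0428,0,0.0429],0],[[-0.002,0.0084,0.0016],[0.0428,0,0.0429],0]]'; python3 -c "
from h import *
np.set_printoptions(precision=2,suppress=True)
T=Tool();J=jug(T);print(J,ctrl.get_obs()['qpos'])
plan(T,Tjug(617,60,.009,62),16)"
```

```text
t: 13.5
ee_pos: [538.5, 191.6, 101.9]
orientation: [2.307, 1.226, -0.953]
ft_force: [0.9, 1.0, -5.0]
width: 20.0
[[  0.56  -0.83   0.   566.48]
 [  0.83   0.56  -0.   231.73]
 [  0.     0.     1.    58.17]
 [  0.     0.     0.     1.  ]] [-0.06  0.47  2.21  1.58  0.66 -0.89]
n 16 row [-0.002, 0.0084, 0.0017] [0.0427, -0.0001, 0.0428] |d|mm 8.8 |w|deg 3.46
  path [[544, 185, 102], [562, 154, 103], [571, 121, 104], [573, 85, 105]] end err [ 0.2 -0.8 -0.4]
```

```bash
python3 -m crank '[[[-0.002,0.0084,0.0016],[0.0428,0,0.0429],0],[[-0.002,0.0084,0.0016],[0.0428,0,0.0429],0],[[-0.002,0.0084,0.0016],[0.0428,0,0.0429],0],[[-0.002,0.0084,0.0016],[0.0428,0,0.0429],0],[[-0.0014,0.006,0.0011],[0.03,0,0.03],0],[[-0.0014,0.006,0.0011],[0.03,0,0.03],0],[[-0.0014,0.006,0.0011],[0.03,0,0.03],0],[[-0.0014,0.006,0.0011],[0.03,0,0.03],0]]'; python3 -c "
from h import *
np.set_printoptions(precision=2,suppress=True)
T=Tool();J=jug(T);print(J,ctrl.get_obs()['qpos'])
plan(T,Tjug(617,60,.009,62),16)"
```

```text
t: 14.17
ee_pos: [567.2, 139.4, 103.7]
orientation: [2.614, 0.759, -1.08]
ft_force: [-0.1, -0.2, -5.2]
width: 19.9
[[  0.84  -0.54   0.   608.9 ]
 [  0.54   0.84  -0.   165.04]
 [  0.     0.     1.    60.03]
 [  0.     0.     0.     1.  ]] [-0.01  0.43  2.3   2.16  0.48 -1.08]
n 16 row [-0.0011, 0.0048, 0.0009] [0.0245, -0.0, 0.0246] |d|mm 5.0 |w|deg 1.99
  path [[569, 135, 104], [572, 115, 104], [573, 95, 105], [572, 75, 106]] end err [0.6 0.1 0.3]
```

```bash
python3 -m crank '[[[-0.0011,0.0048,0.0009],[0.0245,0,0.0246],0],[[-0.0011,0.0048,0.0009],[0.0245,0,0.0246],0],[[-0.0011,0.0048,0.0009],[0.0245,0,0.0246],0],[[-0.0011,0.0048,0.0009],[0.0245,0,0.0246],0],[[-0.0011,0.0048,0.0009],[0.0245,0,0.0246],0],[[-0.0011,0.0048,0.0009],[0.0245,0,0.0246],0],[[-0.0011,0.0048,0.0009],[0.0245,0,0.0246],0],[[-0.0011,0.0048,0.0009],[0.0245,0,0.0246],0]]';python3 -m crank '[[[-0.0011,0.0048,0.0009],[0.0245,0,0.0246],0],[[-0.0011,0.0048,0.0009],[0.0245,0,0.0246],0],[[-0.0011,0.0048,0.0009],[0.0245,0,0.0246],0],[[-0.0011,0.0048,0.0009],[0.0245,0,0.0246],0],[[-0.0011,0.0048,0.0009],[0.0245,0,0.0246],0],[[-0.0011,0.0048,0.0009],[0.0245,0,0.0246],0],[[-0.0011,0.0048,0.0009],[0.0245,0,0.0246],0],[[-0.0011,0.0048,0.0009],[0.0245,0,0.0246],0]]'; python3 -m crank '[[[0,0,0],[0,0,0],0],[[0,0,0],[0,0,0],0],[[0,0,0],[0,0,0],0],[[0,0,0],[0,0,0],0],[[0,0,0],[0,0,0],0],[[0,0,0],[0,0,0],0],[[0,0,0],[0,0,0],0],[[0,0,0],[0,0,0],0]]'; python3 -c "
from h import *
np.set_printoptions(precision=3,suppress=True)
T=Tool();J=jug(T);print(J,ctrl.get_obs()['qpos'])
plan(T,Tjug(617,60,.009,62),8)
s=snap('side','s12');t=snap('top','t12');w=snap('wrist','w12')
crop(t['img'],200,120,400,270,4,'pics/t12c.png');crop(s['img'],180,120,380,290,4,'pics/s12c.png')"
```

```text
t: 14.83
ee_pos: [573.3, 100.0, 104.7]
orientation: [2.777, 0.402, -1.148]
ft_force: [0.6, -0.3, -3.2]
width: 19.6
t: 15.5
ee_pos: [568.4, 60.4, 105.8]
orientation: [2.9, 0.014, -1.199]
ft_force: [0.2, -0.3, -4.9]
width: 19.8
t: 16.17
ee_pos: [568.7, 60.4, 106.1]
orientation: [2.899, 0.017, -1.197]
ft_force: [-0.1, 0.3, -4.5]
width: 19.9
[[  1.     -0.012  -0.001 617.717]
 [  0.012   1.     -0.     60.334]
 [  0.001   0.      1.     62.408]
 [  0.      0.      0.      1.   ]] [ 0.14   0.402  2.362  3.369  0.414 -1.689]
n 8 row [-0.0, 0.0, 0.0001] [0.0002, -0.0001, 0.0003] |d|mm 0.1 |w|deg 0.02
  path [[569, 60, 106], [569, 60, 106], [568, 60, 106], [568, 60, 106]] end err [ 0.1  0.2 -0.2]
```

View pics/t12c.png

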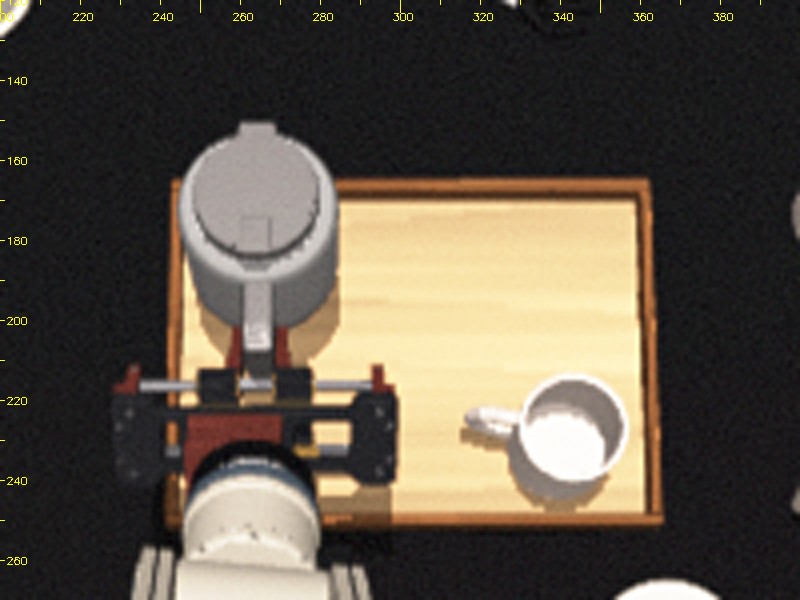

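View pics/s12c.png

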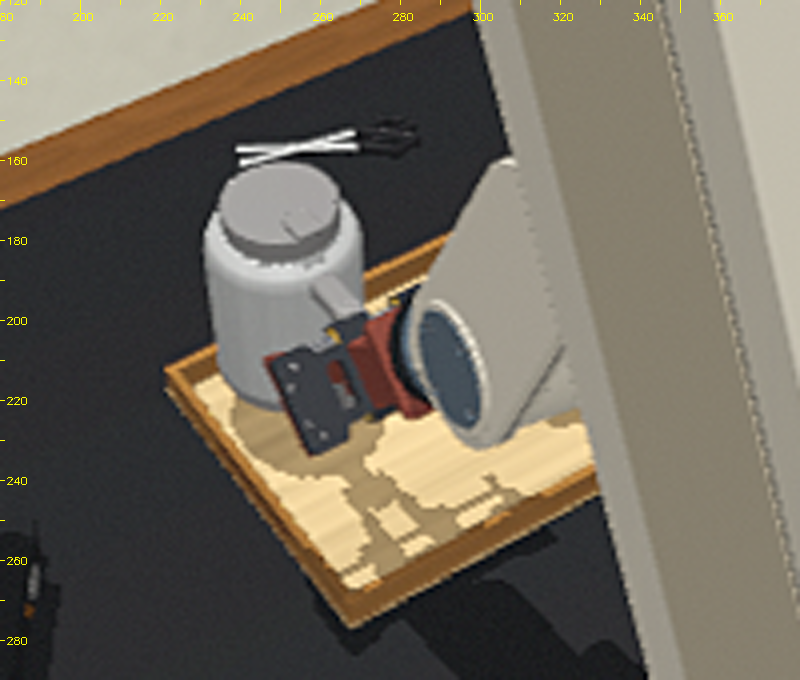

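View pics/w12.png

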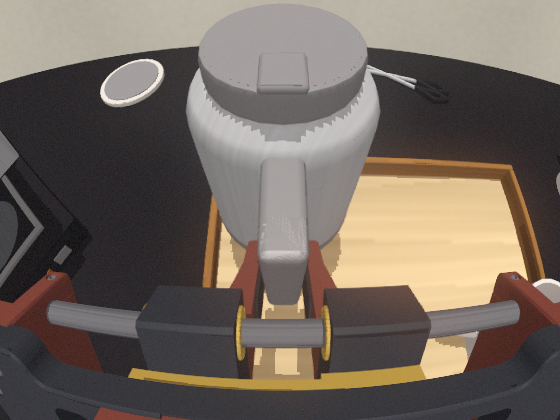

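```bash
python3 -m crank '[[[0.003,0,0.003],[0,0,0],0],[[0.006,0,0.006],[0,0,0],0],[[0.007,0,0.007],[0,0,0],0],[[0.007,0,0.007],[0,0,0],0],[[0.005,0,0.005],[0,0,0],0],[[0.003,0,0.003],[0,0,0],0],[[0.002,0,0.002],[0,0,0],0],[[0.001,0,0.001],[0,0,0],0]]'; python3 -m crank '[[[0.0004,0,0.0004],[0,0,0],0],[[0.0004,0,0.0004],[0,0,0],0],[[0.0004,0,0.0004],[0,0,0],0],[[0.0004,0,0.0004],[0,0,0],0],[[0.0004,0,0.0004],[0,0,0],0],[[0.0,0,0.0],[0,0,0],0],[[0,0,0],[0,0,0],0],[[0,0,0],[0,0,0],0]]'; python3 -c "
from h import *
np.set_printoptions(precision=3,suppress=True)
T=Tool();J=jug(T);print(J,ctrl.get_obs()['ft_force'],ctrl.get_obs()['moment'])"
```

```text
t: 16.98
ee_pos: [568.7, 60.5, 57.5]
orientation: [2.898, 0.018, -1.198]
ft_force: [-0.2, -0.2, -4.8]
width: 19.6
t: 17.65
ee_pos: [568.8, 60.5, 55.2]
orientation: [2.899, 0.018, -1.197]
ft_force: [0.3, -0.4, -5.1]
width: 19.9
[[  1.     -0.012  -0.001 617.788]
 [  0.012   1.     -0.     60.402]
 [  0.001   0.      1.     11.556]
 [  0.      0.      0.      1.   ]] [ 0.279 -0.442 -5.089] [-0.013  1.219  0.035]
```

```bash
python3 -m crank '[[[0.0004,0,0.0004],[0,0,0],0],[[0.0004,0,0.0004],[0,0,0],0],[[0.0004,0,0.0004],[0,0,0],0],[[0.0004,0,0.0004],[0,0,0],0],[[0.0003,0,0.0003],[0,0,0],0],[[0.0,0,0.0],[0,0,0],0],[[0,0,0],[0,0,0],0],[[0,0,0],[0,0,0],0]]'; python3 -c "
from h import *
np.set_printoptions(precision=3,suppress=True)
T=Tool();J=jug(T);print(T,J[:3,3],ctrl.get_obs()['ft_force'],ctrl.get_obs()['moment'])"
```

```text
t: 18.32
ee_pos: [568.8, 60.5, 52.4]
orientation: [2.899, 0.018, -1.198]
ft_force: [0.6, 0.4, -4.0]
width: 19.5
[[  0.708   0.012  -0.706 568.774]
 [  0.008  -1.     -0.009  60.491]
 [ -0.706   0.001  -0.708  52.418]
 [  0.      0.      0.      1.   ]] [617.749  60.387   8.738] [ 0.645  0.354 -4.046] [-0.026  1.227  0.036]
```

```bash
python3 -m crank '[[[0.0007,-0.001,-0.0007],[0,0,0],0],[[0.0007,-0.001,-0.0007],[0,0,0],0],[[0.0007,-0.001,-0.0007],[0,0,0],0],[[0.0007,-0.001,-0.0007],[0,0,0],0],[[0.0007,-0.001,-0.0007],[0,0,0],0],[[0.0004,-0.0006,-0.0004],[0,0,0],0],[[0,0,0],[0,0,0],0],[[0,0,0],[0,0,0],0]]'; python3 -c "
from h import *
np.set_printoptions(precision=3,suppress=True)
T=Tool();J=jug(T);print(J[:3,3],ctrl.get_obs()['ft_force'],ctrl.get_obs()['moment'])
t=snap('top','t13');w=snap('wrist','w13')
crop(t['img'],200,120,340,240,5.5,'pics/t13c.png')"
```

```text
t: 18.98
ee_pos: [574.2, 66.2, 52.5]
orientation: [2.899, 0.018, -1.197]
ft_force: [-0.8, -0.0, -4.8]
width: 20.0
[623.176  66.149   8.778] [-0.799 -0.007 -4.817] [-0.061  1.263 -0.083]
```

View pics/t13c.png

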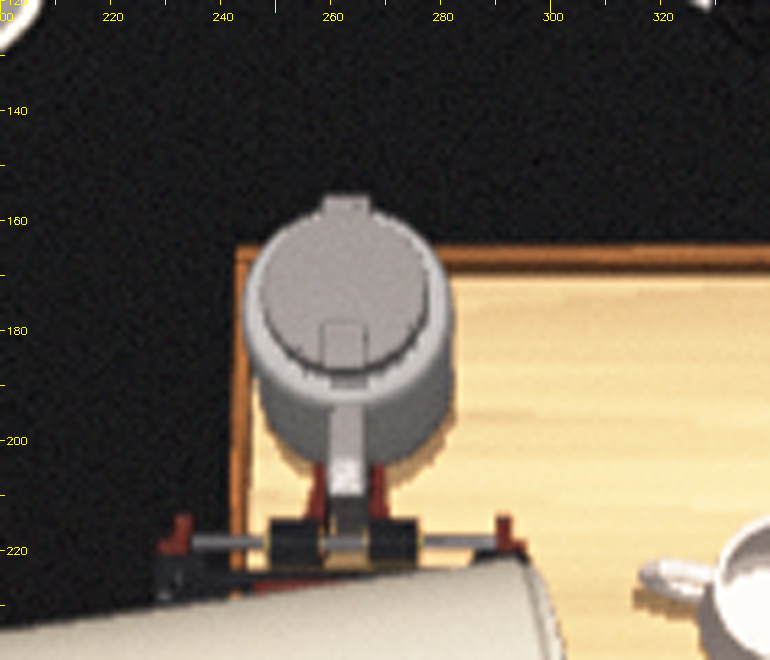

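```bash
python3 -m crank '[[[0.0003,0,-0.0003],[0,0,0],0],[[0.0003,0,-0.0003],[0,0,0],0],[[0.0003,0,-0.0003],[0,0,0],0],[[0.0003,0,-0.0003],[0,0,0],0],[[0.0003,0,-0.0003],[0,0,0],0],[[0,0,0],[0,0,0],0],[[0,0,0],[0,0,0],0],[[0,0,0],[0,0,0],0]]'; python3 -c "
from h import *
np.set_printoptions(precision=3,suppress=True)
T=Tool();J=jug(T);print(J[:3,3],ctrl.get_obs()['ft_force'],ctrl.get_obs()['moment'])"
python3 -m crank '[[[0,-0.0005,0],[0,0,0],0],[[0,-0.0005,0],[0,0,0],0],[[0,-0.0005,0],[0,0,0],0],[[0,-0.0005,0],[0,0,0],0],[[0,0,0],[0,0,0],0],[[0,0,0],[0,0,0],0],[[0,0,0],[0,0,0],0],[[0,0,0],[0,0,0],0]]'; python3 -c "
from h import *
np.set_printoptions(precision=3,suppress=True)
T=Tool();J=jug(T);print(J[:3,3],ctrl.get_obs()['ft_force'],ctrl.get_obs()['moment'])"
```

```text
t: 19.75
ee_pos: [576.3, 66.2, 52.4]
orientation: [2.899, 0.018, -1.198]
ft_force: [-0.3, 0.0, -4.6]
width: 20.1
[625.266  66.089   8.76 ] [-0.31   0.041 -4.634] [0.027 1.242 0.024]
t: 20.42
ee_pos: [576.3, 68.2, 52.5]
orientation: [2.899, 0.018, -1.197]
ft_force: [0.6, -0.2, -4.2]
width: 19.9
[625.29   68.061   8.787] [ 0.609 -0.2   -4.239] [0.029 1.196 0.045]
```

```bash
python3 -m crank '[[[0.0004,0,-0.0004],[0,0,0],0],[[0.0004,0,-0.0004],[0,0,0],0],[[0.0003,0,-0.0003],[0,0,0],0],[[0,0,0],[0,0,0],0],[[0,0,0],[0,0,0],0],[[0,0,0],[0,0,0],0],[[0,0,0],[0,0,0],0],[[0,0,0],[0,0,0],0]]'; python3 -c "
from h import *
np.set_printoptions(precision=3,suppress=True)
T=Tool();J=jug(T);print(J[:3,3],ctrl.get_obs()['ft_force'],ctrl.get_obs()['moment'])"
python3 -m crank '[[[0,-0.0005,0],[0,0,0],0],[[0,-0.0005,0],[0,0,0],0],[[0,-0.0005,0],[0,0,0],0],[[0,0,0],[0,0,0],0],[[0,0,0],[0,0,0],0],[[0,0,0],[0,0,0],0],[[0,0,0],[0,0,0],0],[[0,0,0],[0,0,0],0]]'; python3 -c "
from h import *
np.set_printoptions(precision=3,suppress=True)
T=Tool();J=jug(T);print(J[:3,3],ctrl.get_obs()['ft_force'],ctrl.get_obs()['moment'])"
```

```text
t: 21.08
ee_pos: [577.8, 68.2, 52.4]
orientation: [2.899, 0.018, -1.198]
ft_force: [-0.2, -0.5, -3.8]
width: 19.8
[626.79   68.123   8.762] [-0.157 -0.495 -3.793] [0.002 1.247 0.022]
t: 21.75
ee_pos: [577.8, 69.7, 52.4]
orientation: [2.899, 0.018, -1.198]
ft_force: [-0.8, -0.7, -3.8]
width: 19.6
[626.807  69.596   8.758] [-0.842 -0.685 -3.765] [-0.049  1.2   -0.021]
```

```bash
python3 -m crank '[[[0.0004,0,-0.0004],[0,0,0],0],[[0.0004,0,-0.0004],[0,0,0],0],[[0.0003,0,-0.0003],[0,0,0],0],[[0,0,0],[0,0,0],0],[[0,0,0],[0,0,0],0],[[0,0,0],[0,0,0],0],[[0,0,0],[0,0,0],0],[[0,0,0],[0,0,0],0]]'; python3 -c "
from h import *
np.set_printoptions(precision=3,suppress=True)
T=Tool();J=jug(T);print(J[:3,3],ctrl.get_obs()['ft_force'],ctrl.get_obs()['moment'])"
python3 -m crank '[[[0,-0.0005,0],[0,0,0],0],[[0,-0.0005,0],[0,0,0],0],[[0,-0.0003,0],[0,0,0],0],[[0,0,0],[0,0,0],0],[[0,0,0],[0,0,0],0],[[0,0,0],[0,0,0],0],[[0,0,0],[0,0,0],0],[[0,0,0],[0,0,0],0]]'; python3 -c "
from h import *
np.set_printoptions(precision=3,suppress=True)
T=Tool();J=jug(T);print(J[:3,3],ctrl.get_obs()['ft_force'],ctrl.get_obs()['moment'])"
```

```text
t: 22.42
ee_pos: [579.4, 69.7, 52.5]
orientation: [2.899, 0.018, -1.197]
ft_force: [-0.5, -0.1, -4.3]
width: 20.0
[628.395  69.614   8.785] [-0.487 -0.14  -4.342] [-0.042  1.237 -0.029]
t: 23.08
ee_pos: [579.2, 70.2, 52.5]
orientation: [2.9, 0.014, -1.198]
ft_force: [-1.3, -4.9, -3.2]
width: 19.7
[628.131  69.996   8.792] [-1.303 -4.893 -3.197] [-0.91   1.136 -1.099]
```

```bash
python3 -m crank '[[[0,0.0006,0],[0,0,0],0],[[0.0003,0,-0.0003],[0,0,0],0],[[0.0003,0,-0.0003],[0,0,0],0],[[0.0003,0,-0.0003],[0,0,0],0],[[0,0,0],[0,0,0],0],[[0,0,0],[0,0,0],0],[[0,0,0],[0,0,0],0],[[0,0,0],[0,0,0],0]]'; python3 -c "
from h import *
np.set_printoptions(precision=3,suppress=True)
T=Tool();J=jug(T);print(J[:3,3],ctrl.get_obs()['ft_force'],ctrl.get_obs()['moment'])"
python3 -m crank '[[[0.0003,0,-0.0003],[0,0,0],0],[[0.0003,0,-0.0003],[0,0,0],0],[[0,0,0],[0,0,0],0],[[0,0,0],[0,0,0],0],[[0,0,0],[0,0,0],0],[[0,0,0],[0,0,0],0],[[0,0,0],[0,0,0],0],[[0,0,0],[0,0,0],0]]'; python3 -c "
from h import *
np.set_printoptions(precision=3,suppress=True)
T=Tool();J=jug(T);print(J[:3,3],ctrl.get_obs()['ft_force'],ctrl.get_obs()['moment'])"
```

```text
t: 23.75
ee_pos: [579.5, 70.0, 52.2]
orientation: [2.898, 0.016, -1.2]
ft_force: [-6.1, -4.0, 1.2]
width: 19.7
[628.42   69.874   8.452] [-6.098 -4.029  1.161] [-0.74   1.116 -0.815]
t: 24.42
ee_pos: [579.5, 70.0, 52.1]
orientation: [2.897, 0.017, -1.201]
ft_force: [-10.4, -4.2, 5.0]
width: 20.0
[628.366  69.882   8.28 ] [-10.398  -4.155   4.98 ] [-0.645  1.019 -0.834]
```

```bash
python3 -m crank '[[[-0.0005,0.0003,0.0005],[0,0,0],0],[[0.0003,0,0.0003],[0,0,0],0],[[0.0003,0,0.0003],[0,0,0],0],[[0.0003,0,0.0003],[0,0,0],0],[[0.0,0,0.0],[0,0,0],0],[[0,0,0],[0,0,0],0],[[0,0,0],[0,0,0],0],[[0,0,0],[0,0,0],0]]'; python3 -c "
from h import *
np.set_printoptions(precision=3,suppress=True)
T=Tool();J=jug(T);print(J,ctrl.get_obs()['ft_force'],ctrl.get_obs()['moment'])"
```

```text
t: 25.08
ee_pos: [579.5, 69.9, 50.9]
orientation: [2.898, 0.017, -1.2]
ft_force: [-6.8, -3.4, 1.0]
width: 20.0
[[  1.     -0.012   0.001 628.429]
 [  0.012   1.     -0.     69.825]
 [ -0.001   0.      1.      7.101]
 [  0.      0.      0.      1.   ]] [-6.821 -3.439  1.006] [-0.444  1.171 -0.622]
```

```bash
python3 -m crank '[[[-0.0002,0.0002,0.0002],[0,0,0],0],[[0.0003,0,0.0003],[0,0,0],0],[[0.0003,0,0.0003],[0,0,0],0],[[0.0,0,0.0],[0,0,0],0],[[0.0,0,0.0],[0,0,0],0],[[0,0,0],[0,0,0],0],[[0,0,0],[0,0,0],0],[[0,0,0],[0,0,0],0]]'; python3 -c "
from h import *
np.set_printoptions(precision=3,suppress=True)
T=Tool();J=jug(T);print(J,ctrl.get_obs()['ft_force'],ctrl.get_obs()['moment'])"
```

```text
t: 25.75
ee_pos: [579.4, 69.9, 50.3]
orientation: [2.898, 0.018, -1.199]
ft_force: [-8.1, -2.4, 2.0]
width: 20.0
[[  1.     -0.012   0.    628.313]
 [  0.012   1.     -0.     69.809]
 [ -0.      0.      1.      6.548]
 [  0.      0.      0.      1.   ]] [-8.081 -2.37   2.023] [-0.352  0.922 -0.529]
```

```bash
python3 -m crank '[[[-0.0002,0.0001,0.0002],[0,0,0],0],[[0.0003,0,0.0003],[0,0,0],0],[[0.0003,0,0.0003],[0,0,0],0],[[0.0,0,0.0],[0,0,0],0],[[0.0,0,0.0],[0,0,0],0],[[0,0,0],[0,0,0],0],[[0,0,0],[0,0,0],0],[[0,0,0],[0,0,0],0]]'; python3 -c "
from h import *
np.set_printoptions(precision=3,suppress=True)
T=Tool();J=jug(T);print(J,ctrl.get_obs()['ft_force'],ctrl.get_obs()['moment'])"
```

```text
t: 26.42
ee_pos: [579.2, 69.8, 49.9]
orientation: [2.899, 0.018, -1.197]
ft_force: [-10.9, -2.3, 5.2]
width: 19.6
[[  1.     -0.012  -0.001 628.172]
 [  0.012   1.     -0.     69.739]
 [  0.001   0.      1.      6.228]
 [  0.      0.      0.      1.   ]] [-10.877  -2.336   5.244] [-0.285  0.518 -0.458]
```

```bash
python3 -m crank '[[[-0.0003,0,0.0003],[0,0,0],0],[[0,0,0],[0,0,0],0],[[0,0,0],[0,0,0],0],[[0.0002,0,0.0002],[0,0,0],0],[[0.0,0,0.0],[0,0,0],0],[[0,0,0],[0,0,0],0],[[0,0,0],[0,0,0],0],[[0,0,0],[0,0,0],0]]'; python3 -c "
from h import *
np.set_printoptions(precision=3,suppress=True)
T=Tool();J=jug(T);print(J,ctrl.get_obs()['ft_force'],ctrl.get_obs()['moment'])
t=snap('top','t14');w=snap('wrist','w14');s=snap('side','s14')
crop(t['img'],220,140,300,220,8,'pics/t14c.png');crop(s['img'],200,140,320,270,5,'pics/s14c.png')
"
```

```text
t: 27.08
ee_pos: [579.2, 69.8, 49.9]
orientation: [2.899, 0.018, -1.196]
ft_force: [-8.6, -1.7, 7.1]
width: 19.9
[[  1.     -0.012  -0.001 628.206]
 [  0.012   1.     -0.     69.752]
 [  0.001   0.      1.      6.249]
 [  0.      0.      0.      1.   ]] [-8.644 -1.7    7.096] [-0.305  0.405 -0.455]
```

View pics/t14c.png

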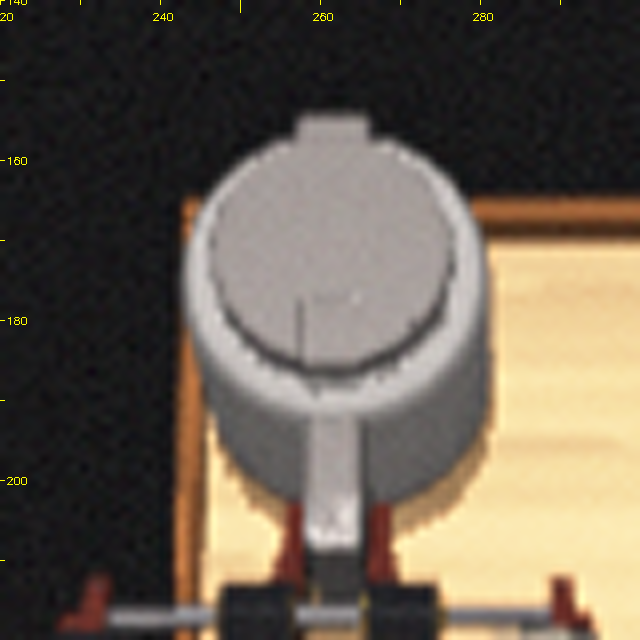

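View pics/s14c.png

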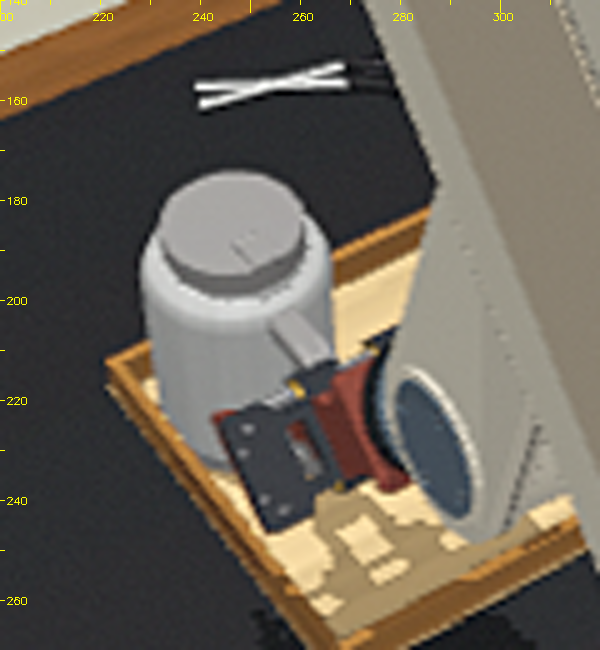

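View pics/w14.png

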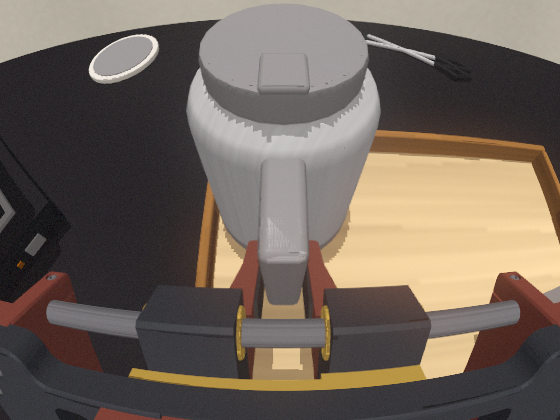

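The jug sits in the corner. The contact forces (x −8.6, y −1.7, z +7 N) show both rims and the floor touching. Releasing gently.

```bash
python3 -m crank '[[[0,0,0],[0,0,0],0.015],[[0,0,0],[0,0,0],0.02],[[0,0,0],[0,0,0],0.022],[[0,0,0],[0,0,0],0.025],[[0,0,0],[0,0,0],0.03],[[0,0,0],[0,0,0],0.035],[[0,0,0],[0,0,0],0.04],[[0,0,0],[0,0,0],0.045]]'; python3 -c "
from h import *
np.set_printoptions(precision=3,suppress=True)
print(Tool()[:3,3],ctrl.get_obs()['ft_force'],ctrl.get_obs()['moment'],ctrl.get_obs()['width'])
w=snap('wrist','w15');crop(w['img'],170,0,400,310,2.5,'pics/w15c.png')
"
```

```text
t: 27.9
ee_pos: [580.2, 70.0, 49.4]
orientation: [2.899, 0.018, -1.197]
ft_force: [0.6, -0.2, -0.1]
width: 43.2
[580.167  69.954  49.371] [ 0.582 -0.228 -0.055] [0.018 0.321 0.   ] 43.1918660839421
```

View pics/w15c.png

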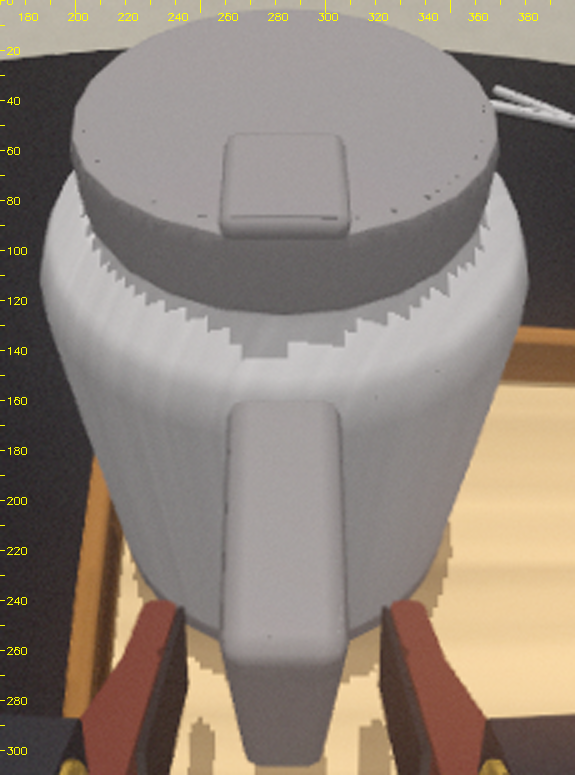

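```bash
python3 -m crank '[[[-0.004,0,0],[0,0,0],0.05],[[-0.009,0,0],[0,0,0],0.05],[[-0.014,0,0],[0,0,0],0.05],[[-0.02,0,0],[0,0,0],0.05],[[-0.022,0,0],[0,0,0],0.05],[[-0.022,0,0],[0,0,0],0.05],[[-0.022,0,0],[0,0,0],0.05],[[-0.018,0,0],[0,0,0],0.05]]'; python3 -c "
from h import *
np.set_printoptions(precision=3,suppress=True)
o=ctrl.get_obs();print(Tool(o),o['ft_force'],o['qpos'])
w=snap('wrist','w16');t=snap('top','t16');s=snap('side','s16');crop(s['img'],200,120,400,270,4,'pics/s16c.png');crop(t['img'],220,140,300,220,8,'pics/t16c.png')
"
```

```text
t: 28.62
ee_pos: [485.0, 68.6, 142.4]
orientation: [2.899, 0.018, -1.198]
ft_force: [-0.1, 0.3, 0.7]
width: 50.3
[[  0.708   0.013  -0.706 485.001]
 [  0.009  -1.     -0.009  68.599]
 [ -0.706   0.     -0.708 142.391]
 [  0.      0.      0.      1.   ]] [-0.074  0.253  0.699] [ 0.22   0.216  2.506  3.541  0.384 -1.797]
```

View pics/w16.png

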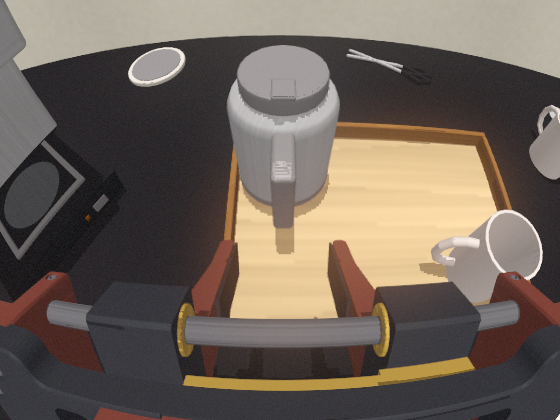

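View pics/s16c.png

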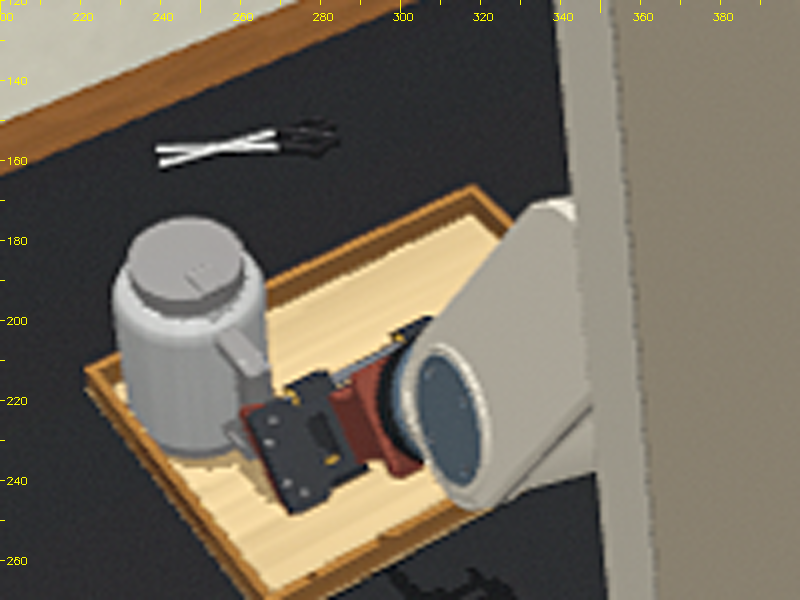

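View pics/t16c.png

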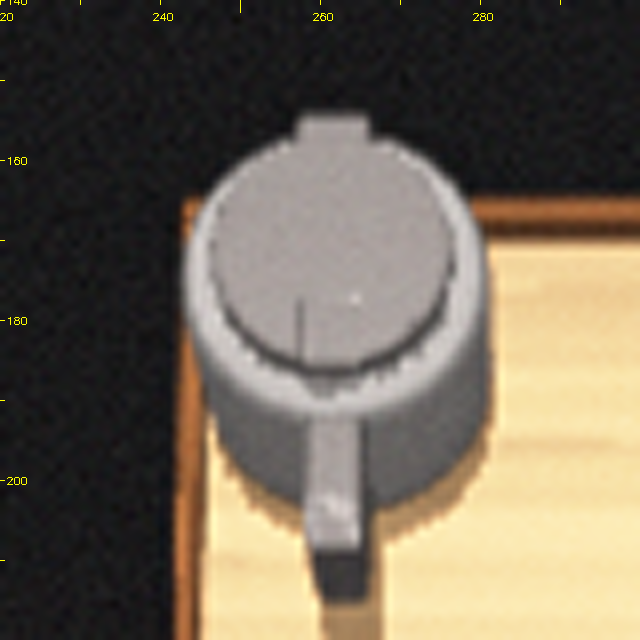

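```bash
cat > sim.py <<'E'
from h import *
np.set_printoptions(precision=2,suppress=True)
Q_DATA.append(([ .22,.216,2.506,3.541,.384,-1.797],[485,68.6,142.4]))
p,_=fitfk()
def lean(pos,az,al):
    c,s=np.cos(az),np.sin(az); return pose(pos,np.array([c,s,0])*np.sin(al)-np.array([0,0,1])*np.cos(al),[s,-c,0])
def run(A,B,n,q,every=4):
    M=fmp(np.linalg.inv(A)@B,1/n).real;T=A.copy();mx=0;mz=1e9
    for i in range(n):
        T=T@M; q2,e=ik(T,q,p); mx=max(mx,np.abs(q2-q).max()); q=q2
        if i%every==every-1: print(i+1,T[:3,3].round(),q,round(e,3),"step %.3f"%mx); mx=0
    return q
E
python3 - <<'E'
from sim import *
A=Tool();q=ctrl.get_obs()["qpos"]
B=lean([470,-100,250],np.radians(65),np.radians(45))
plan(A,B,16);q1=run(A,B,16,q)
V=lean([462,-330,200],np.radians(64.8),0.0)
plan(B,V,16);run(B,V,16,q1)
E
```

```text
n 16 row [-0.0094, 0.009, -0.0] [-0.0495, -0.0003, -0.0497] |d|mm 13.0 |w|deg 4.02
  path [[480, 60, 150], [461, 20, 176], [453, -24, 203], [458, -69, 229]] end err [-0.1 -0.1 -0.8]
4 [464.  30. 170.] [-0.2   0.1   2.52  2.08  0.39 -0.9 ] 0.0 step 0.445
8 [454. -13. 196.] [-0.57  0.1   2.38  1.27  0.74 -0.61] 0.0 step 0.298
12 [456. -58. 223.] [-0.72  0.18  2.18  0.96  1.05 -0.62] 0.0 step 0.101
16 [ 470. -100.  250.] [-0.74  0.29  1.94  0.77  1.3  -0.67] 0.0 step 0.067
n 16 row [-0.0026, 0.0056, 0.0137] [0.0002, -0.0491, 0.0001] |d|mm 15.0 |w|deg 2.81
  path [[470, -113, 242], [470, -167, 217], [467, -225, 201], [464, -285, 197]] end err [-0.7  0.3  0.5]
4 [ 470. -153.  222.] [-0.72  0.29  1.89  0.61  1.21 -0.57] 0.0 step 0.044
8 [ 468. -211.  204.] [-0.69  0.3   1.84  0.42  1.14 -0.45] 0.0 step 0.048
12 [ 465. -270.  197.] [-0.65  0.31  1.79  0.22  1.1  -0.32] 0.0 step 0.052
16 [ 462. -330.  200.] [-0.62  0.32  1.74  0.    1.08 -0.18] 0.0 step 0.055
```

```bash
python3 -m crank '[[[-0.0031,0.003,0],[-0.0165,0,-0.0165],0.06],[[-0.0031,0.003,0],[-0.0165,0,-0.0165],0.07],[[-0.0031,0.003,0],[-0.0165,0,-0.0165],0.08],[[-0.0031,0.003,0],[-0.0165,0,-0.0165],0.0875],[[-0.0031,0.003,0],[-0.0165,0,-0.0165],0.0875],[[-0.0031,0.003,0],[-0.0165,0,-0.0165],0.0875],[[-0.0031,0.003,0],[-0.0165,0,-0.0165],0.0875],[[-0.0031,0.003,0],[-0.0165,0,-0.0165],0.0875]]'; python3 - <<'E'
from sim import *
A=Tool();q=ctrl.get_obs()["qpos"];print(q,A[:3,3])
B=lean([470,-100,250],np.radians(65),np.radians(45))
plan(A,B,14);q1=run(A,B,14,q,2)
E
```

```text
t: 29.43
ee_pos: [472.0, 43.2, 158.5]
orientation: [2.82, 0.284, -1.167]
ft_force: [-0.6, -0.2, 0.5]
width: 87.1
[-0.08  0.14  2.53  2.53  0.35 -1.19] [472.02  43.17 158.55]
n 14 row [-0.0091, 0.0085, -0.0001] [-0.0472, -0.0, -0.0472] |d|mm 12.5 |w|deg 3.82
  path [[467, 34, 165], [458, 3, 185], [454, -28, 204], [457, -60, 224], [466, -91, 243]] end err [ 0.8 -0.2 -0.4]
2 [463.  24. 172.] [-0.27  0.1   2.5   1.9   0.44 -0.81] 0.0 step 0.319
4 [458.   3. 185.] [-0.46  0.09  2.44  1.48  0.6  -0.64] 0.0 step 0.239
6 [454. -18. 198.] [-0.59  0.11  2.37  1.23  0.77 -0.6 ] 0.0 step 0.138
8 [454. -39. 211.] [-0.67  0.14  2.27  1.07  0.92 -0.6 ] 0.0 step 0.090
10 [457. -60. 224.] [-0.72  0.19  2.17  0.95  1.06 -0.62] 0.0 step 0.070
12 [462. -80. 237.] [-0.74  0.24  2.06  0.85  1.18 -0.65] 0.0 step 0.064
14 [ 470. -100.  250.] [-0.74  0.29  1.94  0.77  1.3  -0.67] 0.0 step 0.060
```

Half-speed for two units, then faster.

```bash
python3 -m crank '[[[-0.0037,0.0034,0],[-0.019,0,-0.019],0.0875],[[-0.0037,0.0034,0],[-0.019,0,-0.019],0.0875],[[-0.0037,0.0034,0],[-0.019,0,-0.019],0.0875],[[-0.0046,0.0043,0],[-0.0236,0,-0.0236],0.0875],[[-0.0046,0.0043,0],[-0.0236,0,-0.0236],0.0875],[[-0.0046,0.0043,0],[-0.0236,0,-0.0236],0.0875],[[-0.006,0.0056,0],[-0.031,0,-0.031],0.0875],[[-0.006,0.0056,0],[-0.031,0,-0.031],0.0875]]'; python3 - <<'E'
from sim import *
A=Tool();q=ctrl.get_obs()["qpos"];print(q,A[:3,3])
V=lean([462,-340,220],np.radians(64.8),0.0)
plan(A,V,24);q1=run(A,V,24,q,4)
E
```

```text
t: 30.1
ee_pos: [457.0, 2.6, 184.5]
orientation: [2.673, 0.642, -1.109]
ft_force: [0.8, 0.6, -0.3]
width: 87.5
[-0.48  0.09  2.45  1.46  0.62 -0.64] [457.01   2.61 184.46]
n 24 row [-0.0051, 0.0105, 0.0091] [-0.0261, -0.0315, -0.0107] |d|mm 14.8 |w|deg 2.42
  path [[453, -11, 182], [435, -98, 173], [430, -186, 179], [440, -272, 198]] end err [-0.2  0.9  0.2]
4 [442. -54. 176.] [-0.59  0.1   2.34  1.07  0.68 -0.46] 0.0 step 0.105
8 [ 433. -113.  173.] [-0.65  0.12  2.23  0.76  0.76 -0.34] 0.0 step 0.083
12 [ 430. -172.  177.] [-0.68  0.16  2.1   0.52  0.85 -0.27] 0.0 step 0.065
16 [ 433. -230.  187.] [-0.68  0.2   1.98  0.33  0.94 -0.22] 0.0 step 0.053
20 [ 444. -287.  202.] [-0.66  0.25  1.84  0.15  1.03 -0.2 ] 0.0 step 0.045
24 [ 462. -340.  220.] [-0.63  0.31  1.71  0.    1.12 -0.19] 0.0 step 0.040
```

```bash
python3 -m crank '[[[-0.0051,0.0105,0.0091],[-0.0261,-0.0315,-0.0107],0.0875],[[-0.0051,0.0105,0.0091],[-0.0261,-0.0315,-0.0107],0.0875],[[-0.0051,0.0105,0.0091],[-0.0261,-0.0315,-0.0107],0.0875],[[-0.0051,0.0105,0.0091],[-0.0261,-0.0315,-0.0107],0.0875],[[-0.0051,0.0105,0.0091],[-0.0261,-0.0315,-0.0107],0.0875],[[-0.0051,0.0105,0.0091],[-0.0261,-0.0315,-0.0107],0.0875],[[-0.0051,0.0105,0.0091],[-0.0261,-0.0315,-0.0107],0.0875],[[-0.0051,0.0105,0.0091],[-0.0261,-0.0315,-0.0107],0.0875]]'; python3 - <<'E'
from sim import *
A=Tool();q=ctrl.get_obs()["qpos"];print(q,A[:3,3])
V=lean([462,-340,220],np.radians(64.8),0.0)
plan(A,V,10);q1=run(A,V,10,q,2)
E
```

```text
t: 30.77
ee_pos: [432.4, -113.2, 173.4]
orientation: [2.303, 0.779, -1.298]
ft_force: [0.2, 0.0, -0.8]
width: 87.1
[-0.67  0.12  2.24  0.76  0.76 -0.35] [ 432.39 -113.16  173.41]
n 10 row [-0.0082, 0.017, 0.0143] [-0.042, -0.0502, -0.0172] |d|mm 23.7 |w|deg 3.88
  path [[430, -137, 174], [430, -184, 179], [433, -230, 187], [441, -276, 198], [454, -319, 212]] end err [ 0.2  0.1 -0. ]
2 [ 429. -160.  176.] [-0.68  0.15  2.13  0.57  0.83 -0.28] 0.0 step 0.102
4 [ 431. -207.  183.] [-0.68  0.18  2.03  0.4   0.9  -0.23] 0.0 step 0.086
6 [ 436. -253.  192.] [-0.68  0.22  1.92  0.25  0.97 -0.21] 0.0 step 0.076
8 [ 447. -298.  205.] [-0.66  0.26  1.82  0.12  1.05 -0.19] 0.0 step 0.068
10 [ 462. -340.  220.] [-0.63  0.31  1.71  0.    1.12 -0.19] 0.0 step 0.062
```

```bash
python3 -m crank '[[[-0.0082,0.017,0.0143],[-0.042,-0.0502,-0.0172],0.0875],[[-0.0082,0.017,0.0143],[-0.042,-0.0502,-0.0172],0.0875],[[-0.0082,0.017,0.0143],[-0.042,-0.0502,-0.0172],0.0875],[[-0.0082,0.017,0.0143],[-0.042,-0.0502,-0.0172],0.0875],[[-0.0082,0.017,0.0143],[-0.042,-0.0502,-0.0172],0.0875],[[-0.0082,0.017,0.0143],[-0.042,-0.0502,-0.0172],0.0875],[[-0.0082,0.017,0.0143],[-0.042,-0.0502,-0.0172],0.0875],[[-0.0082,0.017,0.0143],[-0.042,-0.0502,-0.0172],0.0875]]'; python3 -m crank '[[[-0.0082,0.017,0.0143],[-0.042,-0.0502,-0.0172],0.0875],[[-0.0082,0.017,0.0143],[-0.042,-0.0502,-0.0172],0.0875],[[0,0,0],[0,0,0],0.0875],[[0,0,0],[0,0,0],0.0875],[[0,0,0],[0,0,0],0.0875],[[0,0,0],[0,0,0],0.0875],[[0,0,0],[0,0,0],0.0875],[[0,0,0],[0,0,0],0.0875]]'; python3 - <<'E'
from h import *
np.set_printoptions(precision=3,suppress=True)
w=snap("wrist","w20");t=snap("top","t20");s=snap("side","s20");print(w["T"],ctrl.get_obs()["qpos"])
E
```

```text
t: 31.43
ee_pos: [446.7, -298.3, 205.2]
orientation: [1.682, 0.939, -1.495]
ft_force: [1.4, -0.1, 0.5]
width: 87.2
t: 32.1
ee_pos: [461.6, -338.5, 220.9]
orientation: [1.529, 0.965, -1.523]
ft_force: [-0.3, 0.3, 0.6]
width: 87.5
[[   0.004    0.904   -0.427  461.643]
 [   0.      -0.427   -0.904 -338.495]
 [  -1.       0.004   -0.002  220.948]
 [   0.       0.       0.       1.   ]] [-0.655  0.304  1.717  0.003  1.117 -0.215]
```

View pics/w20.png

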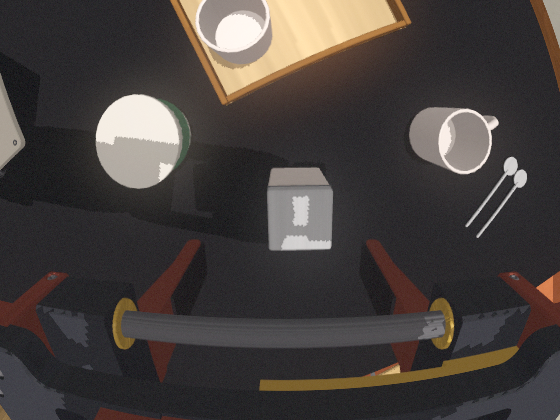

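View pics/t20.png

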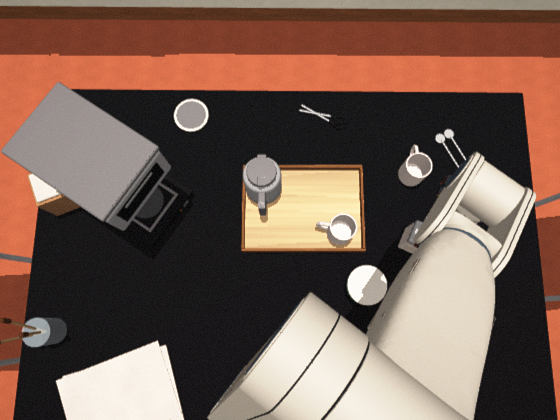

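```bash
python3 - <<'E'
from h import *
w=load("w20");crop(w["img"],240,150,360,265,6,"pics/w20c.png")
E
```

```text
(no output)
```

View pics/w20c.png

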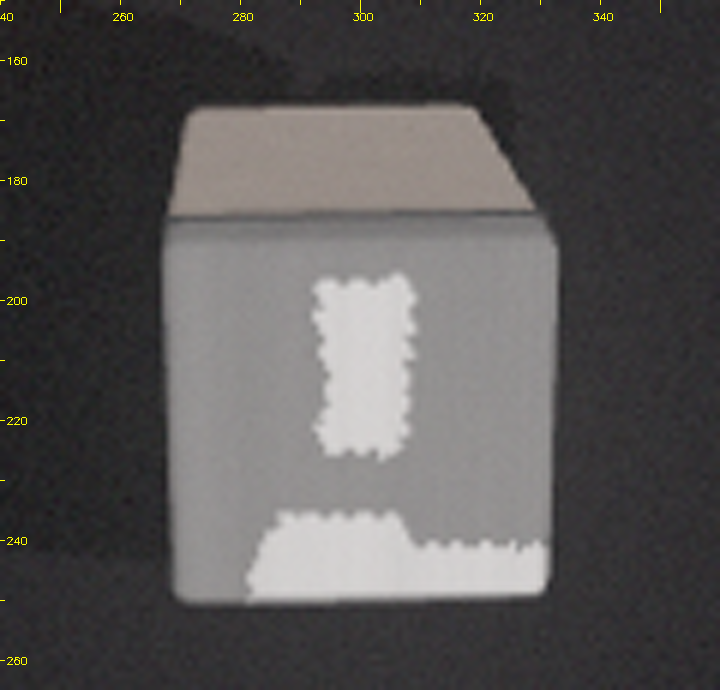

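```bash
python3 - <<'E'
from h import *
np.set_printoptions(precision=2,suppress=True)
w=load("w20");T=Tool()
P=wonz(w,w["T"],[(267.3,188),(332.7,188.5),(331.2,249.8),(268.8,250.6)],121)[:,:2];print(P)
c=P.mean(0);print(c,[np.linalg.norm(P[i]-P[(i+1)%4]) for i in range(4)])
for a,b in ((0,1),(3,2),(3,0),(2,1)): print(np.degrees(np.arctan2(*(P[b]-P[a])[::-1])))
print("tool y yaw",np.degrees(np.arctan2(T[1,1],T[0,1])),"tool -z",np.degrees(np.arctan2(-T[1,2],-T[0,2])))
E
```

```text
[[ 451.21 -327.53]
 [ 507.72 -354.69]
 [ 481.66 -413.72]
 [ 423.79 -386.88]]
[ 466.09 -370.7 ] [np.float64(62.69245346326987), np.float64(64.53058698516593), np.float64(63.79354251562037), np.float64(65.38255213516294)]
-25.6701073703234
-24.88135992502968
65.19779456093276
66.18181602307529
tool y yaw -25.251354391695195 tool -z 64.74904167570402
```

```bash
python3 -m crank '[[[0.008,0.002,0.003],[0,0,0],0.0875],[[0.016,0.003,0.005],[0,0,0],0.0875],[[0.02,0.003,0.005],[0,0,0],0.0875],[[0.02,0.003,0.005],[0,0,0],0.0875],[[0.02,0.003,0.004],[0,0,0],0.0875],[[0.014,0.002,0.003],[0,0,0],0.0875],[[0.008,0.001,0.0015],[0,0,0],0.0875],[[0.004,0.0008,0.0007],[0,0,0],0.0875]]'; python3 - <<'E'
from h import *
np.set_printoptions(precision=3,suppress=True)
w=snap("wrist","w21");s=snap("side","s21");w=snap("wrist","w21");T=w["T"];print(T)
crop(s["img"],340,120,480,240,5,"pics/s21c.png")
print(proj(s,[(T@np.array([x,y,0,1]))[:3] for x in (0,-39,-120) for y in (44,-44)]))
E
```

```text
t: 32.92
ee_pos: [466.8, -371.0, 109.8]
orientation: [1.528, 0.966, -1.523]
ft_force: [0.5, -0.0, 0.2]
width: 87.2
[[   0.004    0.904   -0.426  467.33 ]
 [  -0.      -0.426   -0.904 -371.172]
 [  -1.       0.004   -0.002  110.908]
 [   0.       0.       0.       1.   ]]
[[397.898 159.715]
 [406.541 179.951]
 [400.044 149.965]
 [408.953 170.222]
 [404.786 128.425]
 [414.296 148.671]]
```

View pics/s21c.png

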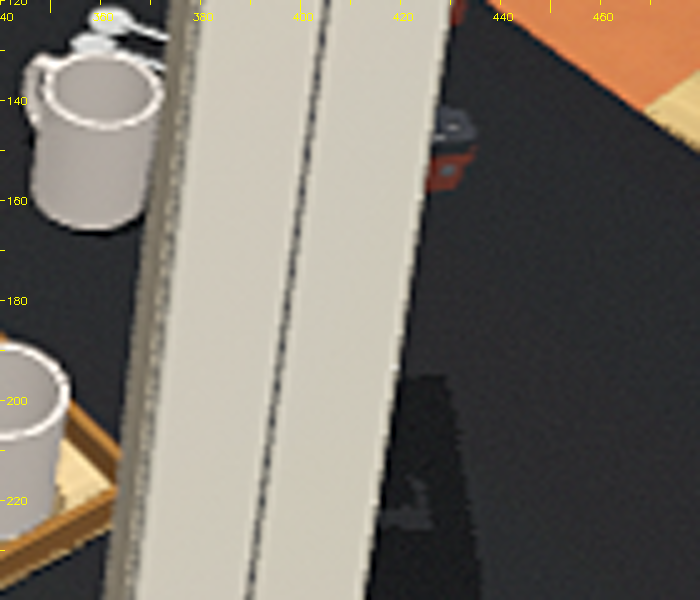

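View pics/w21.png

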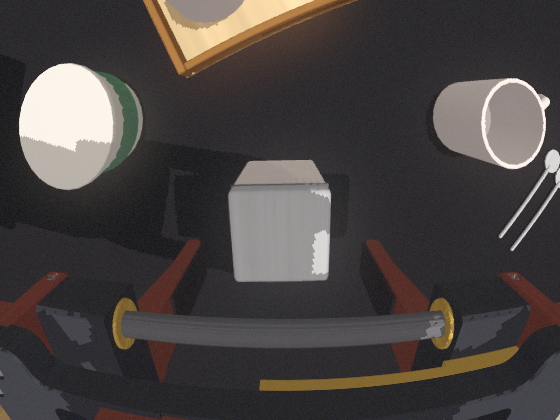

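```bash
python3 - <<'E'
from h import *
np.set_printoptions(precision=2,suppress=True)
w=load("w21");T=Tool();print(T[:3,3])
P=wonz(w,w["T"],[(230,187.5),(331,187.5),(328.7,280.5),(234,282)],121)[:,:2];c=P.mean(0)
print(P,c,[np.linalg.norm(P[i]-P[(i+1)%4]) for i in range(4)])
d=np.r_[c-T[:2,3],0];print("tool shift mm",T[:3,:3].T@d)
E
```

```text
[ 467.69 -371.34  111.63]
[[ 452.57 -327.57]
 [ 508.09 -353.83]
 [ 482.17 -413.03]
 [ 423.61 -386.61]] [ 466.61 -370.26] [np.float64(61.41323721791523), np.float64(64.62685441303407), np.float64(64.24213560973723), np.float64(65.7656160076402)]
tool shift mm [-0.01 -1.44 -0.51]
```

```bash
python3 -m crank '[[[0.004,-0.0006,0],[0,0,0],0.0875],[[0.009,-0.0006,0],[0,0,0],0.0875],[[0.012,0,0],[0,0,0],0.0875],[[0.012,0,0],[0,0,0],0.0875],[[0.012,0,0],[0,0,0],0.0875],[[0.009,0,0],[0,0,0],0.0875],[[0.005,0,0],[0,0,0],0.0875],[[0.002,0,0],[0,0,0],0.0875]]'; python3 -m crank '[[[0.0005,0,0],[0,0,0],0.085],[[0,0,0],[0,0,0],0.08],[[0,0,0],[0,0,0],0.075],[[0,0,0],[0,0,0],0.072],[[0,0,0],[0,0,0],0.069],[[0,0,0],[0,0,0],0.066],[[0,0,0],[0,0,0],0.062],[[0,0,0],[0,0,0],0.058]]'; python3 -m crank '[[[0,0,0],[0,0,0],0.05],[[0,0,0],[0,0,0],0.05],[[0,0,0],[0,0,0],0.05],[[0,0,0],[0,0,0],0.05],[[0,0,0],[0,0,0],0.05],[[0,0,0],[0,0,0],0.05],[[0,0,0],[0,0,0],0.05],[[0,0,0],[0,0,0],0.05]]'; python3 - <<'E'
from h import *
np.set_printoptions(precision=3,suppress=True)
w=snap("wrist","w22");print(w["T"])
E
```

```text
t: 33.73
ee_pos: [466.0, -370.2, 44.7]
orientation: [1.528, 0.967, -1.523]
ft_force: [-0.4, 1.0, 0.7]
width: 87.6
t: 34.4
ee_pos: [466.5, -370.7, 46.0]
orientation: [1.528, 0.965, -1.522]
ft_force: [-1.5, 1.5, 2.4]
width: 63.9
t: 35.07
ee_pos: [466.5, -370.7, 46.0]
orientation: [1.528, 0.965, -1.522]
ft_force: [-3.0, 1.1, 6.0]
width: 63.9
[[   0.004    0.905   -0.426  466.508]
 [  -0.      -0.426   -0.905 -370.657]
 [  -1.       0.004   -0.001   46.034]
 [   0.       0.       0.       1.   ]]
```

View pics/w22.png

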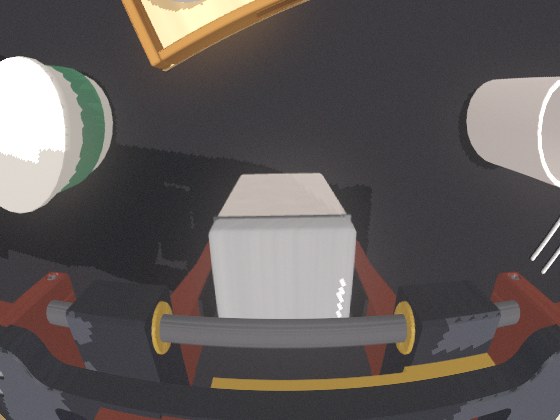

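```bash
python3 -m crank '[[[-0.003,0,0],[0,0,0],0.05],[[-0.008,0,0],[0,0,0],0.05],[[-0.016,0,0],[0,0,0],0.05],[[-0.022,0,0],[0,0,0],0.05],[[-0.024,0,0],[0,0,0],0.05],[[-0.022,0,0],[0,0,0],0.05],[[-0.016,0,0],[0,0,0],0.05],[[-0.009,0,0],[0,0,0],0.05]]'; python3 - <<'E'
from h import *
np.set_printoptions(precision=3,suppress=True)
w=snap("wrist","w23");T=Tool();print(T,ctrl.get_obs()["ft_force"])
y=.009
B=pose([641,-28,166],[0,0,-1],[np.cos(y),np.sin(y),0]);plan(T,B,16);plan(T,B,24)
E
```

```text
t: 35.78
ee_pos: [466.9, -371.3, 168.3]
orientation: [1.529, 0.961, -1.52]
ft_force: [-0.3, -0.3, -3.4]
width: 64.3
[[   0.008    0.905   -0.426  467.381]
 [  -0.003   -0.426   -0.905 -371.639]
 [  -1.       0.009   -0.     169.096]
 [   0.       0.       0.       1.   ]] [ 0.4   -0.604 -2.234]
n 16 row [0.0002, 0.0057, -0.0236] [-0.0281, 0.0001, -0.0005] |d|mm 24.3 |w|deg 1.61
  path [[483, -353, 169], [538, -273, 168], [584, -188, 168], [620, -98, 167]] end err [-0.3  0.4  0.3]
n 24 row [0.0001, 0.0039, -0.0157] [-0.0187, 0.0001, -0.0004] |d|mm 16.2 |w|deg 1.07
  path [[478, -359, 169], [534, -280, 169], [581, -195, 168], [618, -106, 168]] end err [ 0.4 -0.2  1.2]
```

View pics/w23.png

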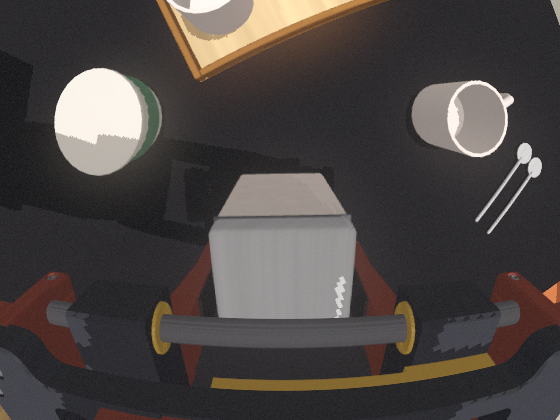

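Tin held, unchanged in the wrist view. Transfer with ramped rows.

```bash
python3 -m crank '[[[0,0.0025,-0.01],[-0.012,0,0],0.05],[[0,0.0045,-0.019],[-0.0225,0,-0.0005],0.05],[[0.0002,0.0057,-0.0236],[-0.0281,0,-0.0005],0.05],[[0.0002,0.0057,-0.0236],[-0.0281,0,-0.0005],0.05],[[0.0002,0.0057,-0.0236],[-0.0281,0,-0.0005],0.05],[[0.0002,0.0057,-0.0236],[-0.0281,0,-0.0005],0.05],[[0.0002,0.0057,-0.0236],[-0.0281,0,-0.0005],0.05],[[0.0002,0.0057,-0.0236],[-0.0281,0,-0.0005],0.05]]'; python3 - <<'E'
from h import *
T=Tool();print(T[:3,3],T[2]);y=.009
B=pose([641,-28,166],[0,0,-1],[np.cos(y),np.sin(y),0]);plan(T,B,8);plan(T,B,10)
E
```

```text
t: 36.5
ee_pos: [563.3, -222.8, 162.9]
orientation: [1.381, 1.091, -1.381]
ft_force: [1.0, -0.1, -3.0]
width: 64.1
[ 563.30042495 -222.75030329  162.91815049] [-9.99997189e-01 -1.75182864e-03 -1.59786058e-03  1.62918150e+02]
n 8 row [-0.0004, 0.0065, -0.0254] [-0.0305, -0.0002, 0.0002] |d|mm 26.2 |w|deg 1.75
  path [[576, -200, 163], [598, -152, 164], [617, -103, 165], [634, -54, 166]] end err [-0.3 -0.4  0.3]
n 10 row [-0.0003, 0.0053, -0.0203] [-0.0244, -0.0002, 0.0002] |d|mm 21.0 |w|deg 1.40
  path [[573, -204, 163], [592, -167, 164], [608, -128, 165], [623, -89, 165], [635, -49, 166]] end err [ 0.1 -0.5  0. ]
```

```bash
python3 -m crank '[[[-0.0003,0.0055,-0.0225],[-0.0268,0,0],0.05],[[-0.0003,0.0055,-0.0225],[-0.0268,0,0],0.05],[[-0.0003,0.0055,-0.0225],[-0.0268,0,0],0.05],[[-0.0003,0.0055,-0.0225],[-0.0268,0,0],0.05],[[-0.0003,0.0055,-0.0225],[-0.0268,0,0],0.05],[[-0.0003,0.0055,-0.0225],[-0.0268,0,0],0.05],[[-0.0003,0.004,-0.016],[-0.02,0,0],0.05],[[-0.0002,0.003,-0.0113],[-0.0134,0,0],0.05]]';python3 -m crank '[[[0,0.0016,-0.0063],[-0.0075,0,0],0.05],[[0,0.0009,-0.0036],[-0.0043,0,0],0.05],[[0,0,0],[0,0,0],0.05],[[0,0,0],[0,0,0],0.05],[[0,0,0],[0,0,0],0.05],[[0,0,0],[0,0,0],0.05],[[0,0,0],[0,0,0],0.05],[[0,0,0],[0,0,0],0.05]]'; python3 - <<'E'
from h import *
np.set_printoptions(precision=4,suppress=True)
T=Tool();print(T,ctrl.get_obs()["ft_force"]);y=.009
B=pose([643,-26,130],[0,0,-1],[np.cos(y),np.sin(y),0]);plan(T,B,8)
w=snap("wrist","w24");t=snap("top","t24");s=snap("side","s24")
crop(t["img"],220,130,400,270,4.4,"pics/t24c.png")
crop(s["img"],190,100,350,270,4,"pics/s24c.png")
E
```

```text
t: 37.17
ee_pos: [627.1, -68.3, 165.5]
orientation: [1.239, 1.192, -1.239]
ft_force: [-0.0, 0.5, -2.6]
width: 63.9
t: 37.83
ee_pos: [630.5, -61.6, 167.5]
orientation: [1.234, 1.193, -1.231]
ft_force: [0.4, 0.0, -2.7]
width: 63.9
[[  0.0014   0.9995  -0.0321 630.4544]
 [  0.0005  -0.0321  -0.9995 -61.6218]
 [ -1.       0.0014  -0.0006 167.4885]
 [  0.       0.       0.       1.    ]] [ 0.4038  0.0025 -2.6999]
n 8 row [0.0047, 0.0015, -0.0045] [-0.0051, -0.0001, -0.0002] |d|mm 6.7 |w|deg 0.29
  path [[632, -57, 163], [635, -48, 153], [638, -39, 144], [642, -30, 135]] end err [-0.   0.2 -0.1]
```

View pics/w24.png

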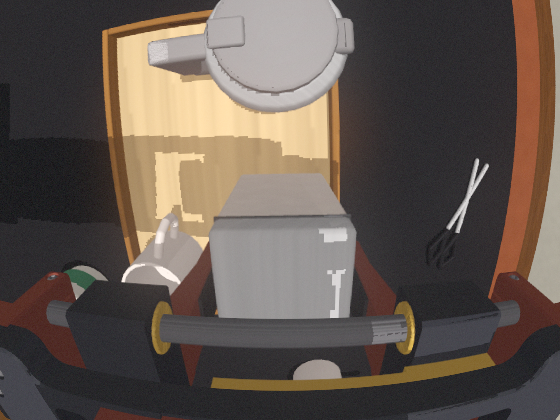

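View pics/s24c.png

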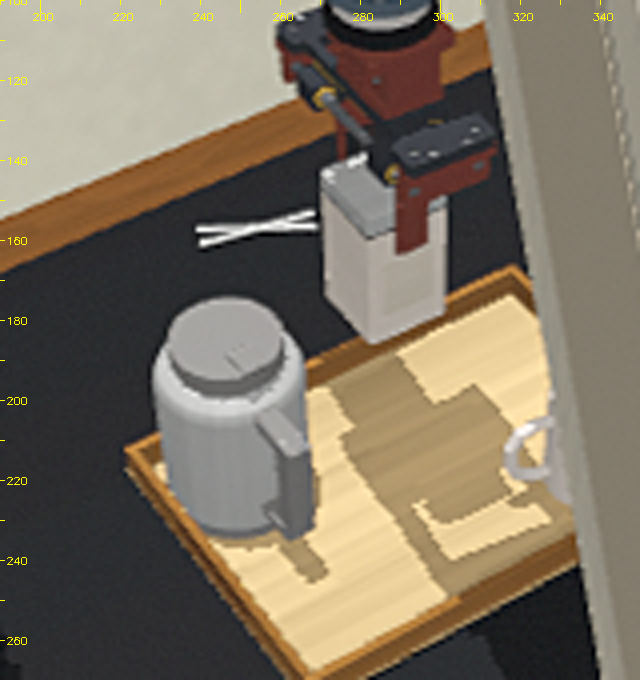

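View pics/t24c.png

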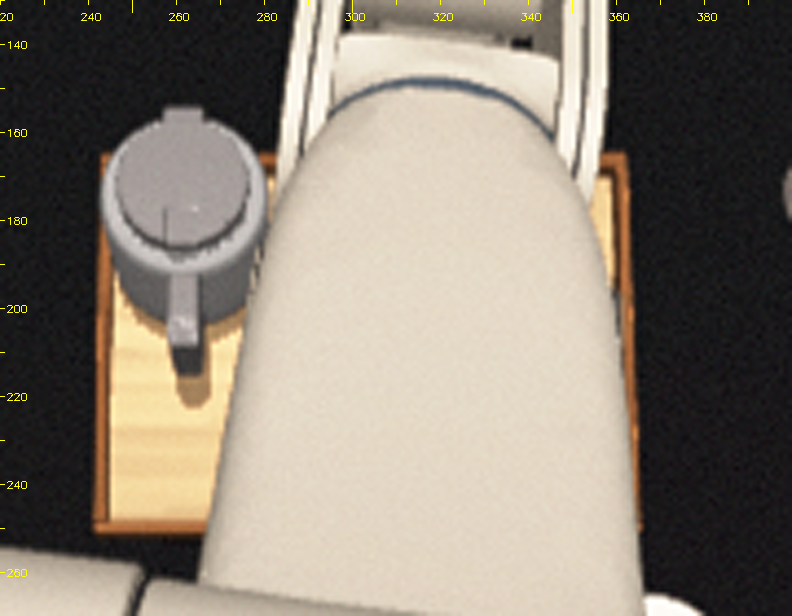

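```bash
python3 - <<'E'
from h import *
w=load("w24");crop(w["img"],300,90,360,210,5,"pics/a.png");crop(w["img"],100,10,180,210,3.5,"pics/b.png")
a=cv2.imread("pics/a.png");b=cv2.imread("pics/b.png");h=max(a.shape[0],b.shape[0])
a=cv2.copyMakeBorder(a,0,h-a.shape[0],0,0,0);b=cv2.copyMakeBorder(b,0,h-b.shape[0],0,0,0)
o=np.hstack([a,b]);cv2.imwrite("pics/ab.png",o);print(o.shape)
E
```

```text
(700, 580, 3)
```

View pics/ab.png

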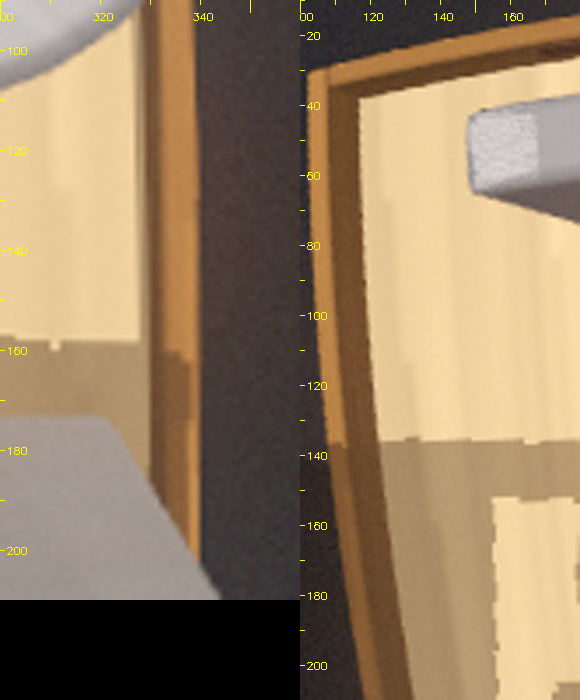

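```bash
python3 - <<'E'
from h import *
np.set_printoptions(precision=2,suppress=True)
w=load("w24")
for pts,z in (([(338.3,95),(339.5,130),(339.8,165),(339.7,200)],30),([(102,32),(105,110),(110,150),(118,205)],30),([(328,100),(328,130),(329.3,165)],6),([(117,38),(120,105),(126,165),(131.5,208)],6)):
    P=wonz(w,w["T"],pts,z)[:,:2];f=np.polyfit(P[:,1],P[:,0],1);print(P.tolist(),"yaw",-f[0],"x at y=-17",np.polyval(f,-17),"y=70",np.polyval(f,70))
E
```

```text
[[690.9700884441165, 31.81904965539129], [691.7421350189447, -4.967752288978691], [692.0408424891452, -42.31309043606572], [692.3945319065419, -81.12492098192138]] yaw 0.012125574042901557 x at y=-17 691.7002418852182 y=70 690.6453169434858
[[431.60440506272505, 127.00503146502741], [432.1964039328842, 34.321703437629], [433.88198695327844, -12.343412840233647], [434.11288281518114, -78.40749595749276]] yaw 0.013386704089706103 x at y=-17 433.4126880855305 y=70 432.24804482972604
[[683.4574881374961, 27.11895602220485], [682.9056404053357, -6.5333170388465085], [684.1170600499769, -46.40307006802081]] yaw 0.00962418304151096 x at y=-17 683.5741834151685 y=70 682.736879490557
[[439.06711852608305, 122.25605144647886], [439.9920090891144, 38.691329397073766], [440.3580014993971, -34.922359369881875], [439.36079781467504, -89.87674017461171]] yaw 0.0022966795971173966 x at y=-17 439.754280540501 y=70 439.5544694155518
```

```bash
python3 - <<'E'
from h import *
T=Tool();y=.011
B=pose([643,-27,120],[0,0,-1],[np.cos(y),np.sin(y),0]);plan(T,B,8)
E
python3 -m crank '[[[0.003,0.001,-0.0025],[-0.003,0,0],0.05],[[0.006,0.0018,-0.0048],[-0.006,0,0],0.05],[[0.008,0.0018,-0.0055],[-0.007,0,0],0.05],[[0.008,0.0018,-0.0055],[-0.007,0,0],0.05],[[0.008,0.0018,-0.0055],[-0.007,0,0],0.05],[[0.007,0.0018,-0.0055],[-0.006,0,0],0.05],[[0.005,0.0012,-0.0035],[-0.004,0,0],0.05],[[0.0025,0.0008,-0.0016],[-0.003,0,0],0.05]]';python3 - <<'E'
from h import *
T=Tool();y=.011;print(T[:3,3])
B=pose([643,-27,58],[0,0,-1],[np.cos(y),np.sin(y),0]);plan(T,B,8)
E
```

```text
n 8 row [0.0059, 0.0015, -0.0043] [-0.0053, -0.0001, -0.0002] |d|mm 7.5 |w|deg 0.30
  path [[632, -57, 162], [635, -49, 150], [639, -40, 138], [642, -31, 126]] end err [ 0.  -0.1  0.3]
t: 38.65
ee_pos: [642.6, -25.9, 118.5]
orientation: [1.2, 1.216, -1.2]
ft_force: [-0.9, 0.1, -2.8]
width: 64.4
[642.59685138 -25.90574018 118.53174661]
n 8 row [0.0076, 0.0001, 0.0001] [0.0002, -0.0001, 0.0] |d|mm 7.6 |w|deg 0.01
  path [[643, -26, 111], [643, -26, 96], [643, -26, 81], [643, -27, 65]] end err [ 0.4  0.3 -0.3]
```

```bash
python3 -m crank '[[[0.004,0,0.0005],[0,0,0],0.05],[[0.009,0,0],[0,0,0],0.05],[[0.011,0,0],[0,0,0],0.05],[[0.011,0,0],[0,0,0],0.05],[[0.010,0,0],[0,0,0],0.05],[[0.008,0,0],[0,0,0],0.05],[[0.005,0,0],[0,0,0],0.05],[[0.003,0,0],[0,0,0],0.05]]';python3 -m crank '[[[0.001,0,0],[0,0,0],0.05],[[0,0,0],[0,0,0],0.05],[[0,0,0],[0,0,0],0.05],[[0,0,0],[0,0,0],0.05],[[0,0,0],[0,0,0],0.05],[[0,0,0],[0,0,0],0.05],[[0,0,0],[0,0,0],0.05],[[0,0,0],[0,0,0],0.05]]'; python3 - <<'E'
from h import *
np.set_printoptions(precision=4,suppress=True)
T=Tool();print(T,ctrl.get_obs()["ft_force"],ctrl.get_obs()["moment"])
w=snap("wrist","w25");s=snap("side","s25");crop(s["img"],190,100,350,270,4,"pics/s25c.png")
E
```

```text
t: 39.32
ee_pos: [642.6, -27.4, 57.7]
orientation: [1.201, 1.215, -1.2]
ft_force: [0.2, -0.7, -2.7]
width: 63.9
t: 39.98
ee_pos: [643.2, -27.3, 58.1]
orientation: [1.202, 1.214, -1.199]
ft_force: [0.5, 0.6, -4.1]
width: 64.1
[[  0.0015   0.9999   0.0117 643.1826]
 [  0.0006   0.0117  -0.9999 -27.2698]
 [ -1.       0.0015  -0.0006  58.0935]
 [  0.       0.       0.       1.    ]] [ 0.4961  0.5701 -4.0758] [-0.029  -0.0518 -0.0312]
```

View pics/w25.png

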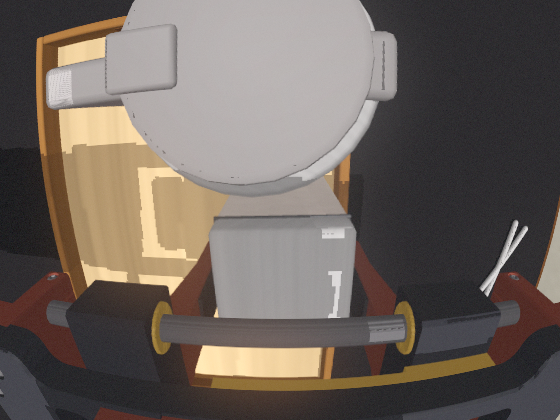

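View pics/s25c.png

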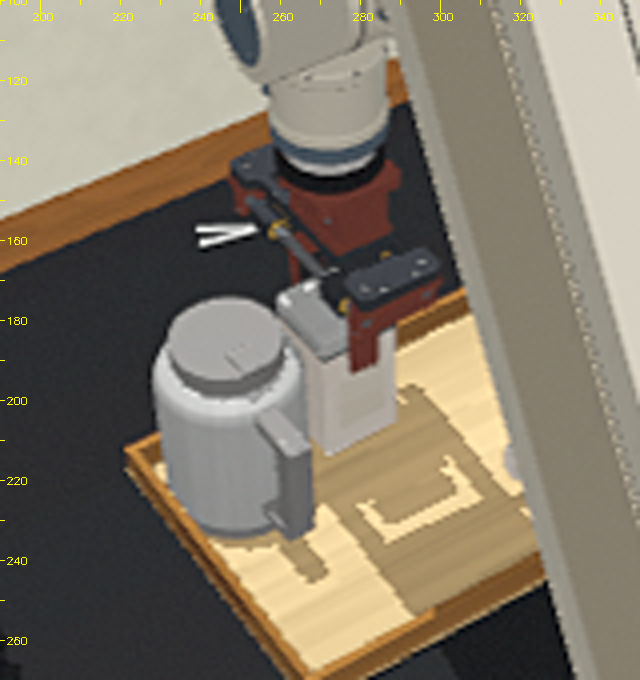

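```bash
python3 -m crank '[[[0.001,0.001,0],[0,0,0],0.05],[[0.001,0.001,0],[0,0,0],0.05],[[0.001,0.001,0],[0,0,0],0.05],[[0.0008,0.001,0],[0,0,0],0.05],[[0,0.001,0],[0,0,0],0.05],[[0,0.0008,0],[0,0,0],0.05],[[0,0,0],[0,0,0],0.05],[[0,0,0],[0,0,0],0.05]]';python3 -m crank '[[[0,0.0003,0],[0,0,0],0.05],[[0,0.0003,0],[0,0,0],0.05],[[0,0.0003,0],[0,0,0],0.05],[[0,0.0003,0],[0,0,0],0.05],[[0,0.0003,0],[0,0,0],0.05],[[0,0,0],[0,0,0],0.05],[[0,0,0],[0,0,0],0.05],[[0,0,0],[0,0,0],0.05]]'; python3 - <<'E'
from h import *
np.set_printoptions(precision=4,suppress=True)
T=Tool();print(T[:3,3],ctrl.get_obs()["ft_force"],ctrl.get_obs()["moment"])
E
```

```text
t: 40.75
ee_pos: [649.0, -27.2, 54.2]
orientation: [1.202, 1.214, -1.199]
ft_force: [0.1, -0.3, -2.2]
width: 63.9
t: 41.42
ee_pos: [650.4, -27.2, 54.1]
orientation: [1.202, 1.214, -1.199]
ft_force: [-0.5, 0.3, -3.3]
width: 63.8
[650.3912 -27.2171  54.1349] [-0.5455  0.2734 -3.3191] [-0.0176 -0.0766  0.0375]
```

```bash
python3 -m crank '[[[0,0,-0.001],[0,0,0],0.05],[[0,0,-0.0015],[0,0,0],0.05],[[0,0,-0.002],[0,0,0],0.05],[[0,0,-0.0015],[0,0,0],0.05],[[0,0,-0.001],[0,0,0],0.05],[[0,0,-0.0005],[0,0,0],0.05],[[0,0,0],[0,0,0],0.05],[[0,0,0],[0,0,0],0.05]]';python3 -m crank '[[[0,0.0003,0],[0,0,0],0.05],[[0,0.0003,0],[0,0,0],0.05],[[0,0.0003,0],[0,0,0],0.05],[[0,0,0],[0,0,0],0.05],[[0,0,0],[0,0,0],0.05],[[0,0,0],[0,0,0],0.05],[[0,0,0],[0,0,0],0.05],[[0,0,0],[0,0,0],0.05]]'; python3 - <<'E'
from h import *
np.set_printoptions(precision=4,suppress=True)
T=Tool();print(T[:3,3],ctrl.get_obs()["ft_force"],ctrl.get_obs()["moment"])
E
```

```text
t: 42.08
ee_pos: [650.4, -19.7, 54.2]
orientation: [1.202, 1.214, -1.199]
ft_force: [0.8, 0.6, -2.7]
width: 64.0
t: 42.75
ee_pos: [651.2, -19.7, 54.2]
orientation: [1.202, 1.214, -1.199]
ft_force: [-0.4, 0.2, -3.0]
width: 64.1
[651.2332 -19.7121  54.1827] [-0.4287  0.1567 -2.9529] [-0.0963 -0.0931 -0.0026]
```

```bash
python3 -m crank '[[[0,0.0003,0],[0,0,0],0.05],[[0,0.0003,0],[0,0,0],0.05],[[0,0.0003,0],[0,0,0],0.05],[[0,0,0],[0,0,0],0.05],[[0,0,0],[0,0,0],0.05],[[0,0,0],[0,0,0],0.05],[[0,0,0],[0,0,0],0.05],[[0,0,0],[0,0,0],0.05]]';python3 -m crank '[[[0,0,-0.0005],[0,0,0],0.05],[[0,0,-0.0005],[0,0,0],0.05],[[0,0,-0.0005],[0,0,0],0.05],[[0,0,-0.0005],[0,0,0],0.05],[[0,0,0],[0,0,0],0.05],[[0,0,0],[0,0,0],0.05],[[0,0,0],[0,0,0],0.05],[[0,0,0],[0,0,0],0.05]]'; python3 - <<'E'
from h import *
np.set_printoptions(precision=4,suppress=True)
T=Tool();print(T[:3,3],ctrl.get_obs()["ft_force"],ctrl.get_obs()["moment"])
E
```

```text
t: 43.42
ee_pos: [651.9, -19.6, 54.1]
orientation: [1.202, 1.215, -1.2]
ft_force: [-1.6, -0.3, -2.2]
width: 64.0
t: 44.08
ee_pos: [651.9, -17.7, 54.1]
orientation: [1.202, 1.214, -1.2]
ft_force: [-2.2, -1.3, -2.6]
width: 64.3
[651.9492 -17.7088  54.055 ] [-2.2351 -1.2684 -2.5731] [-0.2678  0.3692 -0.0935]
```

```bash
python3 -m crank '[[[0,0,-0.0003],[0,0,0],0.05],[[0,0,-0.0003],[0,0,0],0.05],[[0,0,-0.0003],[0,0,0],0.05],[[0,0,0],[0,0,0],0.05],[[0,0,0],[0,0,0],0.05],[[0,0,0],[0,0,0],0.05],[[0,0,0],[0,0,0],0.05],[[0,0,0],[0,0,0],0.05]]'; python3 - <<'E'
from h import *
np.set_printoptions(precision=4,suppress=True)
T=Tool();print(T,ctrl.get_obs()["ft_force"],ctrl.get_obs()["moment"])
E
```

```text
t: 44.75
ee_pos: [652.0, -16.8, 54.1]
orientation: [1.202, 1.214, -1.2]
ft_force: [-2.2, -1.5, -2.4]
width: 64.3
[[  0.0011   0.9999   0.0116 651.9986]
 [  0.0006   0.0116  -0.9999 -16.8018]
 [ -1.       0.0011  -0.0006  54.1393]
 [  0.       0.       0.       1.    ]] [-2.2487 -1.4555 -2.4298] [-0.3245  0.5084 -0.1474]
```

```bash
python3 -m crank '[[[0,0,-0.0003],[0,0,0],0.05],[[0,0,-0.0003],[0,0,0],0.05],[[0,0,-0.0003],[0,0,0],0.05],[[0,0,0],[0,0,0],0.05],[[0,0,0],[0,0,0],0.05],[[0,0,0],[0,0,0],0.05],[[0,0,0],[0,0,0],0.05],[[0,0,0],[0,0,0],0.05]]'; python3 - <<'E'
from h import *
np.set_printoptions(precision=4,suppress=True)
T=Tool();print(T[:3,3],ctrl.get_obs()["ft_force"],ctrl.get_obs()["moment"])
w=snap("wrist","w26");crop(w["img"],190,120,380,330,3,"pics/w26c.png");s=snap("side","s26");crop(s["img"],190,130,320,270,5,"pics/s26c.png")
E
```

```text
t: 45.42
ee_pos: [652.0, -15.9, 54.1]
orientation: [1.202, 1.214, -1.2]
ft_force: [-3.1, -2.2, -3.1]
width: 64.1
[652.0266 -15.9118  54.1351] [-3.1029 -2.1684 -3.0913] [-0.4363  0.6384 -0.152 ]
```

View pics/w26c.png

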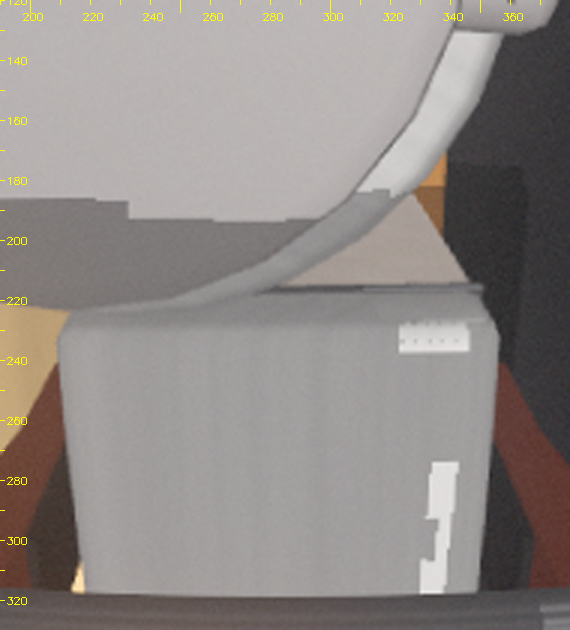

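View pics/s26c.png

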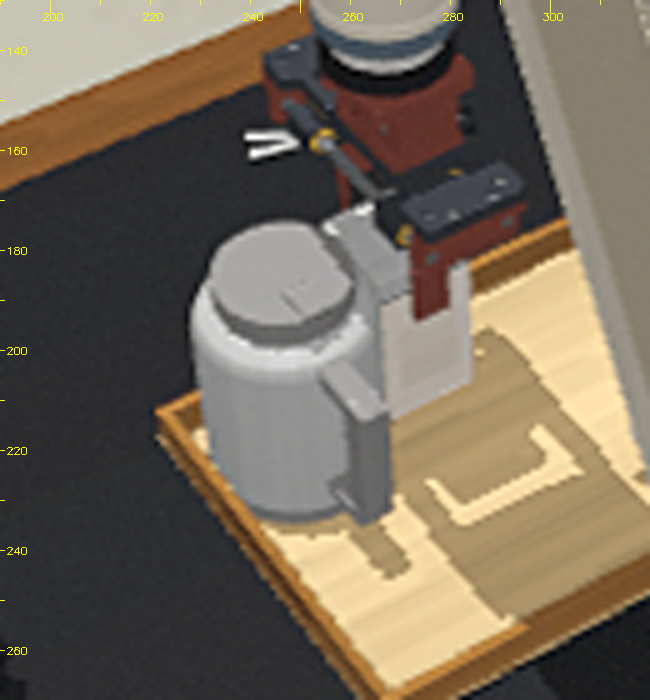

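```bash
python3 -m crank '[[[0,0,-0.0003],[0,0,0],0.05],[[0,0,-0.0003],[0,0,0],0.05],[[0,0,0],[0,0,0],0.05],[[0,0,0],[0,0,0],0.05],[[0,0,0],[0,0,0],0.05],[[0,0,0],[0,0,0],0.05],[[0,0,0],[0,0,0],0.05],[[0,0,0],[0,0,0],0.05]]'; python3 - <<'E'
from h import *
np.set_printoptions(precision=4,suppress=True)
T=Tool();print(T,ctrl.get_obs()["ft_force"],ctrl.get_obs()["moment"])
E
```

```text
t: 46.18
ee_pos: [652.1, -15.3, 54.2]
orientation: [1.202, 1.214, -1.199]
ft_force: [-2.9, -2.0, -3.2]
width: 64.3
[[  0.0013   0.9999   0.0116 652.0649]
 [  0.0006   0.0116  -0.9999 -15.3154]
 [ -1.       0.0013  -0.0005  54.1671]
 [  0.       0.       0.       1.    ]] [-2.921  -1.9655 -3.2185] [-0.4967  0.7305 -0.107 ]
```

```bash
python3 -m crank '[[[0,0,-0.0003],[0,0,0],0.05],[[0,0,-0.0003],[0,0,0],0.05],[[0,0,0],[0,0,0],0.05],[[0,0,0],[0,0,0],0.05],[[0,0,0],[0,0,0],0.05],[[0,0,0],[0,0,0],0.05],[[0,0,0],[0,0,0],0.05],[[0,0,0],[0,0,0],0.05]]'; python3 - <<'E'
from h import *
np.set_printoptions(precision=4,suppress=True)
T=Tool();print(T[:3,3],T[2],ctrl.get_obs()["ft_force"],ctrl.get_obs()["moment"])
w=snap("wrist","w27");crop(w["img"],190,120,380,330,3,"pics/w27c.png")
E
```

```text
t: 46.85
ee_pos: [652.0, -14.9, 54.1]
orientation: [1.201, 1.214, -1.2]
ft_force: [-3.4, -4.3, -4.3]
width: 64.1
[652.0413 -14.9435  54.1339] [-1.      0.0012 -0.0003 54.1339] [-3.3958 -4.2783 -4.2797] [-0.7927  0.7004 -0.1283]
```

View pics/w27c.png

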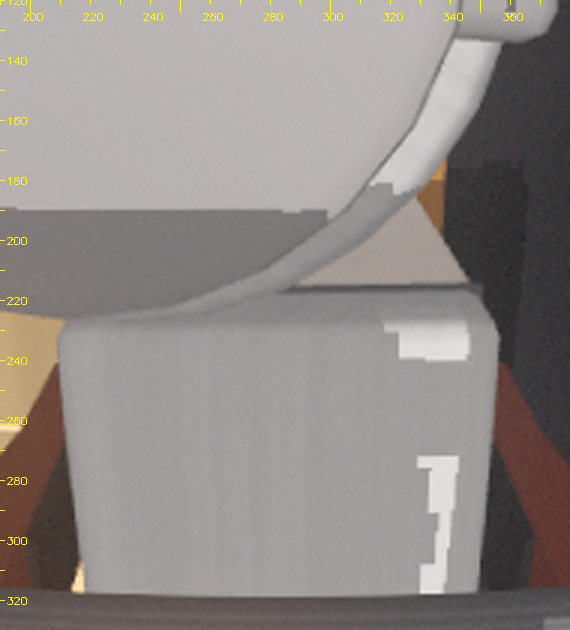

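```bash
python3 -m crank '[[[0.0004,0,0],[0,0,0],0.05],[[0.0004,0,0],[0,0,0],0.05],[[0.0004,0,0],[0,0,0],0.05],[[0.0003,0,0],[0,0,0],0.05],[[0,0,0],[0,0,0],0.05],[[0,0,0],[0,0,0],0.05],[[0,0,0],[0,0,0],0.05],[[0,0,0],[0,0,0],0.05]]'; python3 - <<'E'
from h import *
np.set_printoptions(precision=4,suppress=True)
T=Tool();print(T[:3,3],T[2],ctrl.get_obs()["ft_force"],ctrl.get_obs()["moment"])
E
```

```text
t: 47.57
ee_pos: [652.0, -14.9, 53.3]
orientation: [1.202, 1.214, -1.2]
ft_force: [-5.1, -5.0, 1.0]
width: 64.1
[652.0057 -14.896   53.3206] [-1.      0.0012 -0.0004 53.3206] [-5.0563 -4.9522  0.9931] [-0.748   1.153  -0.1279]
```

```bash
python3 -m crank '[[[0.0003,0,0],[0,0,0],0.05],[[0.0003,0,0],[0,0,0],0.05],[[0.0003,0,0],[0,0,0],0.05],[[0,0,0],[0,0,0],0.05],[[0,0,0],[0,0,0],0.05],[[0,0,0],[0,0,0],0.05],[[0,0,0],[0,0,0],0.05],[[0,0,0],[0,0,0],0.05]]'; python3 - <<'E'
from h import *
np.set_printoptions(precision=4,suppress=True)
T=Tool();print(T[:3,3],T[2],ctrl.get_obs()["ft_force"],ctrl.get_obs()["moment"])
E
```

```text
t: 48.23
ee_pos: [652.0, -14.9, 52.5]
orientation: [1.202, 1.214, -1.2]
ft_force: [-4.9, -2.5, 1.9]
width: 64.2
[652.0096 -14.8598  52.5024] [-1.      0.0012 -0.0004 52.5024] [-4.9174 -2.5082  1.8726] [-0.6458  1.2408 -0.0641]
```

```bash
python3 -m crank '[[[0.0003,0,0],[0,0,0],0.05],[[0.0003,0,0],[0,0,0],0.05],[[0.0003,0,0],[0,0,0],0.05],[[0,0,0],[0,0,0],0.05],[[0,0,0],[0,0,0],0.05],[[0,0,0],[0,0,0],0.05],[[0,0,0],[0,0,0],0.05],[[0,0,0],[0,0,0],0.05]]'; python3 - <<'E'
from h import *
np.set_printoptions(precision=4,suppress=True)
T=Tool();print(T[:3,3],T[2],ctrl.get_obs()["ft_force"],ctrl.get_obs()["moment"])
E
```

```text
t: 48.9
ee_pos: [652.0, -14.9, 52.3]
orientation: [1.202, 1.214, -1.2]
ft_force: [-7.4, -3.3, 7.2]
width: 64.2
[652.0275 -14.8789  52.2684] [-1.      0.0013 -0.0004 52.2684] [-7.4151 -3.3323  7.2341] [-0.6628  1.5691 -0.1048]
```

```bash
python3 -m crank '[[[0,0,0],[0,0,0],0.06],[[0,0,0],[0,0,0],0.064],[[0,0,0],[0,0,0],0.066],[[0,0,0],[0,0,0],0.068],[[0,0,0],[0,0,0],0.071],[[0,0,0],[0,0,0],0.075],[[0,0,0],[0,0,0],0.08],[[0,0,0],[0,0,0],0.0835]]'; python3 - <<'E'
from h import *
np.set_printoptions(precision=4,suppress=True)
T=Tool();print(T[:3,3],T[2],ctrl.get_obs()["ft_force"],ctrl.get_obs()["moment"],ctrl.get_obs()["width"])
w=snap("wrist","w28");crop(w["img"],150,0,430,330,2.2,"pics/w28c.png");
E
```

```text
t: 49.57
ee_pos: [652.6, -14.5, 50.9]
orientation: [1.202, 1.214, -1.199]
ft_force: [0.3, 0.4, -0.1]
width: 81.9
[652.6206 -14.4893  50.9461] [-1.      0.0023 -0.0007 50.9461] [ 0.3099  0.376  -0.1115] [-0.0947 -0.0887 -0.0249] 81.86855804613421
```

View pics/w28c.png

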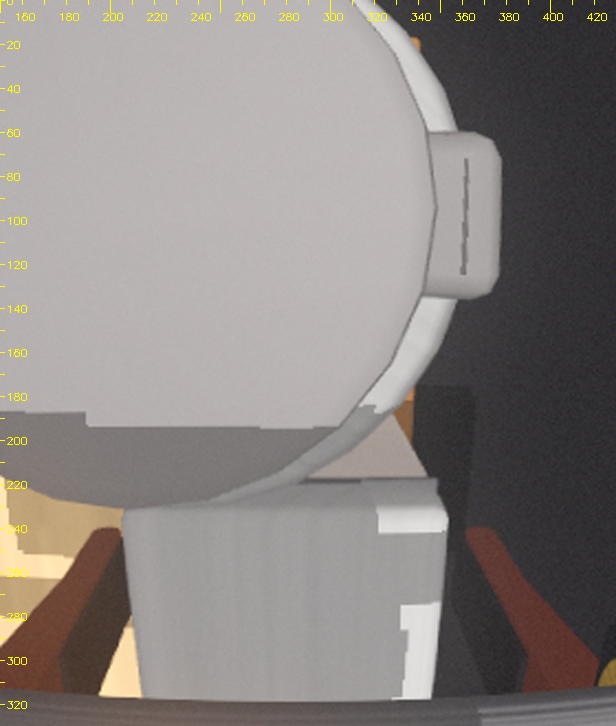

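```bash
python3 -m crank '[[[-0.003,0,0],[0,0,0],0.0835],[[-0.006,0,0],[0,0,0],0.0835],[[-0.01,0,0],[0,0,0],0.0835],[[-0.016,0,0],[0,0,0],0.0835],[[-0.022,0,0],[0,0,0],0.0835],[[-0.026,0,0],[0,0,0],0.0835],[[-0.028,0,0],[0,0,0],0.0835],[[-0.03,0,0],[0,0,0],0.0835]]'; python3 - <<'E'
from h import *
np.set_printoptions(precision=4,suppress=True)
T=Tool();print(T[:3,3],ctrl.get_obs()["ft_force"])
w=snap("wrist","w29");s=snap("side","s29");crop(s["img"],190,140,320,270,5,"pics/s29c.png");crop(w["img"],60,0,420,320,2,"pics/w29c.png")
E
```

```text
t: 50.28
ee_pos: [651.5, -14.8, 193.8]
orientation: [1.202, 1.214, -1.199]
ft_force: [0.4, 0.4, -0.2]
width: 83.6
[651.5417 -14.7656 193.7543] [ 0.4294  0.384  -0.1666]
```

View pics/s29c.png

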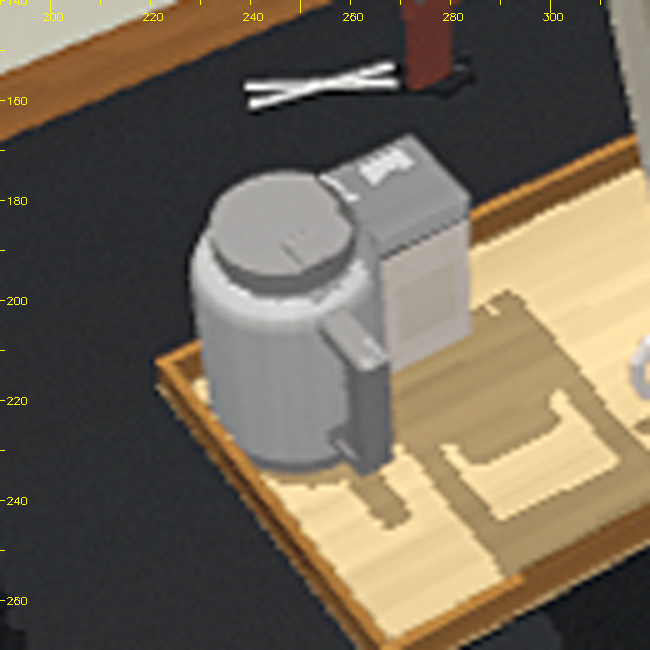

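View pics/w29.png

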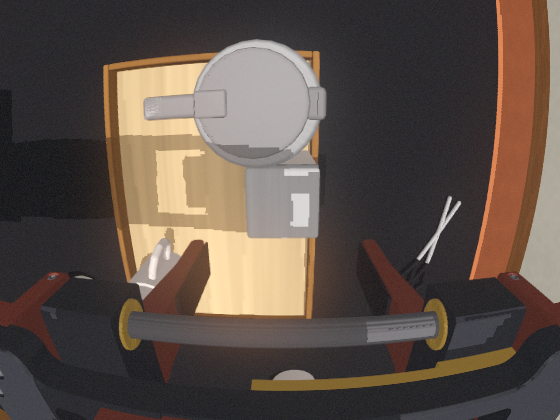

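```bash
python3 -m crank '[[[-0.01,0,0.012],[0,0,0],0.0835],[[-0.01,-0.005,0.03],[0,0,0],0.0835],[[0,-0.005,0.036],[0.03,0,0],0.0835],[[0,-0.005,0.036],[0.03,0,0],0.0835],[[0,-0.005,0.036],[0.03,0,0],0.0835],[[0,-0.005,0.036],[0.03,0,0],0.0835],[[0,-0.005,0.03],[0.03,0,0],0.0835],[[0,-0.005,0.016],[0.02,0,0],0.0835]]'; python3 - <<'E'
from h import *
np.set_printoptions(precision=4,suppress=True)
w=snap("wrist","w30");t=snap("top","t30");print(Tool()[:3,3]);crop(t["img"],225,135,375,260,5,"pics/t30c.png")
E
```

```text
t: 51.05
ee_pos: [605.4, -248.4, 211.0]
orientation: [1.328, 1.129, -1.328]
ft_force: [0.2, -0.5, 0.6]
width: 83.4
[ 605.1011 -247.6503  210.8941]
```

View pics/t30c.png

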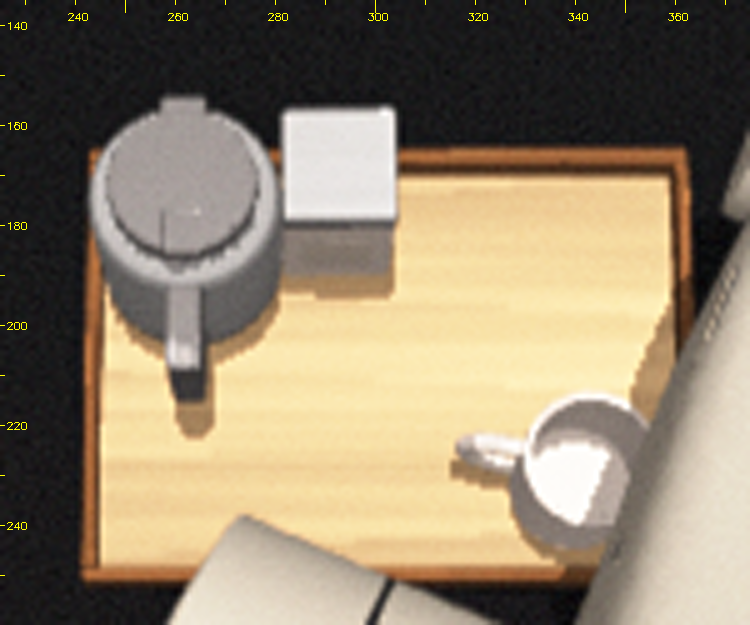

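View pics/w30.png

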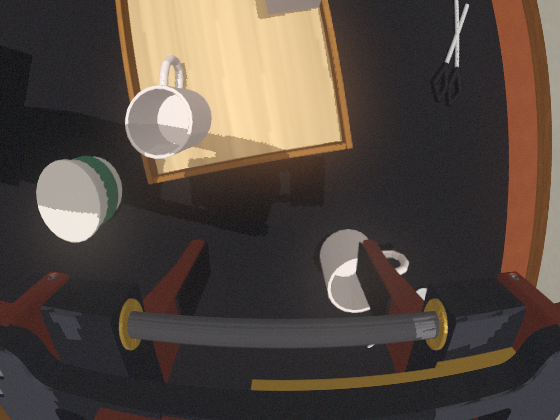

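```bash
python3 - <<'E'
from h import *
np.set_printoptions(precision=1,suppress=True)
t=load("t30");im=t["img"].astype(int)
for v in (162,168,172,176,178): print(v,[int(im[v,u].sum()/3) for u in range(274,288)])
crop(t["img"],262,150,312,200,13,"pics/t30d.png")
a=np.linspace(0,2*np.pi,721)
for z in (6,60,110,126):
    P=np.c_[628.3+54*np.cos(a),69.8+54*np.sin(a),np.full(721,z)];u=proj(t,P);i=u[:,0].argmax();print("jug z",z,u[i],"left",u[:,0].min())
for y in (15.8,17.5): print("tin",y,proj(t,[(683,y,127),(619,y,127),(619,y,6),(683,y-64,127),(619,y-64,127)]))
print(onz(t,[(281.5,157),(281.5,178.5),(303,178.5),(303,157)],127))
E
```

```text
162 [190, 137, 81, 27, 22, 22, 38, 130, 229, 225, 224, 223, 226, 225]
168 [162, 146, 161, 195, 187, 129, 61, 118, 229, 230, 227, 226, 229, 227]
172 [165, 151, 125, 190, 195, 184, 122, 143, 229, 229, 228, 229, 227, 229]
176 [145, 99, 179, 198, 196, 182, 124, 122, 233, 234, 232, 233, 232, 231]
178 [87, 113, 194, 200, 196, 163, 114, 102, 190, 190, 193, 190, 187, 188]
jug z 6 [281.2 186.5] left 245.49591561237804
jug z 60 [281.3 181.4] left 244.12804372600613
jug z 110 [281.3 176.3] left 242.75931540184098
jug z 126 [281.4 174.6] left 242.29861598807867
tin 15.8 [[281.5 155.8]
 [281.3 177.8]
 [281.2 189.6]
 [304.5 156. ]
 [304.5 178.1]]
tin 17.5 [[280.9 155.8]
 [280.7 177.8]
 [280.6 189.6]
 [303.9 156. ]
 [303.9 178.1]]
[[679.4  15.9 127. ]
 [617.1  15.3 127. ]
 [617.7 -44.  127. ]
 [680.  -44.  127. ]]
```

View pics/t30d.png

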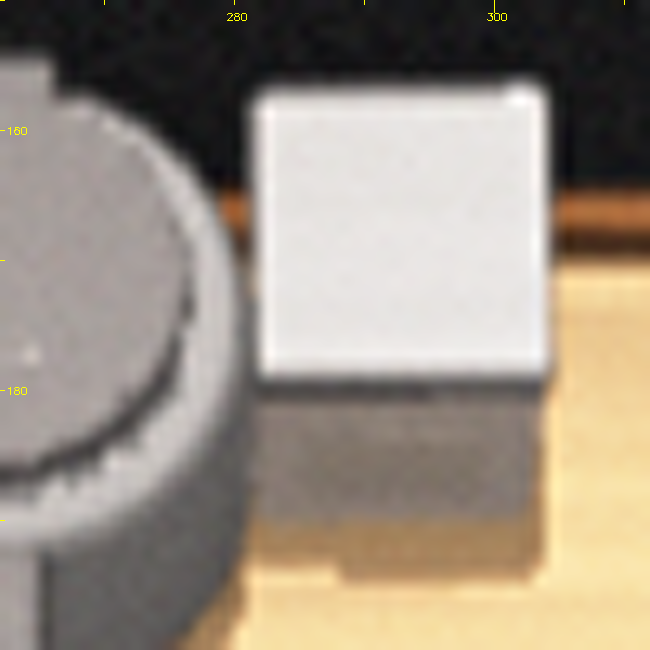

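```bash
python3 -m crank '[[[0,0,0],[0,0,0],0.0835],[[0,0,0],[0,0,0],0.0835],[[0,0,0],[0,0,0],0.0835],[[0,0,0],[0,0,0],0.0835],[[0,0,0],[0,0,0],0.0835],[[0,0,0],[0,0,0],0.0835],[[0,0,0],[0,0,0],0.0835],[[0,0,0],[0,0,0],0.0835]]'; python3 -c "
from workcell import workorder
print(workorder.close_job())"
```

```text
t: 51.82
ee_pos: [607.3, -244.2, 211.7]
orientation: [1.326, 1.13, -1.323]
ft_force: [0.2, 0.7, 0.3]
width: 83.3
the job is handed in; nothing more can be done
None
```

I took the jug out by its handle and set it in the tray's far left corner with the handle turned straight back. Then I stood the tin against the far rim and the jug, and handed the job in at 51.8 s.

**Jug:** It came out upright and the wrist readings showed no bump against the machine. At set-down the forces showed both rims and the floor touching (x −8.6, y −1.7, z +7 N). Its handle was within about 0.2° of the tray's direction by arm pose and camera.

**Tin:** I pushed it up to the far rim and then the jug, with a clear contact rise at each, and lowered it until the floor pushed back at about 7 N. At release it was square to the tray, with the gripper at 0.012 rad and the tray at about 0.011 rad.

**Last pictures:** The top view shows jug and tin side by side with no floor showing between them, and both standing. The mugs and the tub look undisturbed. The wrist force was near zero and the gripper was in free air.

**Checks that disagreed:**
- **Finger position:** The finger ends sat about 39 mm short of the reported tool point. My first closing therefore caught only the handle's outer edge (17 mm wide). I saw this in the side view, went in further and gripped properly at 19.7 mm.
- **Tin position:** Going by the arm's pose, the tin would overlap the jug by about 1.5 to 2 mm, which is within measuring error. The top image alone suggests the tin could be turned up to about 0.5° more than the tray, near its resolution limit.
- **Hidden contacts:** I could not see the faces against the far rim directly. That contact rests on the force readings alone.

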